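# Reload the filter support discs of a filtration manifold

## Robot

A 6-joint arm with a two-finger parallel gripper is mounted at the origin on the work surface. World frame = base frame: x ahead of the robot, y to its left, z up, the work surface at z = 0. Lengths are in m, angles in degrees, forces in N, time in s.
With the tool pointing down it reaches from about 0.275 to 0.725 m from the base axis. Payload 5.6 kg.
Tool frame: the origin (TCP) lies between the finger pads; the fingertips stand bot.tcp_to_tips ahead of it and the grasp point (between the pads) lies 8 mm behind it (bot.tcp_to_tips is the distance from the TCP to the fingertips, in m); y points along the fingers, x is the direction in which the jaws open and shut, and the axes are right-handed (so a half turn about y gives the same grasp; the last joint's range is limited). The gripper opens to 85 mm and grips with 20 to 120 N. Pads are 22 mm wide; open, the fingers measure 114 mm over their backs; the gripper's body (76 mm by 85 mm) begins 54 mm behind the grasp point. The pads swing forward as they close: fully open they stand 13 mm farther back than shut.
Start: joints at [82.139, 14.616, 6.199, 0, -81.583, -16.306], TCP at [0.225, 0.502, 0.242] pointing down, gripper open.
Joint ranges: [-168.99, 168.99], [-69.2, 112.95], [-62.41, 85.93], [-164.36, 98.24], [-168.68, -3.75], [-174.98, 174.98]. Speed limits (degrees/s): [147.25, 147.25, 180, 180, 180, 180].

## Interface

Orientations are given as a 3x3 rotation matrix whose columns are the frame's x, y, z axes.
In Python, from cell import bot gives the robot as it stands.
- The arm moves only by the shell command python3 -m crank 'ROWS' [FORCE]. ROWS is JSON, a list of rows, each an object with "delta_pos": the shift along the tool's x, y, z in mm, a list of three; "twist": the turn about the tool's y in rad; "grip": the closure, from 0 (fully open) to 1 (shut). A call has 1 to 8 rows; each row is the pose to reach, as a shift and turn from the pose commanded when the call began, along the tool's axes at that moment; what a row does not reach only later rows make up. A row lasts 1/12 s, in which the tool goes at most 41.7 mm and 7.16 degrees, less where a joint would pass 70% of its speed; a pose out of reach is approached as far as the arm can. A call with a gripper value outside its range is refused whole. The fingers move at their own pace and stop on an object; FORCE is the grip in N (left out, the last holds). Time passes only in rows, so rows that repeat a pose let the fingers close. It gives the time, the measured TCP pose, the force and the opening at its end, in the units of the state.
- bot.get_state(): the state, without advancing time (a new reading comes with each control period).
- bot.capture(name): name is "side" or "top" or "wrist"; returns (picture, depth): 480x640x3 uint8, blue, green, red; 480x640 float32, m along the optical axis (not along the pixel's ray), 0 where there is no reading.
- bot.camera_params(name): a dict with "fx", "fy", "cx", "cy" (pixels), "eye" and "orientation" of the camera in the world. Camera axes: x right, y down, z forward; pixel columns grow to the right and rows downward; lengths in m; the calibration is good to about 2 mm. A picture is of the moment at which its call begins: read the wrist's pose just before it. camera_params takes no time and is no camera call; for the wrist camera it gives the pose at the moment of the call.
- bot.job_done(): hands the job in, once; it reports no verdict.
Trained networks look in the newest picture that a camera, given by its name, has taken for a name from the list of things; names that differ only in an ending like _2 or _b are one class to them, and where a whole thing is asked for, a point or a joint stands for the part that bears it (a point fixed in the world has none). Each returns a list of dicts, best first, with "confidence" (0 to 1); they miss things now and then, are a little off and sometimes report something else, mostly with a low value. They report only what shows in the picture. A call takes as long as a camera call. They do not tell look-alikes from the thing itself.
- bot.outline_of(thing, camera): "pixels" (480x640 bool, what is visible of it) and "extent" ([left, top, width, height] in pixels, round what is visible of it).
- bot.mark_of(thing, camera): "at" ([column, row] in pixels: a listed point, or the origin of a listed thing).
The state is a dict: "t": time; "qpos": joint angles; "qd": joint speeds; "joint_efforts": joint torques, N m; "ee_pos": TCP position; "tool_rot": TCP orientation; "contact_force": force on the tool from outside, world axes, zero at the start; "torque": the same for the moment, N m; "finger_gap": finger opening in m.
Only numpy, scipy, OpenCV 4.12 (cv2) and the standard library are available. Lean on these libraries where they do the work, as an engineer would, in place of code of your own. Each camera call takes 0.05 s, during which the arm holds its last target.

## Task

Lift the clamp plate off the filtration manifold and lay it flat on the black rubber mat. Tuck every support disc from the white drying mat under the lip of a free cell, edge first, and level it flat on the cell floor; then lower the clamp plate gently back over the two locating pins until it rests flush on the manifold, and last push the valve lever fully over to its other side. Leave the jar, the bottle and the tube rack where they stand.

Things in the scene. Friction and masses are not known exactly. Their poses are not given: they have to be found in the camera images.
- manifold: fixed aluminium block, 100 mm along its x, 296 mm along its y, 32 mm tall; origin under its centre on the bench, x roughly away from the robot, y roughly to the robot's left. Three counterbores in a row along y, 84 mm apart, and two locating pins. A valve block (70 x 50 x 25 mm tall) stands at y = -190 mm
- deck (a point): centre of the manifold's deck (top face), 32 mm above the bench, same axes as the manifold
- pin1 (a point): top of the -y locating pin: steel, 10 mm diameter, 26 mm above the deck, top 8 mm tapered, at x = 0, y = -135 mm of the manifold
- pin2 (a point): top of the +y locating pin, like the other, at x = 0, y = +135 mm of the manifold
- cell1 (a point): centre of the flat floor of the right-hand (-y) counterbore (y = -84 mm in the manifold's axes), same axes as the manifold. It is 74 mm in diameter and 19 mm deep below the deck, with a lip over its -x side (see lip). A seated disc's point is 23 mm above this one
- cell2 (a point): centre of the flat floor of the middle counterbore (y = 0 mm in the manifold's axes), same axes as the manifold. It is 74 mm in diameter and 19 mm deep below the deck, with a lip over its -x side (see lip). A seated disc's point is 23 mm above this one
- cell3 (a point): centre of the flat floor of the left-hand (+y) counterbore (y = 84 mm in the manifold's axes), same axes as the manifold. It is 74 mm in diameter and 19 mm deep below the deck, with a lip over its -x side (see lip). A seated disc's point is 23 mm above this one
- lip1 (a point): middle of the upper free edge of the right-hand cell's lip: 4 mm thick, flush with the deck, 11 mm overhang at the cell's -x side, edge 26 mm from the cell centre, 56 mm long in y, 15 mm free under it. A level disc does not pass (63 mm opening): tilt it about 28 degrees, -x edge low, tuck that edge under the lip, then level it
- lip2 (a point): middle of the upper free edge of the middle cell's lip: 4 mm thick, flush with the deck, 11 mm overhang at the cell's -x side, edge 26 mm from the cell centre, 56 mm long in y, 15 mm free under it. A level disc does not pass (63 mm opening): tilt it about 28 degrees, -x edge low, tuck that edge under the lip, then level it
- lip3 (a point): middle of the upper free edge of the left-hand cell's lip: 4 mm thick, flush with the deck, 11 mm overhang at the cell's -x side, edge 26 mm from the cell centre, 56 mm long in y, 15 mm free under it. A level disc does not pass (63 mm opening): tilt it about 28 degrees, -x edge low, tuck that edge under the lip, then level it
- plate_grip (a point): centre of the handle bar of the loose clamp plate (0.45 kg): black bar along the plate's x, 94 mm long, 14 mm wide, 14 mm tall, bridging the middle window on two posts (10 x 14 mm) at x = -42 and +42 mm. 62 mm above the plate's underside; z is the plate's upward normal. It starts on the manifold, over the pins
- plate_under (a point): centre of the clamp plate's underside: 100 mm along x, 296 mm along y, 6 mm thick, aluminium; three 51 mm square windows, through which the seated discs' bars pass (they stand 27 mm above the deck), and two 13 mm holes at x = 0, y = -135 and +135 mm for the pins (fits either way round). Flush: at the deck's centre
- disc1_c (a point): loose support disc (2 or 3 of the 3 are present, all alike): dark steel, 70 mm diameter, 6 mm thick, 0.16 kg, with an upright black grip bar in its middle, 26 mm along its x, 14 mm along y, 40 mm tall (46 mm in all). Starts flat on the white mat, bar up. Point: on its axis, 23 mm above its underside; z up. May be seated turned any way about its axis
- disc2_c (a point): loose support disc (2 or 3 of the 3 are present, all alike): dark steel, 70 mm diameter, 6 mm thick, 0.16 kg, with an upright black grip bar in its middle, 26 mm along its x, 14 mm along y, 40 mm tall (46 mm in all). Starts flat on the white mat, bar up. Point: on its axis, 23 mm above its underside; z up. May be seated turned any way about its axis
- disc3_c (a point): loose support disc (2 or 3 of the 3 are present, all alike): dark steel, 70 mm diameter, 6 mm thick, 0.16 kg, with an upright black grip bar in its middle, 26 mm along its x, 14 mm along y, 40 mm tall (46 mm in all). Starts flat on the white mat, bar up. Point: on its axis, 23 mm above its underside; z up. May be seated turned any way about its axis
- dry_mat: fixed white drying mat, 300 mm along its x, 110 mm along its y, 4 mm thick, to the robot's left; origin under its centre; the discs lie on it
- park (a point): centre of the top of the fixed black rubber mat, 320 mm along its x, 120 mm along its y, 4 mm thick, to the robot's right: the place for the clamp plate, its length along the mat's length. The plate's handle point is then 62 mm above this one
- valve (a joint): valve lever angle about the manifold's y axis: 0 leaning towards the manifold's -x, 1.0 rad fully over to +x (end stop); it stays where it is left, a push of about 1 to 2 N at the ball moves it
- valve_tip (a point): centre of the black ball (26 mm diameter) at the end of the valve lever. The lever's pivot is 60 mm from the ball, 22 mm above the bench, at x = 0, y = -190 mm of the manifold; the ball moves over from x = -29 to +29 mm
- jar: bystander: amber jar, 60 mm in diameter, 70 mm tall, origin under its centre; leave it alone
- bottle: bystander: white bottle with blue cap, 66 mm in diameter, 120 mm tall, origin under its centre; leave it alone
- tube_rack: bystander: orange rack, 80 x 130 mm, with blue-capped tubes, 106 mm tall, origin under its centre; leave it alone
Not all that is in view belongs to the job. Leave any blue look-alike of the part that bears disc3_c alone.

How it is judged:
By the outcome, as a careful person would: the job done as asked, in the order asked, and still so for the second after the job is handed in, with the robot touching nothing.
Of disc1, disc2, disc3 only 2 to 3 are there at a start; the rules pass over those that are not, and their reading is None.
At some moment in a run one of disc1, disc2, disc3 may be knocked a few centimetres aside while the robot is not near it.
It also fails if it takes over 210 s, if anything falls off the work surface, if the arm or the gripper's body presses on something with over 40 N, if the wrist force passes 120 N, or if a joint passes its speed limit or range.

## Working session

There is one attempt and no reset: what is moved stays moved. The work goes in short steps, Python scripts to look and compute and a shell command to move; the robot and the scene stay as the last step left them, time stands still between calls to the robot, and variables do not carry over. Pictures are saved under pics/ and viewed, and the job is handed in when it is done.

```bash
ls -la; mkdir -p pics; cat > h.py <<'E'
import numpy as np, cv2
from cell import bot
def snap(c,name):
    im,d=bot.capture(c); cv2.imwrite(f'pics/{name}.png',im); np.save(f'pics/{name}.npy',d); return im,d
def w(c,uv,z=None,depth=None,P=None):
    P=P or bot.camera_params(c); R=np.array(P['orientation']);e=np.array(P['eye'])
    r=R@np.array([(uv[0]-P['cx'])/P['fx'],(uv[1]-P['cy'])/P['fy'],1.])
    if depth is not None: return e+r*depth
    return e+r*(z-e[2])/r[2]
def tri(obs):
    A=np.zeros((3,3));b=np.zeros(3)
    for P,uv in obs:
        R=np.array(P['orientation']);e=np.array(P['eye'])
        r=R@np.array([(uv[0]-P['cx'])/P['fx'],(uv[1]-P['cy'])/P['fy'],1.]);r/=np.linalg.norm(r)
        M=np.eye(3)-np.outer(r,r);A+=M;b+=M@e
    return np.linalg.solve(A,b)
E
python3 - <<'E'
from h import *
np.set_printoptions(precision=4,suppress=True)
s=bot.get_state();print(s['t'],s['ee_pos'],s['tool_rot'],s['finger_gap'],bot.tcp_to_tips)
for c in ['side','top','wrist']:
    snap(c,c+'0');P=bot.camera_params(c);print(c,P)
E
```

```text
total 12
drwxr-xr-x  3 agent agent 4096 Dec  5 23:52 .
drwxr-xr-x 23 root  root  4096 Dec  5 23:52 ..
drwxr-xr-x  2 agent agent 4096 Dec  5 23:52 pics
0.0 [0.2249 0.5014 0.2414] [[-0.4095 -0.0007  0.9123]
 [-0.9123 -0.0018 -0.4095]
 [ 0.0019 -1.      0.0001]] 0.08516076429008697 0.011
side {'fx': 540.9134228823185, 'fy': 540.9134228823185, 'cx': 317.5922073103308, 'cy': 226.3467550120526, 'eye': array([ 0.4195, -0.9588,  0.8153]), 'orientation': array([[ 0.9958, -0.0343,  0.0844],
       [-0.0889, -0.5675,  0.8186],
       [ 0.0198, -0.8227, -0.5682]])}
top {'fx': 606.7525950101921, 'fy': 606.7525950101921, 'cx': 328.03085239224936, 'cy': 244.97633928566847, 'eye': array([0.4081, 0.0733, 1.7292]), 'orientation': array([[-0.028 , -0.9977,  0.0625],
       [-0.9995,  0.0288,  0.0115],
       [-0.0132, -0.0621, -0.998 ]])}
wrist {'fx': 335.388774454723, 'fy': 335.388774454723, 'cx': 323.4736265621895, 'cy': 237.24768215024977, 'eye': array([0.2962, 0.4705, 0.3744]), 'orientation': array([[-0.4094, -0.869 , -0.2779],
       [-0.9123,  0.3904,  0.1233],
       [ 0.0014,  0.304 , -0.9527]])}
```

View pics/side0.png

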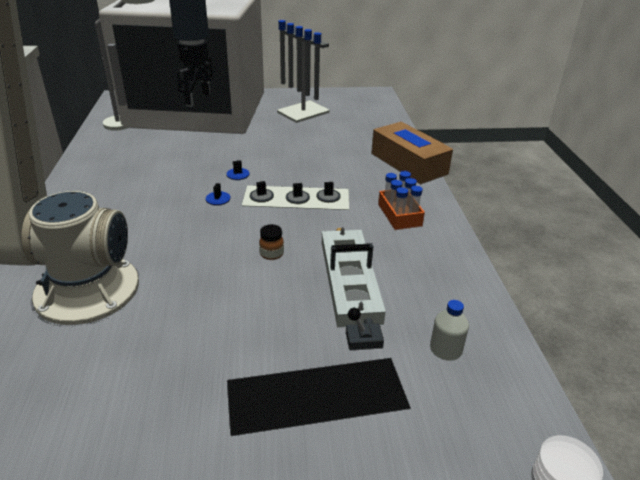

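View pics/top0.png

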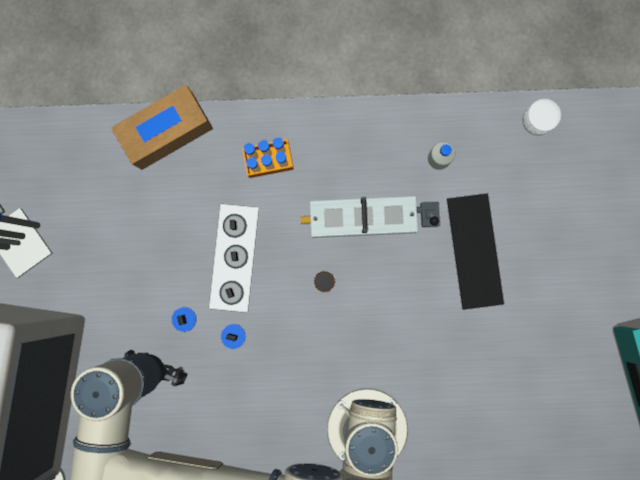

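View pics/wrist0.png

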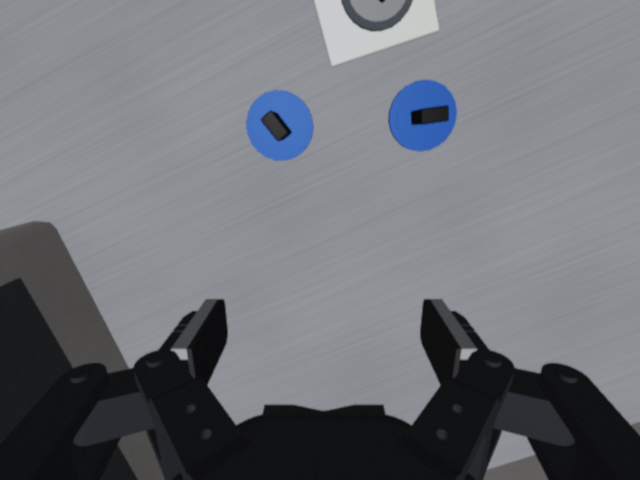

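```bash
python3 - <<'E'
from h import *
np.set_printoptions(precision=4,suppress=True)
P={c:bot.camera_params(c) for c in['top','side']}
zz={'deck':.032,'pin1':.058,'pin2':.058,'plate_grip':.094,'plate_under':.032,'disc1_c':.027,'park':.004,'dry_mat':0,'valve_tip':None,'manifold':0,'jar':0,'bottle':0,'tube_rack':0}
for n,z in zz.items():
    M={c:bot.mark_of(n,c) for c in P}
    for c in P:
        for m in M[c][:5]:
            if m['confidence']<.2: continue
            print(n,c,round(m['confidence'],2),np.round(m['at'],1), w(c,m['at'],z,P=P[c]) if z is not None else '')
    if M['top'] and M['side']: print('   tri',tri([(P[c],M[c][0]['at']) for c in P]))
print(bot.get_state()['t'])
E
```

```text
deck top 0.65 [363.3 215.5] [ 0.5944 -0.0086  0.032 ]
deck top 0.61 [365.2 229.8] [ 0.5539 -0.0126  0.032 ]
deck side 0.81 [351.  272.2] [ 0.5954 -0.0177  0.032 ]
   tri [ 0.5961 -0.009   0.0247]
pin1 top 0.92 [412.5 212.8] [ 0.595  -0.1434  0.058 ]
pin1 top 0.66 [315.  216.9] [0.5916 0.1264 0.058 ]
pin1 side 0.73 [343.8 225.4] [0.5971 0.1324 0.058 ]
pin1 side 0.66 [361.3 301.1] [ 0.5977 -0.1429  0.058 ]
pin1 side 0.24 [332.6 248.6] [0.5587 0.0393 0.058 ]
   tri [ 0.5657 -0.1197  0.2336]
pin2 top 0.92 [412.5 212.8] [ 0.595  -0.1434  0.058 ]
pin2 top 0.66 [315.  216.9] [0.5916 0.1264 0.058 ]
pin2 side 0.73 [343.8 225.4] [0.5971 0.1324 0.058 ]
pin2 side 0.66 [361.3 301.1] [ 0.5977 -0.1429  0.058 ]
pin2 side 0.24 [332.6 248.6] [0.5587 0.0393 0.058 ]
   tri [ 0.5657 -0.1197  0.2336]
plate_grip top 0.78 [363.2 213.5] [ 0.593  -0.0055  0.094 ]
plate_grip top 0.61 [433.2 217.9] [ 0.5755 -0.194   0.094 ]
plate_grip side 0.8 [351.2 247.2] [ 0.5941 -0.0056  0.094 ]
   tri [ 0.5936 -0.0056  0.0939]
plate_under top 0.87 [363.9 213.8] [ 0.5991 -0.0104  0.032 ]
plate_under top 0.22 [364.1 230. ] [
[... 901 characters left out ...]
alve_tip side 0.51 [353.9 311.9] 
   tri [ 0.5777 -0.1961  0.08  ]
manifold top 0.64 [362.3 220.2] [ 0.5845 -0.0069  0.    ]
manifold side 0.67 [348.6 282.7] [ 0.5917 -0.0166  0.    ]
   tri [ 0.5893 -0.0076 -0.0079]
jar top 0.91 [322.3 283. ] [0.4084 0.1125 0.    ]
jar top 0.56 [474.9 251.5] [ 0.4857 -0.324   0.    ]
jar side 0.69 [270.4 255.4] [ 0.4137  0.0978 -0.    ]
   tri [ 0.411   0.1128 -0.0116]
bottle top 0.25 [394.3 224.6] [ 0.5692 -0.0978  0.    ]
bottle side 0.69 [448.3 348.8] [ 0.7645 -0.2316 -0.    ]
   tri [ 0.6838 -0.1419 -0.0743]
tube_rack top 0.97 [271.4 158.6] [0.7706 0.2495 0.    ]
tube_rack side 0.83 [397.9 214.8] [0.7663 0.2581 0.    ]
   tri [0.7665 0.2492 0.0062]
1.45
```

```bash
cat >> h.py <<'E'
def go(p,yaw=None):
    """yaw: desired manifold-type yaw deg; tool x=(sin,-cos) i.e. tool z=(cos,sin)"""
    s=bot.get_state();R=np.array(s['tool_rot']);d=R.T@(np.array(p)-s['ee_pos'])*1000
    tw=0
    cy=np.degrees(np.arctan2(R[1,2],R[0,2]))
    if yaw is not None: tw=-np.radians(((yaw-cy)+180)%360-180)
    print('t',round(s['t'],2),'ee',np.round(s['ee_pos'],4),'yaw',round(cy,2),'DELTA',np.round(d,1),'TWIST',round(tw,4))
E
python3 - <<'E'
from h import *
go([.545,-.006,.25],.6)
E
```

```text
t 1.45 ee [0.2252 0.5018 0.2423] yaw -24.17 DELTA [332.3  -7.7 499.7] TWIST -0.4323
```

```bash
python3 -m crank '[{"delta_pos":[166,-8,250],"twist":-0.432,"grip":0},{"delta_pos":[166,-8,250],"twist":-0.432,"grip":0},{"delta_pos":[166,-8,250],"twist":-0.432,"grip":0},{"delta_pos":[166,-8,250],"twist":-0.432,"grip":0},{"delta_pos":[166,-8,250],"twist":-0.432,"grip":0},{"delta_pos":[166,-8,250],"twist":-0.432,"grip":0},{"delta_pos":[166,-8,250],"twist":-0.432,"grip":0},{"delta_pos":[166,-8,250],"twist":-0.432,"grip":0}]'; python3 - <<'E'
from h import *
go([.545,-.006,.25],.6)
E
```

```text
t: 2.12
ee_pos: [0.3871, 0.244, 0.251]
tool_rot: [[0.007, 0.001, 1.0], [-1.0, -0.0, 0.007], [0.0, -1.0, 0.001]]
contact_force: [0.4, 0.4, -0.3]
finger_gap: 0.0856
t 2.12 ee [0.3871 0.244  0.251 ] yaw 0.4 DELTA [251.1   1.3 156.2] TWIST -0.0035
```

```bash
python3 -m crank '[{"delta_pos":[250,0,156],"twist":0,"grip":0.5},{"delta_pos":[250,0,156],"twist":0,"grip":0.5},{"delta_pos":[250,0,156],"twist":0,"grip":0.5},{"delta_pos":[250,0,156],"twist":0,"grip":0.5},{"delta_pos":[250,0,156],"twist":0,"grip":0.5},{"delta_pos":[250,0,156],"twist":0,"grip":0.5},{"delta_pos":[250,0,156],"twist":0,"grip":0.5},{"delta_pos":[250,0,156],"twist":0,"grip":0.5}]'; python3 - <<'E'
from h import *
go([.545,-.006,.25],.6)
P=bot.camera_params('wrist')
snap('wrist','w1')
print(bot.mark_of('plate_grip','wrist')[:2],bot.mark_of('pin1','wrist')[:3])
for n,z in [('plate_grip',.094),('pin1',.058),('deck',.032),('valve_tip',.076)]:
    for m in bot.mark_of(n,'wrist')[:3]: print(n,m['confidence'],m['at'],w('',m['at'],z,P=P))
E
```

```text
t: 2.78
ee_pos: [0.5459, -0.0055, 0.2493]
tool_rot: [[0.005, -0.001, 1.0], [-1.0, -0.002, 0.005], [0.002, -1.0, -0.001]]
contact_force: [-0.8, 1.0, 0.6]
finger_gap: 0.0425
t 2.78 ee [ 0.5459 -0.0055  0.2493] yaw 0.29 DELTA [ 0.5 -0.7 -0.9] TWIST -0.0054
[{'at': [327.4, 172.8], 'confidence': 0.81}] [{'at': [183.8, 167.6], 'confidence': 0.93}]
plate_grip 0.81 [327.4, 172.8] [ 0.58927938 -0.00823     0.094     ]
pin1 0.93 [183.8, 167.6] [0.58917207 0.12775799 0.058     ]
deck 0.88 [323.5, 160.0] [ 0.59469397 -0.00503152  0.032     ]
valve_tip 0.63 [535.1, 192.1] [ 0.57045337 -0.19967767  0.076     ]
```

View pics/w1.png

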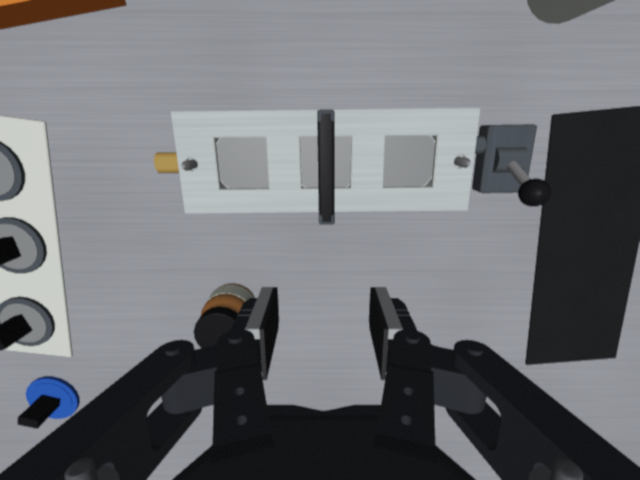

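```bash
python3 - <<'E'
from h import *
np.set_printoptions(precision=4,suppress=True)
P=bot.camera_params('wrist'); T=bot.camera_params('top')
for uv in [(172,113),(479,108),(469,210),(184,213)]: print('plate',w('',uv,.038,P=P))
for uv in [(189,164),(461,161)]: print('pin',w('',uv,.058,P=P))
for uv in [(327,112),(327,221)]: print('bar top end',w('',uv,.101,P=P))
for uv in [(552,115),(527,363),(617,357)]: print('park',w('',uv,.004,P=P))
im=cv2.imread('pics/top0.png');g=cv2.cvtColor(im,6)
m=np.zeros_like(g);m[185:320,440:515]=(g[185:320,440:515]<45)*255
c=max(cv2.findContours(m,0,2)[0],key=cv2.contourArea);r=cv2.minAreaRect(c);b=cv2.boxPoints(r)
print(r);pp=np.array([w('',x,.004,P=T) for x in b]);print(pp,pp.mean(0),[np.linalg.norm(pp[i]-pp[i-1]) for i in range(4)])
m=np.zeros_like(g);m[195:320,200:262]=(g[195:320,200:262]>215)*255
c=max(cv2.findContours(m,0,2)[0],key=cv2.contourArea);b=cv2.boxPoints(cv2.minAreaRect(c))
pp=np.array([w('',x,.004,P=T) for x in b]);print('dry',pp,pp.mean(0),[np.linalg.norm(pp[i]-pp[i-1]) for i in range(4)])
crop=np.hstack([cv2.resize(im[190:320,200:270],None,fx=4,fy=4),cv2.resize(im[190:320,300:420],None,fx=4,fy=4)]);cv2.imwrite('pics/c0.png',crop[:600])
E
```

```text
plate [0.6356 0.1492 0.038 ]
plate [ 0.6437 -0.147   0.038 ]
plate [ 0.5433 -0.1518  0.038 ]
plate [0.5364 0.1489 0.038 ]
pin [0.5893 0.1302 0.058 ]
pin [ 0.5952 -0.1284  0.058 ]
bar top end [ 0.6352 -0.0001  0.101 ]
bar top end [ 0.5462 -0.0015  0.101 ]
park [ 0.6399 -0.2404  0.004 ]
park [ 0.3258 -0.2756  0.004 ]
park [ 0.3369 -0.3943  0.004 ]
((474.8700256347656, 251.08999633789062), (111.01576232910156, 40.446502685546875), 81.8698959350586)
[[ 0.6377 -0.2501  0.004 ]
 [ 0.6507 -0.3647  0.004 ]
 [ 0.3374 -0.395   0.004 ]
 [ 0.3244 -0.2818  0.004 ]] [ 0.4876 -0.3229  0.004 ] [np.float64(0.31490967459107627), np.float64(0.11534262451775058), np.float64(0.3148393553733161), np.float64(0.11401675600656831)]
dry [[0.349  0.4347 0.004 ]
 [0.6428 0.3983 0.004 ]
 [0.6283 0.2927 0.004 ]
 [0.3349 0.3302 0.004 ]] [0.4888 0.364  0.004 ] [np.float64(0.10549854485888695), np.float64(0.29613773741149746), np.float64(0.10660053552803044), np.float64(0.29576858941111533)]
```

View pics/c0.png

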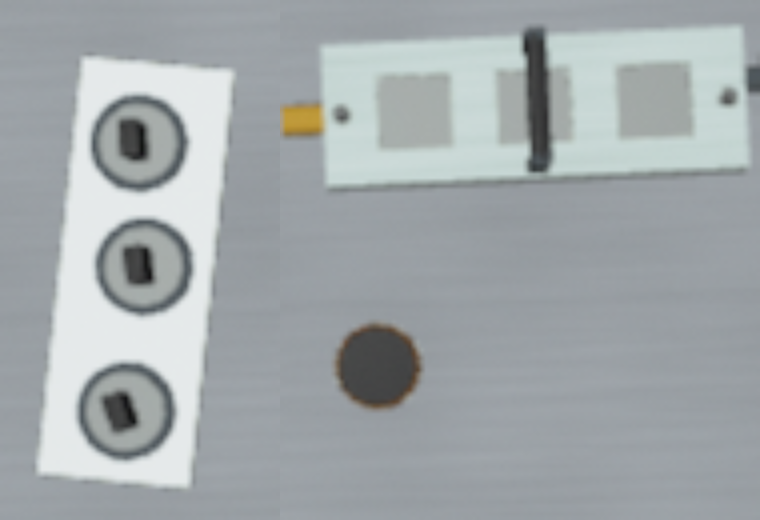

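```bash
python3 - <<'E'
from h import *
T=bot.camera_params('top');print(w('',(364.2,214.5),.101,P=T)); 
go([.591,-.003,.15],1.3)
E
python3 -m crank '[{"delta_pos":[-2.5,100,46],"twist":-0.018,"grip":0.5},{"delta_pos":[-2.5,100,46],"twist":-0.018,"grip":0.5},{"delta_pos":[-2.5,100,46],"twist":-0.018,"grip":0.5},{"delta_pos":[-2.5,100,46],"twist":-0.018,"grip":0.5}]'; python3 - <<'E'
from h import *
go([.591,-.003,.086],1.3)
P=bot.camera_params('wrist')
snap('wrist','w2')
for n,z in [('plate_grip',.094),('pin1',.058),('deck',.032),('valve_tip',.076)]:
    for m in bot.mark_of(n,'wrist')[:3]: print(n,m['confidence'],m['at'],w('',m['at'],z,P=P))
E
```

```text
[ 0.58943539 -0.00777027  0.101     ]
t 3.13 ee [0.5434 0.0008 0.2507] yaw 0.7 DELTA [  4.4 100.7  47.5] TWIST -0.0105
t: 3.47
ee_pos: [0.5873, 0.0037, 0.1438]
tool_rot: [[0.029, -0.011, 1.0], [-1.0, -0.001, 0.029], [0.0, -1.0, -0.011]]
contact_force: [-0.9, 0.0, -1.4]
finger_gap: 0.0427
t 3.47 ee [0.5873 0.0037 0.1438] yaw 1.67 DELTA [ 6.8 57.8  4.1] TWIST 0.0065
plate_grip 0.65 [345.6, 262.4] [ 0.59141589 -0.00841326  0.094     ]
pin1 0.88 [537.4, 245.8] [ 0.5927033  -0.14315324  0.058     ]
pin1 0.55 [142.7, 238.9] [0.58985957 0.12835633 0.058     ]
deck 0.66 [340.0, 231.2] [ 0.59125044 -0.00808082  0.032     ]
valve_tip 0.98 [630.8, 288.8] [ 0.57057409 -0.19949154  0.076     ]
valve_tip 0.52 [441.8, 224.7] [ 0.61091146 -0.06828987  0.076     ]
```

View pics/w2.png

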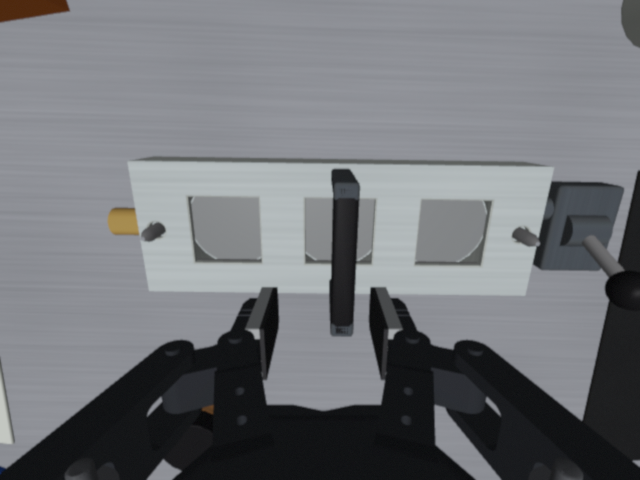

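```bash
python3 - <<'E'
from h import *
for i in range(4):
    go([.591,-.0075,.086],1.0); bot.capture('side')
E
```

```text
t 3.72 ee [0.5906 0.0031 0.1531] yaw 1.67 DELTA [10.6 67.1 -0.2] TWIST 0.0117
t 3.77 ee [0.5905 0.003  0.1529] yaw 1.66 DELTA [10.5 66.9 -0.1] TWIST 0.0114
t 3.82 ee [0.5903 0.0029 0.1526] yaw 1.65 DELTA [10.5 66.6  0.1] TWIST 0.0113
t 3.87 ee [0.5902 0.0028 0.1522] yaw 1.63 DELTA [10.4 66.2  0.3] TWIST 0.011
```

```bash
python3 -m crank '[{"delta_pos":[10.5,0,0],"twist":0.011,"grip":0.5},{"delta_pos":[10.5,30,0],"twist":0.011,"grip":0.5},{"delta_pos":[10.5,50,0],"twist":0.011,"grip":0.5},{"delta_pos":[10.5,66,0],"twist":0.011,"grip":0.5},{"delta_pos":[10.5,66,0],"twist":0.011,"grip":0.5},{"delta_pos":[10.5,66,0],"twist":0.011,"grip":0.5},{"delta_pos":[10.5,66,0],"twist":0.011,"grip":0.5}]' 40; python3 - <<'E'
from h import *
bot.capture('side')
go([.591,-.0075,.086],1.0)
snap('wrist','w3')
E
```

```text
t: 4.5
ee_pos: [0.591, -0.0082, 0.0858]
tool_rot: [[0.017, 0.002, 1.0], [-1.0, -0.0, 0.017], [0.0, -1.0, 0.002]]
contact_force: [0.0, -0.4, 0.9]
finger_gap: 0.0424
t 4.55 ee [ 0.5912 -0.0081  0.086 ] yaw 0.99 DELTA [-0.6  0.  -0.1] TWIST -0.0002
```

View pics/w3.png

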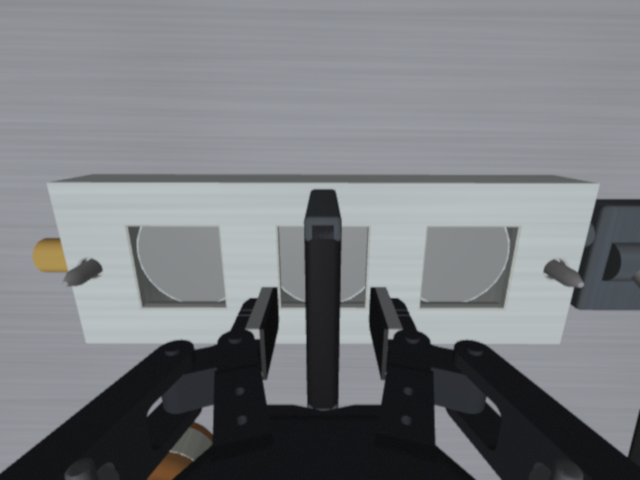

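```bash
python3 -m crank '[{"delta_pos":[0,0,0],"twist":0,"grip":1},{"delta_pos":[0,0,0],"twist":0,"grip":1},{"delta_pos":[0,0,0],"twist":0,"grip":1},{"delta_pos":[0,0,0],"twist":0,"grip":1},{"delta_pos":[0,0,0],"twist":0,"grip":1},{"delta_pos":[0,0,0],"twist":0,"grip":1}]' 80; python3 - <<'E'
from h import *
go([.591,-.0075,.086],1.0);print(bot.get_state()['finger_gap'],bot.get_state()['contact_force'])
E
```

```text
t: 5.1
ee_pos: [0.5905, -0.0077, 0.0852]
tool_rot: [[0.018, 0.001, 1.0], [-1.0, 0.0, 0.018], [-0.0, -1.0, 0.001]]
contact_force: [-1.6, 0.7, 5.4]
finger_gap: 0.0127
t 5.1 ee [ 0.5905 -0.0077  0.0852] yaw 1.0 DELTA [-0.2 -0.8  0.5] TWIST 0.0001
0.01271055263094402 [-1.63468697  0.7251987   5.43715536]
```

```bash
python3 -m crank '[{"delta_pos":[0,-10,0],"twist":0,"grip":1},{"delta_pos":[0,-20,0],"twist":0,"grip":1},{"delta_pos":[0,-40,0],"twist":0,"grip":1},{"delta_pos":[0,-60,0],"twist":0,"grip":1},{"delta_pos":[0,-90,0],"twist":0,"grip":1},{"delta_pos":[0,-120,0],"twist":0,"grip":1},{"delta_pos":[0,-120,0],"twist":0,"grip":1},{"delta_pos":[0,-120,0],"twist":0,"grip":1}]'; python3 - <<'E'
from h import *
snap('side','s4');snap('wrist','w4')
go([.488,-.32,.206],-84)
print(bot.get_state()['finger_gap'],bot.get_state()['contact_force'])
E
```

```text
t: 5.77
ee_pos: [0.5907, -0.0078, 0.2064]
tool_rot: [[0.017, 0.004, 1.0], [-1.0, 0.001, 0.017], [-0.001, -1.0, 0.004]]
contact_force: [0.3, 0.3, -5.8]
finger_gap: 0.0124
t 5.87 ee [ 0.589  -0.0078  0.203 ] yaw 0.97 DELTA [ 310.5   -2.8 -106.3] TWIST 1.483
0.012802875695976762 [-0.04424798 -1.06619495 -5.31412364]
```

View pics/w4.png

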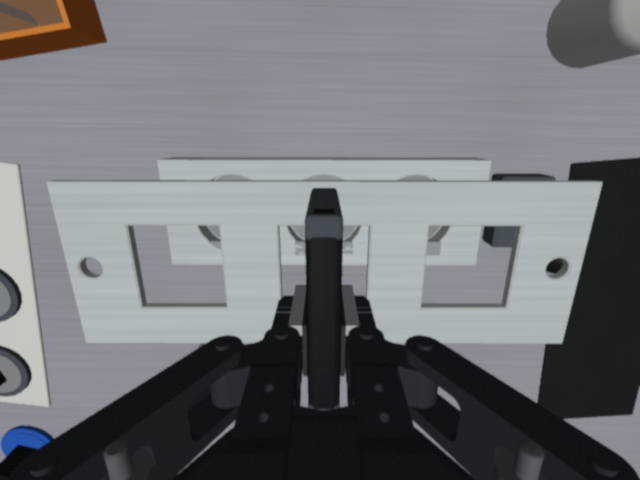

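View pics/s4.png

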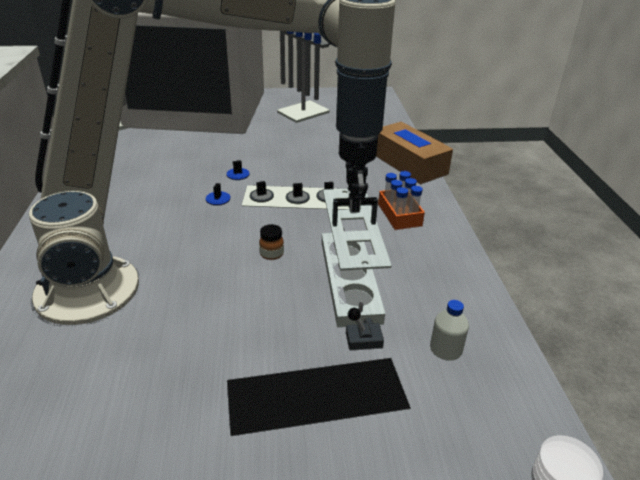

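```bash
python3 -m crank '[{"delta_pos":[15,-3,-5],"twist":0.06,"grip":1},{"delta_pos":[40,-3,-14],"twist":0.15,"grip":1},{"delta_pos":[70,-3,-24],"twist":0.25,"grip":1},{"delta_pos":[100,-3,-34],"twist":0.36,"grip":1},{"delta_pos":[130,-3,-45],"twist":0.47,"grip":1},{"delta_pos":[155,-3,-53],"twist":0.58,"grip":1},{"delta_pos":[175,-3,-60],"twist":0.66,"grip":1},{"delta_pos":[175,-3,-60],"twist":0.7,"grip":1}]'; python3 - <<'E'
from h import *
go([.488,-.32,.206],-84)
E
```

```text
t: 6.53
ee_pos: [0.5305, -0.1871, 0.2054]
tool_rot: [[-0.637, -0.005, 0.771], [-0.771, -0.0, -0.637], [0.003, -1.0, -0.004]]
contact_force: [-0.9, 0.4, -3.5]
finger_gap: 0.0125
t 6.53 ee [ 0.5305 -0.1871  0.2054] yaw -39.57 DELTA [129.5  -0.3  51.9] TWIST 0.7755
```

```bash
python3 -m crank '[{"delta_pos":[20,0,8],"twist":0.1,"grip":1},{"delta_pos":[45,0,18],"twist":0.22,"grip":1},{"delta_pos":[70,0,28],"twist":0.34,"grip":1},{"delta_pos":[95,0,38],"twist":0.46,"grip":1},{"delta_pos":[115,0,46],"twist":0.58,"grip":1},{"delta_pos":[129,0,52],"twist":0.7,"grip":1},{"delta_pos":[129,0,52],"twist":0.775,"grip":1},{"delta_pos":[129,0,52],"twist":0.775,"grip":1}]'; python3 - <<'E'
from h import *
snap('top','t5');snap('wrist','w5')
go([.488,-.32,.1],-84)
E
```

```text
t: 7.2
ee_pos: [0.4907, -0.3172, 0.2051]
tool_rot: [[-0.994, -0.004, 0.108], [-0.108, 0.002, -0.994], [0.004, -1.0, -0.002]]
contact_force: [0.1, -0.8, -3.4]
finger_gap: 0.0125
t 7.3 ee [ 0.4914 -0.3164  0.2058] yaw -83.39 DELTA [  3.6 105.8   3.4] TWIST 0.0107
```

View pics/w5.png

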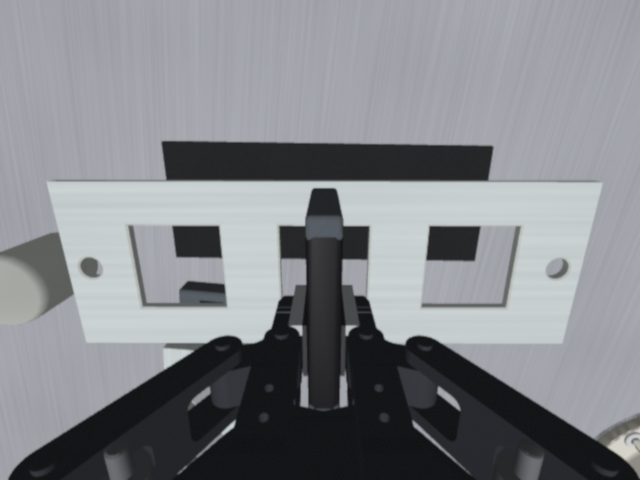

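View pics/t5.png

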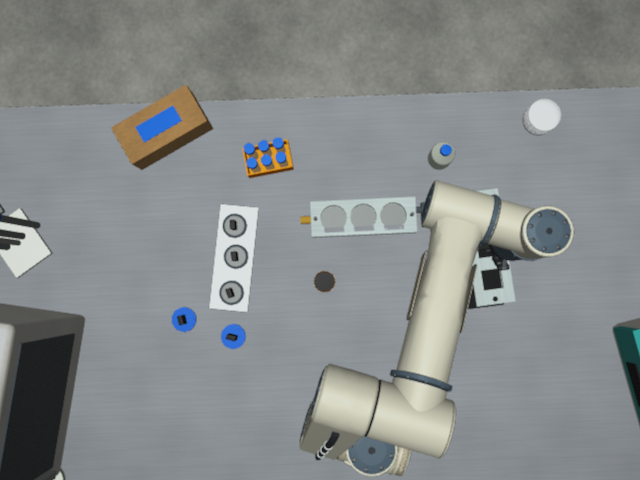

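```bash
python3 - <<'E'
from h import *
P=bot.camera_params('wrist')
a=w('',(163,142),.004,P=P);b=w('',(492,147),.004,P=P);print(a,b)
d=b-a;L=np.linalg.norm(d);print(L,np.degrees(np.arctan2(-d[1],-d[0])))
n=np.array([-d[1],d[0],0])/L; 
for s in(1,-1): print((a+b)/2+s*.06*n)
E
```

```text
[ 0.65161609 -0.36423812  0.004     ] [ 0.33666455 -0.39606178  0.004     ]
0.3165552389400194 5.769757783612007
[ 0.50017219 -0.43984598  0.004     ]
[ 0.48810845 -0.32045391  0.004     ]
```

```bash
python3 -m crank '[{"delta_pos":[3,0,4],"twist":0.013,"grip":1},{"delta_pos":[3,30,4],"twist":0.013,"grip":1},{"delta_pos":[3,65,4],"twist":0.013,"grip":1},{"delta_pos":[3,100,4],"twist":0.013,"grip":1},{"delta_pos":[3,125,4],"twist":0.013,"grip":1},{"delta_pos":[3,138,4],"twist":0.013,"grip":1},{"delta_pos":[3,138,4],"twist":0.013,"grip":1},{"delta_pos":[3,138,4],"twist":0.013,"grip":1}]'; python3 - <<'E'
from h import *
go([.488,-.3205,.0572],-84.2)
E
```

```text
t: 7.97
ee_pos: [0.4893, -0.321, 0.0691]
tool_rot: [[-0.995, -0.002, 0.101], [-0.101, -0.0, -0.995], [0.002, -1.0, -0.0]]
contact_force: [0.2, -0.3, -2.8]
finger_gap: 0.0128
t 7.97 ee [ 0.4893 -0.321   0.0691] yaw -84.18 DELTA [ 1.3 11.9 -0.6] TWIST 0.0003
```

```bash
python3 -m crank '[{"delta_pos":[0.5,3,0],"twist":0,"grip":1},{"delta_pos":[1,6,0],"twist":0,"grip":1},{"delta_pos":[1,8,0],"twist":0,"grip":1},{"delta_pos":[1,10,0],"twist":0,"grip":1},{"delta_pos":[1,11,0],"twist":0,"grip":1},{"delta_pos":[1,12,0],"twist":0,"grip":1},{"delta_pos":[1,12,0],"twist":0,"grip":1},{"delta_pos":[1,12,0],"twist":0,"grip":1}]'
```

```text
t: 8.63
ee_pos: [0.4886, -0.3213, 0.0574]
tool_rot: [[-0.995, 0.0, 0.1], [-0.1, -0.0, -0.995], [-0.0, -1.0, 0.0]]
contact_force: [0.9, 0.0, -3.2]
finger_gap: 0.0127
```

```bash
python3 -m crank '[{"delta_pos":[0,0.5,0],"twist":0,"grip":1},{"delta_pos":[0,1,0],"twist":0,"grip":1},{"delta_pos":[0,1.5,0],"twist":0,"grip":1},{"delta_pos":[0,2,0],"twist":0,"grip":1},{"delta_pos":[0,2,0],"twist":0,"grip":1}]'
```

```text
t: 9.05
ee_pos: [0.4887, -0.3213, 0.0572]
tool_rot: [[-0.995, 0.001, 0.1], [-0.1, -0.001, -0.995], [-0.001, -1.0, 0.001]]
contact_force: [-4.1, 4.5, 9.6]
finger_gap: 0.0121
```

```bash
python3 -m crank '[{"delta_pos":[0,0.5,0],"twist":0,"grip":0.5},{"delta_pos":[0,0.5,0],"twist":0,"grip":0.5},{"delta_pos":[0,0.5,0],"twist":0,"grip":0.5},{"delta_pos":[0,-20,0],"twist":0,"grip":0.5},{"delta_pos":[0,-60,0],"twist":0,"grip":0.5},{"delta_pos":[0,-100,0],"twist":0,"grip":0.5},{"delta_pos":[0,-140,0],"twist":0,"grip":0.5},{"delta_pos":[0,-150,0],"twist":0,"grip":0.5}]';python3 - <<'E'
from h import *
bot.capture('side')
P=bot.camera_params('wrist')
snap('wrist','w6')
for n,z in [('plate_grip',.066),('park',.004)]:
    for m in bot.mark_of(n,'wrist')[:3]: print(n,m['confidence'],m['at'],w('',m['at'],z,P=P))
go([.46,.30,.25],6)
E
```

```text
t: 9.72
ee_pos: [0.491, -0.3233, 0.2131]
tool_rot: [[-0.995, 0.01, 0.1], [-0.1, -0.007, -0.995], [-0.01, -1.0, 0.008]]
contact_force: [0.8, -0.2, 0.7]
finger_gap: 0.0427
plate_grip 0.97 [329.1, 227.0] [ 0.48770962 -0.32182901  0.066     ]
park 0.89 [327.5, 208.0] [ 0.48934808 -0.32488444  0.004     ]
t 9.92 ee [ 0.4885 -0.3211  0.205 ] yaw -84.28 DELTA [ -33.5  -44.8 -620.9] TWIST -1.5757
```

View pics/w6.png

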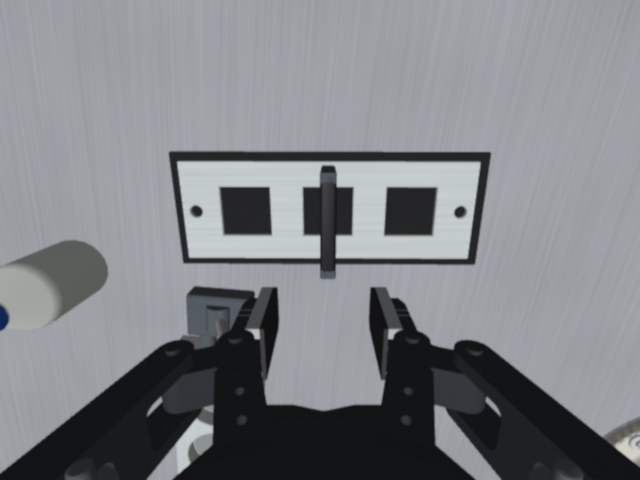

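```bash
python3 -m crank '[{"delta_pos":[-30,-45,-160],"twist":-0.8,"grip":0.5},{"delta_pos":[-30,-45,-160],"twist":-0.8,"grip":0.5},{"delta_pos":[-30,-45,-160],"twist":-0.8,"grip":0.5},{"delta_pos":[-30,-45,-160],"twist":-0.8,"grip":0.5},{"delta_pos":[-30,-45,-160],"twist":-0.8,"grip":0.5},{"delta_pos":[-30,-45,-160],"twist":-0.8,"grip":0.5},{"delta_pos":[-30,-45,-160],"twist":-0.8,"grip":0.5}]';python3 - <<'E'
from h import *
go([.545,-.006,.25],1)
E
```

```text
t: 10.5
ee_pos: [0.5021, -0.1578, 0.2489]
tool_rot: [[-0.615, -0.002, 0.789], [-0.789, 0.0, -0.615], [0.001, -1.0, -0.002]]
contact_force: [-1.1, -0.3, 0.5]
finger_gap: 0.0429
t 10.5 ee [ 0.5021 -0.1578  0.2489] yaw -37.95 DELTA [-146.1   -1.1  -59.6] TWIST -0.6798
```

```bash
python3 -m crank '[{"delta_pos":[-146,0,-60],"twist":-0.68,"grip":0.5},{"delta_pos":[-146,0,-60],"twist":-0.68,"grip":0.5},{"delta_pos":[-146,0,-60],"twist":-0.68,"grip":0.5},{"delta_pos":[-146,0,-60],"twist":-0.68,"grip":0.5},{"delta_pos":[-146,0,-60],"twist":-0.68,"grip":0.5},{"delta_pos":[-146,0,-60],"twist":-0.68,"grip":0.5},{"delta_pos":[-146,0,-60],"twist":-0.68,"grip":0.5},{"delta_pos":[-146,0,-60],"twist":-0.68,"grip":0.5}]';python3 - <<'E'
from h import *
bot.capture('side');bot.capture('side')
P=bot.camera_params('wrist')
snap('wrist','w7')
for n,z in [('pin1',.058),('cell1',.013),('lip1',.032),('deck',.032),('valve_tip',.076)]:
    for m in bot.mark_of(n,'wrist')[:4]: print(n,m['confidence'],m['at'],w('',m['at'],z,P=P))
go([.46,.30,.25],6)
E
```

```text
t: 11.17
ee_pos: [0.5458, -0.0074, 0.2489]
tool_rot: [[0.007, -0.002, 1.0], [-1.0, -0.001, 0.007], [0.001, -1.0, -0.002]]
contact_force: [1.0, 0.9, -0.3]
finger_gap: 0.0427
pin1 0.95 [182.0, 166.3] [0.58999643 0.12766658 0.058     ]
pin1 0.84 [467.3, 162.1] [ 0.59574265 -0.14305195  0.058     ]
cell1 0.88 [247.0, 158.1] [0.5944194  0.07537737 0.013     ]
cell1 0.7 [404.7, 159.3] [ 0.59430878 -0.09422698  0.013     ]
cell1 0.68 [325.9, 159.3] [ 0.59373389 -0.0094299   0.013     ]
lip1 0.84 [406.0, 185.8] [ 0.56878695 -0.09325596  0.032     ]
lip1 0.84 [321.8, 187.5] [ 0.56641203 -0.00524425  0.032     ]
lip1 0.64 [244.6, 188.4] [0.56492163 0.07562761 0.032     ]
deck 0.94 [323.8, 161.2] [ 0.59338025 -0.00714623  0.032     ]
deck 0.62 [9.8, 328.5] [0.39414018 0.36853493 0.032     ]
deck 0.24 [328.0, 159.5] [ 0.59510819 -0.01142153  0.032     ]
valve_tip 0.85 [530.0, 190.5] [ 0.57217846 -0.19656787  0.076     ]
valve_tip 0.72 [249.2, 158.5] [0.59913765 0.05947869 0.076     ]
t 11.57 ee [ 0.5461 -0.0076  0.2503] yaw 0.48 DELTA [-3.083e+02  3.000e-01 -8.350e+01] TWIST -0.0963
```

View pics/w7.png

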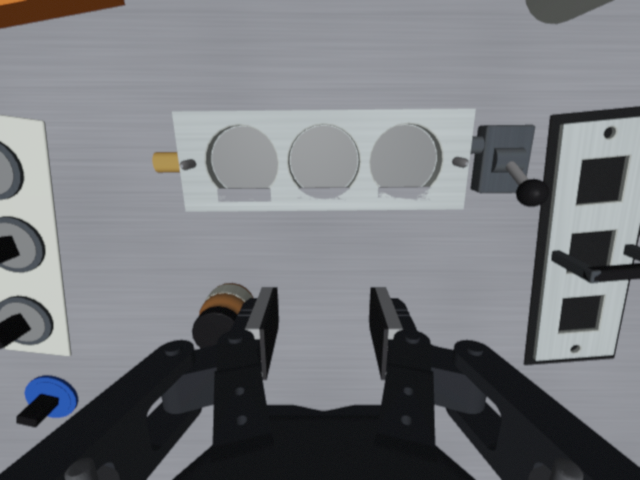

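```bash
python3 -m crank '[{"delta_pos":[-165,0,-52],"twist":0,"grip":0.2},{"delta_pos":[-165,0,-52],"twist":0,"grip":0.2},{"delta_pos":[-165,0,-52],"twist":0,"grip":0.2},{"delta_pos":[-330,0,-105],"twist":0,"grip":0.2},{"delta_pos":[-330,0,-105],"twist":0,"grip":0.2},{"delta_pos":[-330,0,-105],"twist":0,"grip":0.2},{"delta_pos":[-330,0,-105],"twist":0,"grip":0.2},{"delta_pos":[-330,0,-105],"twist":0,"grip":0.2}]';python3 -m crank '[{"delta_pos":[-25,0,-8],"twist":0,"grip":0.2},{"delta_pos":[-25,0,-8],"twist":0,"grip":0.2},{"delta_pos":[-25,0,-8],"twist":0,"grip":0.2}]';python3 - <<'E'
from h import *
bot.capture('side')
P=bot.camera_params('wrist')
snap('wrist','w8')
for n,z in [('disc1_c',.027)]:
    for m in bot.mark_of(n,'wrist')[:6]: print(n,m['confidence'],m['at'],w('',m['at'],z,P=P))
go([.44,.33,.25],0)
E
```

```text
t: 12.23
ee_pos: [0.4412, 0.311, 0.2507]
tool_rot: [[0.009, 0.001, 1.0], [-1.0, 0.001, 0.009], [-0.001, -1.0, 0.001]]
contact_force: [1.2, 0.1, -0.8]
finger_gap: 0.068
t: 12.48
ee_pos: [0.4333, 0.3355, 0.2499]
tool_rot: [[0.011, -0.0, 1.0], [-1.0, -0.0, 0.011], [0.0, -1.0, -0.0]]
contact_force: [0.1, -0.9, -0.2]
finger_gap: 0.0689
disc1_c 0.57 [295.7, 51.5] [0.58245583 0.36286132 0.027     ]
t 12.63 ee [0.4343 0.3335 0.2505] yaw 0.47 DELTA [3.6 0.5 5.7] TWIST 0.0082
```

View pics/w8.png

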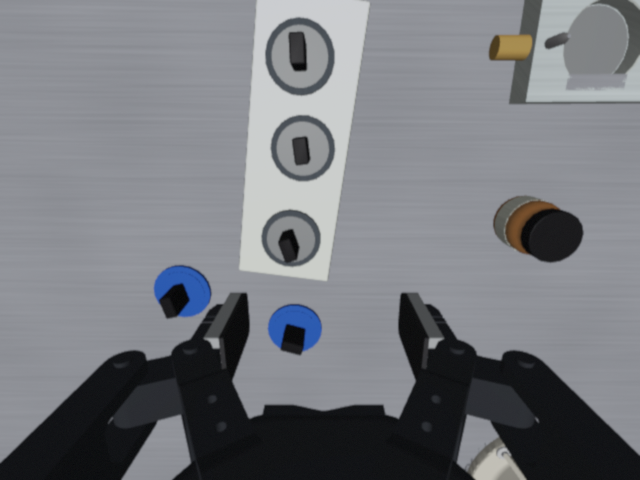

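```bash
cat > disc.py <<'E'
from h import *
import sys
def discs(im,P,zr=.010,show=None):
    g=cv2.cvtColor(im,cv2.COLOR_BGR2HSV)
    return g
E
python3 - <<'E'
from h import *
im=cv2.imread('pics/w8.png');P=bot.camera_params('wrist')
c=im[0:290,230:370]
z=cv2.resize(c,None,fx=4,fy=4,interpolation=cv2.INTER_CUBIC)
cv2.imwrite('pics/c8.png',cv2.resize(np.hstack([z[:580],z[580:1160]]),None,fx=.7,fy=.7))
for uv in [(300,56),(303,147),(291,237)]: print(w('',uv,.010,P=P))
E
```

```text
[0.58256291 0.35878289 0.01      ]
[0.49492181 0.35669841 0.01      ]
[0.39318451 0.37176171 0.01      ]
```

View pics/c8.png

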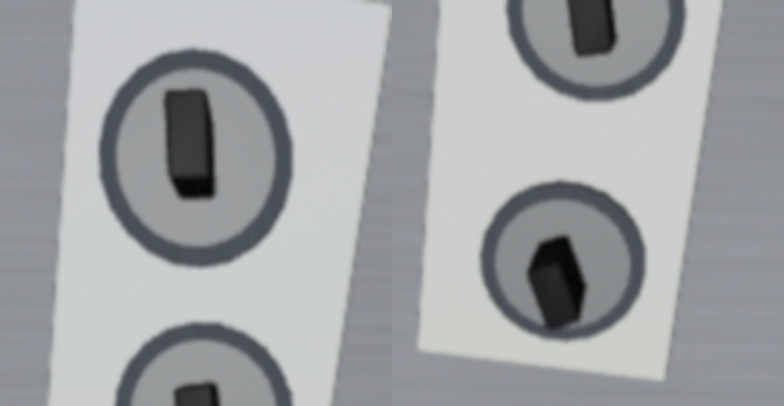

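```bash
python3 - <<'E'
from h import *
T=bot.camera_params('top')
for uv in [(234.75,225.5),(236,256.4),(231.6,292.6)]: print(w('',uv,.010,P=T))
go([.5826,.3588,.13],5)
E
```

```text
[0.57896376 0.35728902 0.01      ]
[0.4907216  0.35535978 0.01      ]
[0.38852277 0.36974652 0.01      ]
t 12.63 ee [0.4343 0.3335 0.2505] yaw 0.47 DELTA [-24.1 120.5 148.5] TWIST -0.079
```

```bash
python3 -m crank '[{"delta_pos":[-24,40,50],"twist":-0.079,"grip":0.4},{"delta_pos":[-24,80,100],"twist":-0.079,"grip":0.4},{"delta_pos":[-24,120,147],"twist":-0.079,"grip":0.4},{"delta_pos":[-24,120,147],"twist":-0.079,"grip":0.4},{"delta_pos":[-24,120,147],"twist":-0.079,"grip":0.4},{"delta_pos":[-24,120,147],"twist":-0.079,"grip":0.4},{"delta_pos":[-24,120,147],"twist":-0.079,"grip":0.4},{"delta_pos":[-24,120,147],"twist":-0.079,"grip":0.4}]';python3 - <<'E'
from h import *
bot.capture('side')
P=bot.camera_params('wrist')
im,_=snap('wrist','w9')
for n,z in [('disc1_c',.027)]:
    for m in bot.mark_of(n,'wrist')[:6]: print(n,m['confidence'],m['at'],w('',m['at'],z,P=P))
go([.5826,.3588,.13],5)
E
```

```text
t: 13.3
ee_pos: [0.5813, 0.3588, 0.1313]
tool_rot: [[0.087, 0.001, 0.996], [-0.996, 0.001, 0.087], [-0.0, -1.0, 0.001]]
contact_force: [0.0, 0.9, 1.2]
finger_gap: 0.0512
disc1_c 0.92 [320.8, 242.4] [0.57914806 0.36204305 0.027     ]
t 13.45 ee [0.5807 0.3599 0.1325] yaw 5.08 DELTA [1.3 2.5 1.8] TWIST 0.0013
```

View pics/w9.png

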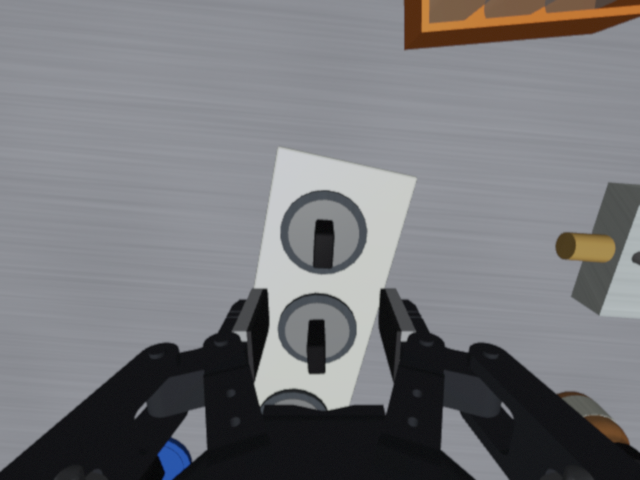

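```bash
python3 - <<'E'
from h import *
P=bot.camera_params('wrist')
print('rim',w('',(323.5,232),.010,P=P),'bartop',w('',(323.5,256),.05,P=P), w('',(323.5,258),.05,P=P))
import pickle;pickle.dump(P,open('P9.pkl','wb'))
go([.5805,.3585,.07],5)
E
python3 -m crank '[{"delta_pos":[0,30,0],"twist":0,"grip":0.4},{"delta_pos":[0,60,0],"twist":0,"grip":0.4},{"delta_pos":[0,60,0],"twist":0,"grip":0.4},{"delta_pos":[0,60,0],"twist":0,"grip":0.4},{"delta_pos":[0,60,0],"twist":0,"grip":0.4}]';python3 - <<'E'
from h import *
import pickle
P0=pickle.load(open('P9.pkl','rb'))
bot.capture('side');P=bot.camera_params('wrist')
im,_=snap('wrist','w10')
for m in bot.mark_of('disc1_c','wrist')[:3]: print(m['confidence'],m['at'],w('',m['at'],.027,P=P),tri([(P0,(320.8,242.4)),(P,m['at'])]))
go([.5805,.3585,.029],5)
E
```

```text
rim [0.58189231 0.36092153 0.01      ] bartop [0.57670136 0.36039559 0.05      ] [0.57523918 0.36026565 0.05      ]
t 13.45 ee [0.5807 0.3599 0.1325] yaw 5.08 DELTA [ 1.5 62.5 -0.5] TWIST 0.0013
t: 13.87
ee_pos: [0.5816, 0.3603, 0.073]
tool_rot: [[0.089, 0.003, 0.996], [-0.996, 0.001, 0.089], [-0.001, -1.0, 0.003]]
contact_force: [0.4, -0.1, 0.6]
finger_gap: 0.051
0.73 [324.4, 273.0] [0.58112663 0.36075479 0.027     ] [0.57253106 0.36112614 0.00778748]
t 14.02 ee [0.5817 0.3605 0.0729] yaw 5.08 DELTA [ 2.  43.9 -1.5] TWIST 0.0013
```

View pics/w10.png

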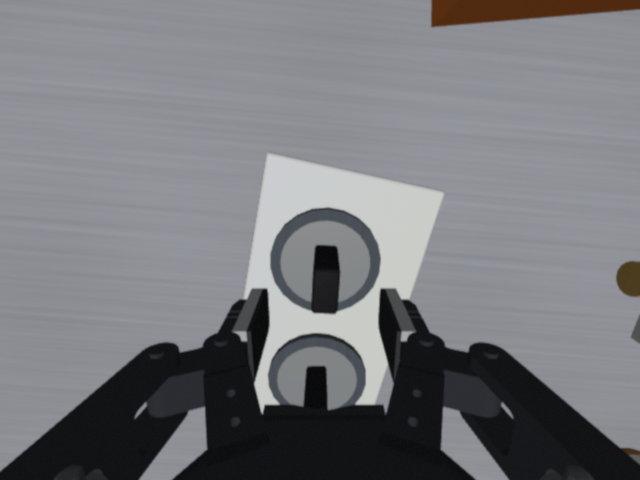

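```bash
python3 - <<'E'
from h import *
import pickle
P0=pickle.load(open('P9.pkl','rb'));P=bot.camera_params('wrist')
print(w('',(325.5,261),.01,P=P),w('',(326,293),.05,P=P),tri([(P0,(323.5,232)),(P,(325.5,261))]),tri([(P0,(323.5,256)),(P,(326,293))]))
E
```

```text
[0.58193701 0.36006476 0.01      ] [0.58009097 0.35979116 0.05      ] [0.58224529 0.36052389 0.01095787] [0.56731589 0.35904895 0.02491239]
```

```bash
python3 -m crank '[{"delta_pos":[0,20,0],"twist":0,"grip":0.4},{"delta_pos":[0,38,0],"twist":0,"grip":0.4},{"delta_pos":[0,44,0],"twist":0,"grip":0.4},{"delta_pos":[0,44,0],"twist":0,"grip":0.4},{"delta_pos":[0,44,0],"twist":0,"grip":1},{"delta_pos":[0,44,0],"twist":0,"grip":1},{"delta_pos":[0,44,0],"twist":0,"grip":1},{"delta_pos":[0,44,0],"twist":0,"grip":1}]' 25; python3 -m crank '[{"delta_pos":[0,0,0],"twist":0,"grip":1},{"delta_pos":[0,0,0],"twist":0,"grip":1}]'
```

```text
t: 14.68
ee_pos: [0.5816, 0.3602, 0.028]
tool_rot: [[0.088, 0.002, 0.996], [-0.996, 0.002, 0.088], [-0.001, -1.0, 0.003]]
contact_force: [-0.6, 0.7, 4.1]
finger_gap: 0.0134
t: 14.85
ee_pos: [0.5816, 0.3601, 0.0279]
tool_rot: [[0.089, 0.002, 0.996], [-0.996, 0.001, 0.089], [-0.001, -1.0, 0.003]]
contact_force: [-0.5, 0.6, 5.5]
finger_gap: 0.0138
```

```bash
python3 -m crank '[{"delta_pos":[0,-20,0],"twist":0,"grip":1},{"delta_pos":[0,-60,0],"twist":0,"grip":1},{"delta_pos":[0,-100,0],"twist":0,"grip":1},{"delta_pos":[0,-120,0],"twist":0,"grip":1},{"delta_pos":[0,-120,0],"twist":0,"grip":1}]';python3 - <<'E'
from h import *
go([.521,-.009,.148],1.1)
E
```

```text
t: 15.27
ee_pos: [0.5831, 0.361, 0.153]
tool_rot: [[0.088, 0.009, 0.996], [-0.996, 0.006, 0.088], [-0.005, -1.0, 0.009]]
contact_force: [0.9, 0.2, -1.2]
finger_gap: 0.0137
t 15.27 ee [0.5831 0.361  0.153 ] yaw 5.07 DELTA [363.1   2.1 -94.6] TWIST 0.0694
```

```bash
python3 -m crank '[{"delta_pos":[40,0,-10],"twist":0.07,"grip":1},{"delta_pos":[85,0,-22],"twist":0.07,"grip":1},{"delta_pos":[130,0,-34],"twist":0.07,"grip":1},{"delta_pos":[180,0,-47],"twist":0.07,"grip":1},{"delta_pos":[225,0,-59],"twist":0.07,"grip":1},{"delta_pos":[265,0,-69],"twist":0.07,"grip":1},{"delta_pos":[295,0,-77],"twist":0.07,"grip":1},{"delta_pos":[300,0,-78],"twist":0.07,"grip":1}]';python3 - <<'E'
from h import *
snap('wrist','w11');
go([.521,-.009,.08],1.1)
E
```

```text
t: 15.93
ee_pos: [0.5271, 0.05, 0.1455]
tool_rot: [[0.016, -0.003, 1.0], [-1.0, -0.001, 0.016], [0.001, -1.0, -0.003]]
contact_force: [-0.3, 0.8, -2.0]
finger_gap: 0.0134
t 15.98 ee [0.527  0.0487 0.1456] yaw 0.83 DELTA [57.5 65.7 -6.6] TWIST -0.0048
```

View pics/w11.png

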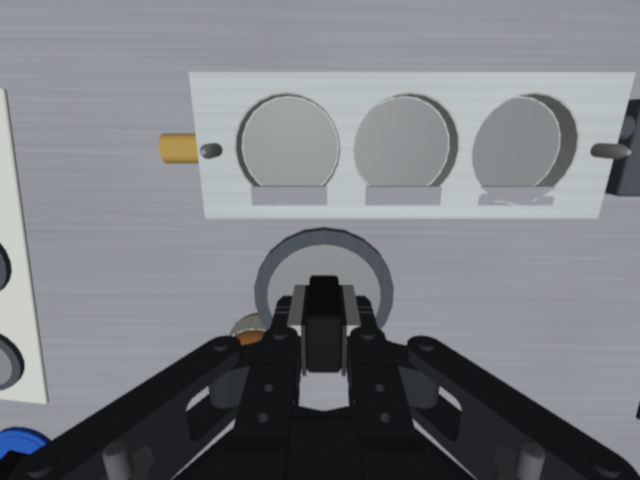

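```bash
python3 -m crank '[{"delta_pos":[30,0,-6],"twist":0,"grip":1},{"delta_pos":[57,0,-6],"twist":0,"grip":1},{"delta_pos":[57,25,-6],"twist":0,"grip":1},{"delta_pos":[57,50,-6],"twist":0,"grip":1},{"delta_pos":[57,65,-6],"twist":0,"grip":1},{"delta_pos":[57,65,-6],"twist":0,"grip":1},{"delta_pos":[57,65,-6],"twist":0,"grip":1},{"delta_pos":[57,65,-6],"twist":0,"grip":1}]';python3 - <<'E'
from h import *
bot.capture('side');bot.capture('top')
snap('wrist','w12');snap('side','s12')
go([.521,-.009,.056],1.1)
E
```

```text
t: 16.65
ee_pos: [0.5251, -0.003, 0.0821]
tool_rot: [[0.019, 0.001, 1.0], [-1.0, -0.0, 0.019], [0.0, -1.0, 0.001]]
contact_force: [0.0, 0.1, -1.1]
finger_gap: 0.0135
t 16.85 ee [ 0.5252 -0.0029  0.0824] yaw 1.06 DELTA [ 6.  26.4 -4.4] TWIST -0.0007
```

View pics/w12.png

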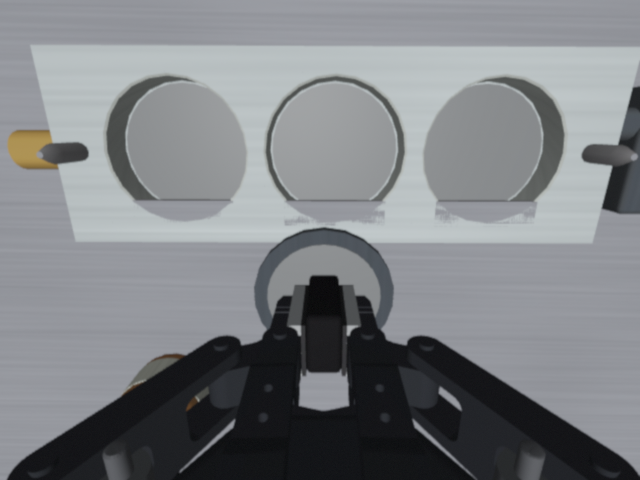

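View pics/s12.png

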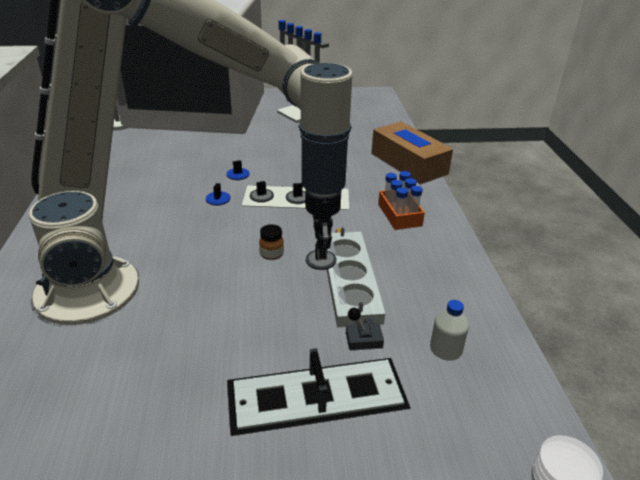

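```bash
python3 - <<'E'
from h import *
P=bot.camera_params('wrist')
for u in (100,320,580): print(w('',(u,243),.032,P=P))
go([.521,-.009,.056],1.1)
E
python3 -m crank '[{"delta_pos":[6,8,-4],"twist":0,"grip":1},{"delta_pos":[6,18,-4],"twist":0,"grip":1},{"delta_pos":[6,24,-4],"twist":0,"grip":1},{"delta_pos":[6,24,-4],"twist":0,"grip":1},{"delta_pos":[6,24,-4],"twist":0,"grip":1},{"delta_pos":[6,24,-4],"twist":0,"grip":1}]' 20
```

```text
[0.53891318 0.12695643 0.032     ]
[5.41272179e-01 1.35718264e-04 3.20000000e-02]
[ 0.54405892 -0.14968027  0.032     ]
t 16.85 ee [ 0.5252 -0.0029  0.0824] yaw 1.06 DELTA [ 6.  26.4 -4.4] TWIST -0.0007
t: 17.35
ee_pos: [0.5205, -0.0093, 0.0569]
tool_rot: [[0.018, -0.001, 1.0], [-1.0, -0.0, 0.018], [0.0, -1.0, -0.001]]
contact_force: [0.4, 0.4, -1.9]
finger_gap: 0.0137
```

```bash
python3 -m crank '[{"delta_pos":[0,2,-1],"twist":0,"grip":1},{"delta_pos":[0,4,-4],"twist":0,"grip":1},{"delta_pos":[0,6,-6],"twist":0,"grip":1},{"delta_pos":[0,8,-8],"twist":0,"grip":1},{"delta_pos":[0,10,-9.5],"twist":0,"grip":1},{"delta_pos":[0,12,-11],"twist":0,"grip":1},{"delta_pos":[0,14,-12],"twist":0,"grip":1},{"delta_pos":[0,15,-12.4],"twist":0,"grip":1}]';python3 - <<'E'
from h import *
snap('wrist','w13');_,d=snap('side','s13')
go([.521,-.009,.056],1.1);print(bot.get_state()['contact_force'])
im=cv2.imread('pics/s13.png');cv2.imwrite('pics/c13.png',cv2.resize(im[180:300,270:400],None,fx=5,fy=5,interpolation=2))
E
```

```text
t: 18.02
ee_pos: [0.5112, -0.0093, 0.0451]
tool_rot: [[0.02, 0.008, 1.0], [-1.0, 0.0, 0.02], [0.0, -1.0, 0.008]]
contact_force: [-1.4, -0.7, 12.4]
finger_gap: 0.0135
t 18.12 ee [ 0.5111 -0.0093  0.045 ] yaw 1.13 DELTA [ -0.1 -11.   10. ] TWIST 0.0005
[ 0.40904188 -0.58612114 10.30774512]
```

View pics/w13.png

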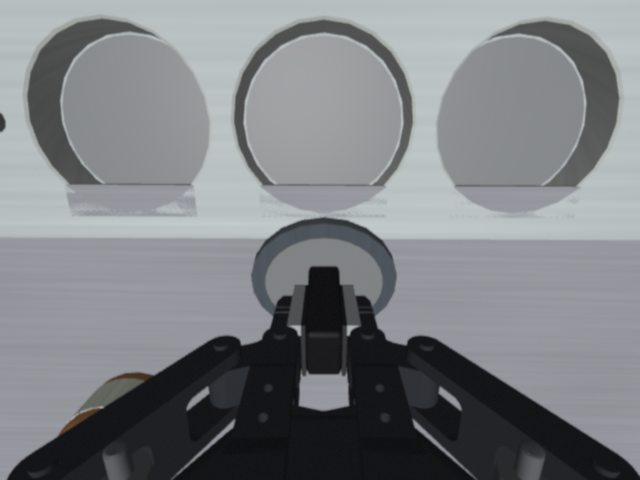

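View pics/c13.png

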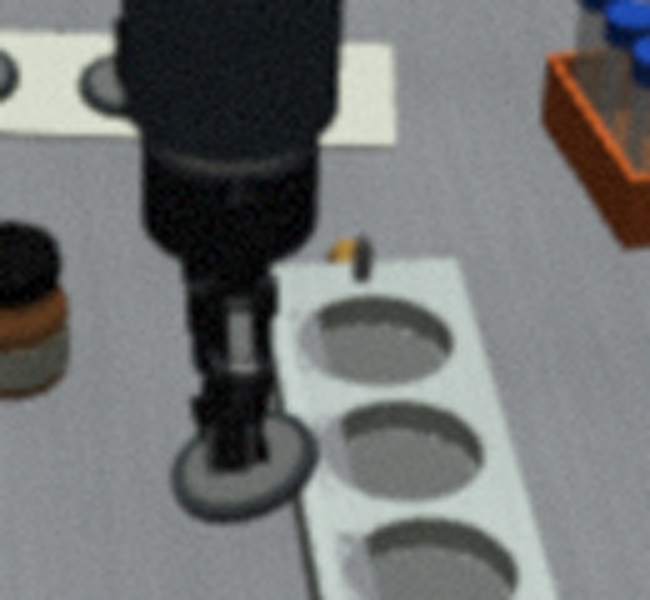

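```bash
python3 -m crank '[{"delta_pos":[0,1,-0.5],"twist":0,"grip":1},{"delta_pos":[0,2,-1],"twist":0,"grip":1},{"delta_pos":[0,3,-1.5],"twist":0,"grip":1},{"delta_pos":[0,3,-1.5],"twist":0,"grip":1}]';python3 - <<'E'
from h import *
go([.521,-.009,.12],1.1)
E
python3 -m crank '[{"delta_pos":[0,-20,-5],"twist":0,"grip":1},{"delta_pos":[0,-45,-5],"twist":0,"grip":1},{"delta_pos":[0,-70,-5],"twist":0,"grip":1},{"delta_pos":[0,-90,-5],"twist":0,"grip":1},{"delta_pos":[0,-90,-5],"twist":0,"grip":1},{"delta_pos":[0,-90,-5],"twist":0,"grip":1}]' 40
python3 - <<'E'
from h import *
bot.capture('top')
P=bot.camera_params('wrist')
im,dw=snap('wrist','w14');_,d=snap('side','s14')
im=cv2.imread('pics/s14.png');cv2.imwrite('pics/c14.png',cv2.resize(im[180:300,270:400],None,fx=5,fy=5,interpolation=2))
R=np.array(bot.get_state()['tool_rot']);tp=np.array(bot.get_state()['ee_pos'])
for uv in [(260,275),(270,290),(290,245),(324,230),(324,240),(324,250),(360,245),(375,285),(380,275)]:
    q=dw[uv[1],uv[0]];X=w('',uv,depth=q,P=P);print(uv,q,np.round(R.T@(X-tp)*1000,1))
go([.5,0,.1],1.1)
E
```

```text
t: 18.45
ee_pos: [0.5094, -0.0094, 0.0418]
tool_rot: [[0.02, 0.007, 1.0], [-1.0, 0.0, 0.02], [0.0, -1.0, 0.007]]
contact_force: [-1.9, 0.3, 10.6]
finger_gap: 0.0135
t 18.45 ee [ 0.5094 -0.0094  0.0418] yaw 1.12 DELTA [ -0.1 -78.1  12.1] TWIST 0.0004
t: 18.95
ee_pos: [0.5022, -0.0093, 0.1301]
tool_rot: [[0.018, 0.002, 1.0], [-1.0, 0.001, 0.018], [-0.001, -1.0, 0.002]]
contact_force: [-0.1, 0.5, -2.8]
finger_gap: 0.0136
(260, 275) 0.15476395 [-30.3   8.4  14.9]
(270, 290) 0.16277596 [-26.9  13.6   4.7]
(290, 245) 0.1440498 [-15.3   2.5  31.6]
(324, 230) 0.13871711 [-0.7 -0.7 39.2]
(324, 240) 0.14262377 [-0.7  1.8 34.1]
(324, 250) 0.14549889 [-0.7  3.2 29. ]
(360, 245) 0.14431763 [14.8  2.7 31.5]
(375, 285) 0.1594767 [23.5 11.3  8.4]
(380, 275) 0.15532611 [25.2  9.  14.7]
t 19.1 ee [ 0.5007 -0.0097  0.1279] yaw 1.03 DELTA [-9.7 27.9 -0.5] TWIST -0.0012
```

View pics/w14.png

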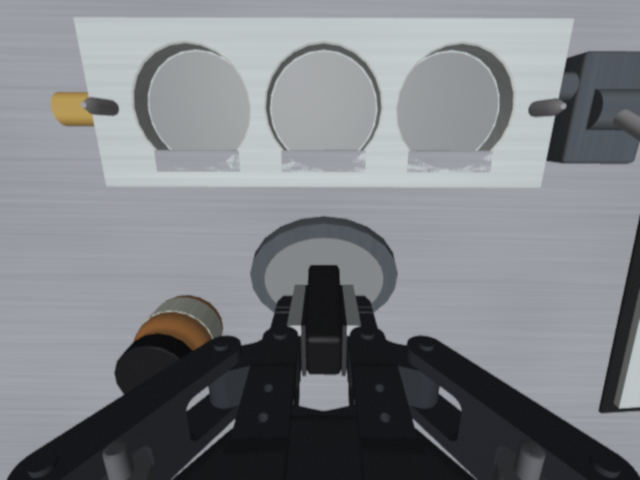

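View pics/c14.png

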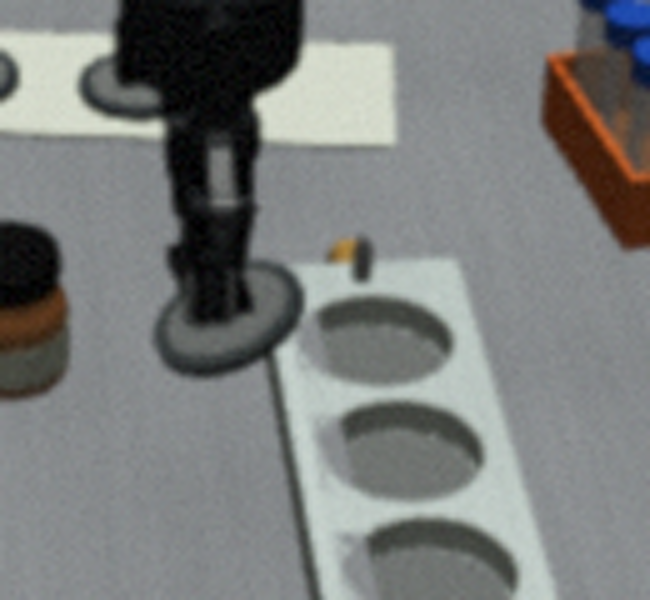

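```bash
cat > plane.py <<'E'
from h import *
def fit(dw,P,s,box=(245,215,400,320)):
    R=np.array(s['tool_rot']);tp=np.array(s['ee_pos'])
    x0,y0,x1,y1=box;pts=[];px=[]
    for v in range(y0,y1):
        for u in range(x0,x1):
            if 280<u<368 and v>258: continue
            q=dw[v,u]
            if q<=0: continue
            X=R.T@(w('',(u,v),depth=q,P=P)-tp)*1000
            if abs(X[0])<38 and -25<X[1]<35: pts.append(X);px.append((u,v))
    pts=np.array(pts);px=np.array(px)
    rng=np.random.default_rng(0);best=None
    for _ in range(200):
        a,b,c=pts[rng.choice(len(pts),3,replace=False)]
        n=np.cross(b-a,c-a);L=np.linalg.norm(n)
        if L<50: continue
        n/=L;i=abs((pts-a)@n)<.8
        if best is None or i.sum()>best.sum(): best=i
    Q=pts[best];c=Q.mean(0);n=np.linalg.svd(Q-c)[2][2]
    if n[1]>0:n=-n
    # n up = -y. tilt: slope along z
    th=np.degrees(np.arctan2(-n[2],-n[1]));roll=np.degrees(np.arctan2(-n[0],-n[1]))
    g=np.array([0,-8,0]);h=(g-c)@n
    zmax=Q[abs(Q[:,0])<6]
    zmax=zmax[zmax[:,2].argmax()] if len(zmax) else None
    print('tilt %.1f roll %.1f h_top %.1f inl %d/%d farrim'%(th,roll,h,len(Q),len(pts)),zmax, 'xr',Q[:,0].min(),Q[:,0].max())
    return th,h,Q
E
python3 - <<'E'
from plane import *
s=bot.get_state();P=bot.camera_params('wrist');_,d=snap('wrist','w15');fit(d,P,s)
E
```

```text
tilt 21.6 roll 0.0 h_top 22.2 inl 5103/7210 farrim [ 3.15682626 -0.46677128 42.28273633] xr -35.15525639261946 33.736755071937736
```

```bash
python3 - <<'E'
from plane import *
P=bot.camera_params('wrist')
for uv in [(281,150.5),(366,150.5),(323,150.5),(323,187),(323,18)]: print(uv,w('',uv,.032,P=P))
for n,z in [('pin1',.058),('cell1',.013),('lip1',.032)]:
    for m in bot.mark_of(n,'wrist')[:4]: print(n,m['confidence'],m['at'],w('',m['at'],z,P=P))
_,d=bot.capture('wrist');
for uv in [(323,180),(323,30),(323,158),(323,100)]: print(uv,w('',uv,depth=d[uv[1],uv[0]],P=P))
for v in range(140,192): 
    X=w('',(323,v),depth=d[v,323],P=P); print(v,np.round(X[[0,2]]*1000,1),end=' ')
go([.5955,-.008,.09],1.1)
E
```

```text
(281, 150.5) [0.56519248 0.02014916 0.032     ]
(366, 150.5) [ 0.56620294 -0.03599351  0.032     ]
(323, 150.5) [ 0.56569173 -0.00759001  0.032     ]
(323, 187) [ 0.54152897 -0.00801521  0.032     ]
(323, 18) [ 0.64164131 -0.00625348  0.032     ]
pin1 0.66 [563.9, 103.7] [ 0.59517326 -0.14257202  0.058     ]
pin1 0.63 [82.5, 102.1] [0.59112406 0.12780793 0.058     ]
cell1 0.88 [202.9, 108.4] [0.59123957 0.07571595 0.013     ]
cell1 0.82 [326.9, 108.4] [ 0.59278392 -0.00978892  0.013     ]
cell1 0.7 [443.8, 108.7] [ 0.59404725 -0.09045292  0.013     ]
cell1 0.3 [323.5, 106.6] [ 0.59390039 -0.00742307  0.013     ]
lip1 0.81 [323.2, 150.0] [ 0.56601425 -0.00771641  0.032     ]
lip1 0.72 [451.7, 145.1] [ 0.57065798 -0.09214818  0.032     ]
lip1 0.66 [197.7, 150.1] [0.56445911 0.07512922 0.032     ]
lip1 0.24 [192.0, 322.4] [0.43396697 0.09218883 0.032     ]
(323, 180) [ 0.54617698 -0.00793281  0.03123117]
(323, 30) [ 0.63511839 -0.00636925  0.03325173]
(323, 158) [ 0.56085533 -0.00767511  0.03199992]
(323, 100) [ 0.59801708 -0.00700719  0.0142479 ]
140 [571.8  14.5] 141 [571.1  13.5] 142
[... 278 characters left out ...]
 33.6] 158 [560.9  32. ] 159 [560.3  32.9] 160 [559.6  33. ] 161 [558.9  31.6] 162 [558.4  33.4] 163 [557.7  33.4] 164 [557.   32.3] 165 [556.4  33.3] 166 [555.7  33. ] 167 [555.   32.8] 168 [554.4  32.5] 169 [553.7  32.4] 170 [552.9  31.3] 171 [552.4  32.4] 172 [551.7  32.1] 173 [551.1  32.8] 174 [550.3  31.7] 175 [549.5  31. ] 176 [549.1  32.6] 177 [548.3  32. ] 178 [547.6  32. ] 179 [547.   32.5] 180 [546.2  31.2] 181 [545.4  30.8] 182 [545.   32.6] 183 [544.3  32.6] 184 [543.7  32.6] 185 [542.8  31.5] 186 [542.3  32.8] 187 [536.4   1. ] 188 [535.6   0.7] 189 [534.9   1.4] 190 [534.2   1.4] 191 [533.3   1. ] t 19.35 ee [ 0.5014 -0.0097  0.1286] yaw 1.04 DELTA [-0.  38.5 94.2] TWIST -0.001
```

```bash
python3 -m crank '[{"delta_pos":[0,0,35],"twist":0,"grip":1},{"delta_pos":[0,0,70],"twist":0,"grip":1},{"delta_pos":[0,10,94],"twist":0,"grip":1},{"delta_pos":[0,30,94],"twist":0,"grip":1},{"delta_pos":[0,50,94],"twist":0,"grip":1},{"delta_pos":[0,55,94],"twist":0,"grip":1},{"delta_pos":[0,55,94],"twist":0,"grip":1},{"delta_pos":[0,55,94],"twist":0,"grip":1}]' 
python3 - <<'E'
from plane import *
bot.capture('side');bot.capture('side')
s=bot.get_state();P=bot.camera_params('wrist');_,d=snap('wrist','w16');fit(d,P,s)
go([.595,-.008,.046],1.1)
im,_=snap('side','s16');cv2.imwrite('pics/c16.png',cv2.resize(im[200:320,290:420],None,fx=5,fy=5,interpolation=2))
E
```

```text
t: 20.02
ee_pos: [0.5959, -0.008, 0.0748]
tool_rot: [[0.019, 0.0, 1.0], [-1.0, -0.001, 0.019], [0.001, -1.0, 0.0]]
contact_force: [0.9, 0.4, -1.6]
finger_gap: 0.0135
tilt 21.8 roll 0.0 h_top 22.2 inl 5181/7197 farrim [-0.91374804 -0.55002686 41.88875376] xr -35.19247187279335 33.57883183537422
t 20.17 ee [ 0.5966 -0.0078  0.076 ] yaw 1.06 DELTA [ 0.2 30.  -1.7] TWIST -0.0007
```

View pics/c16.png

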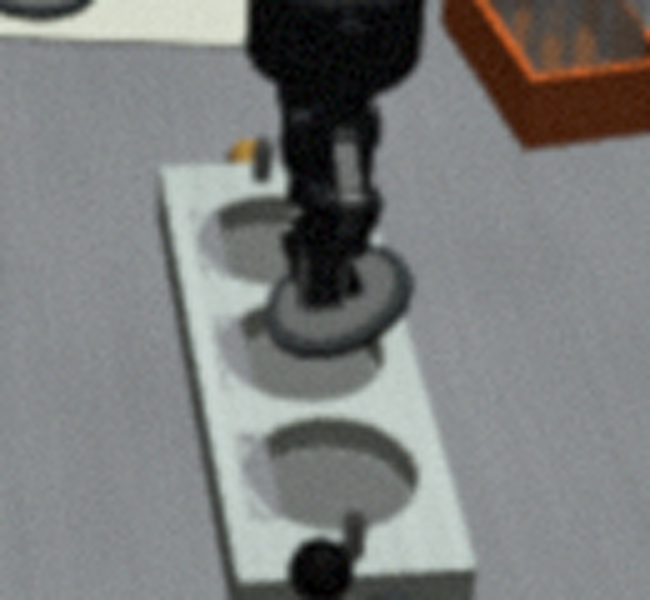

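```bash
python3 -m crank '[{"delta_pos":[0,8,-1.5],"twist":0,"grip":1},{"delta_pos":[0,16,-1.5],"twist":0,"grip":1},{"delta_pos":[0,22,-1.5],"twist":0,"grip":1},{"delta_pos":[0,26,-1.5],"twist":0,"grip":1},{"delta_pos":[0,29,-1.5],"twist":0,"grip":1},{"delta_pos":[0,30,-1.5],"twist":0,"grip":1},{"delta_pos":[0,30,-1.5],"twist":0,"grip":1}]' 
python3 - <<'E'
from plane import *
s=bot.get_state();P=bot.camera_params('wrist');_,d=snap('wrist','w17');fit(d,P,s)
go([.578,-.008,.0441],1.1)
E
```

```text
t: 20.8
ee_pos: [0.5941, -0.0083, 0.048]
tool_rot: [[0.02, 0.001, 1.0], [-1.0, -0.002, 0.02], [0.002, -1.0, 0.001]]
contact_force: [-11.9, 2.6, 25.3]
finger_gap: 0.0137
tilt 22.2 roll 0.3 h_top 22.2 inl 5217/10690 farrim [-0.0958805  -0.85984968 41.97575277] xr -37.99388278587325 36.46323935342502
t 20.85 ee [ 0.5941 -0.0083  0.0481] yaw 1.13 DELTA [ -0.7   3.9 -16.1] TWIST 0.0005
```

```bash
python3 - <<'E'
from plane import *
s=bot.get_state();P=bot.camera_params('wrist')
for n in ['w11','w12','w13']: fit(np.load(f'pics/{n}.npy'),P,s)
_,d=snap('side','s17');im=cv2.imread('pics/s17.png');cv2.imwrite('pics/c17.png',cv2.resize(im[200:320,290:420],None,fx=5,fy=5,interpolation=2))
E
```

```text
tilt 0.0 roll 0.1 h_top 24.6 inl 3847/5465 farrim [-0.91352101 17.2997411  34.12475868] xr -35.13597840674422 33.8002483196401
tilt -0.5 roll -0.0 h_top 24.6 inl 3809/5477 farrim [-0.44810567 16.88847913 34.24493648] xr -35.07941983134405 33.68837165207215
tilt 16.9 roll 0.2 h_top 22.6 inl 4850/9064 farrim [ 2.89677881  3.73016802 41.1622285 ] xr -35.20425375301312 33.73014462638731
```

View pics/c17.png

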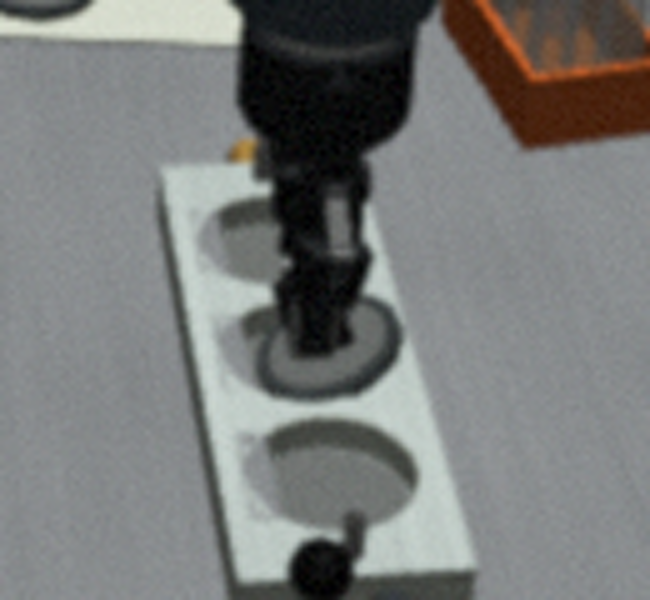

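View pics/w17.png

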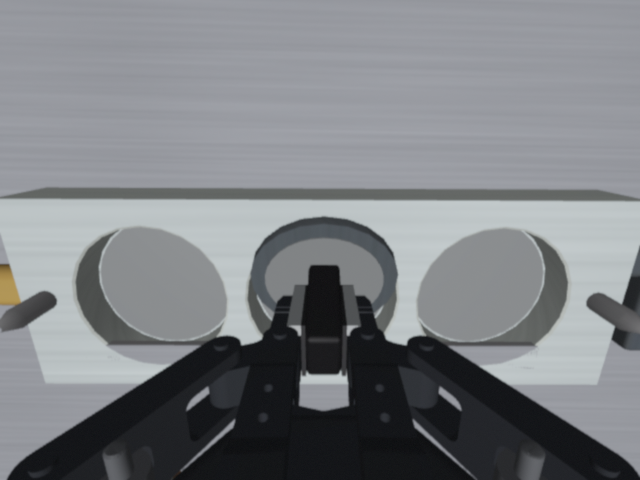

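```bash
cat > col.py <<'E'
import numpy as np
a=np.linspace(0,2*np.pi,181);S=[]
for r in (35,):
    for h in (0,1.5,3,4.5,6): S.append(np.c_[r*np.cos(a),r*np.sin(a),0*a+h])
for r in np.arange(1,35,1.5):
    for h in (0,6): S.append(np.c_[r*np.cos(a),r*np.sin(a),0*a+h])
S=np.vstack(S)
def pen(gx,gz,th,l):
    t=np.radians(th);x,y,z=S[:,0],S[:,1],S[:,2]-l
    X=gx+x*np.cos(t)-z*np.sin(t);Z=gz+x*np.sin(t)+z*np.cos(t)
    r=np.hypot(X,y);p=np.maximum(0,-19-Z)
    p=np.maximum(p,np.where((Z<0)&(r>37),np.minimum(-Z,r-37),0))
    lip=(Z<0)&(Z>-4)&(X<-26)&(abs(y)<28)&(r<=37.5)
    p=np.maximum(p,np.where(lip,np.minimum(np.minimum(-Z,Z+4),-26-X),0))
    return p.max()
if __name__=='__main__':
    for l in (29.5,):
      for th in (22,25,28,32,15,10,5,0):
        print('th',th)
        for gz in np.arange(36,8,-2.):
            ok=[gx for gx in np.arange(-30,15,1.) if pen(gx,gz,th,l)<.15]
            print('  gz',gz,(min(ok),max(ok),len(ok)) if ok else None)
E
python3 col.py
```

```text
th 22
  gz 36.0 (np.float64(-3.0), np.float64(14.0), 18)
  gz 34.0 (np.float64(-2.0), np.float64(14.0), 17)
  gz 32.0 (np.float64(-2.0), np.float64(14.0), 17)
  gz 30.0 (np.float64(-5.0), np.float64(11.0), 17)
  gz 28.0 (np.float64(-10.0), np.float64(3.0), 14)
  gz 26.0 (np.float64(-13.0), np.float64(-1.0), 13)
  gz 24.0 (np.float64(-13.0), np.float64(-4.0), 10)
  gz 22.0 (np.float64(-13.0), np.float64(-6.0), 8)
  gz 20.0 None
  gz 18.0 None
  gz 16.0 None
  gz 14.0 None
  gz 12.0 None
  gz 10.0 None
th 25
  gz 36.0 (np.float64(-4.0), np.float64(14.0), 19)
  gz 34.0 (np.float64(-4.0), np.float64(14.0), 19)
  gz 32.0 (np.float64(-5.0), np.float64(14.0), 20)
  gz 30.0 (np.float64(-9.0), np.float64(10.0), 20)
  gz 28.0 (np.float64(-13.0), np.float64(3.0), 17)
  gz 26.0 (np.float64(-15.0), np.float64(-2.0), 14)
  gz 24.0 (np.float64(-15.0), np.float64(-5.0), 11)
  gz 22.0 None
  gz 20.0 None
  gz 18.0 None
  gz 16.0 None
  gz 14.0 None
  gz 12.0 None
  gz 10.0 None
th 28
  gz 36.0 (np.float64(-6.0), np.float64(14.0), 21)
  gz 34.0 (np.float64(-6.0), np.float64(14.0), 21)
  gz 32.0 (np.fl
[... 2139 characters left out ...]
 np.float64(-1.0), 4)
  gz 18.0 (np.float64(-4.0), np.float64(-1.0), 4)
  gz 16.0 (np.float64(-4.0), np.float64(-1.0), 4)
  gz 14.0 (np.float64(-4.0), np.float64(-1.0), 4)
  gz 12.0 None
  gz 10.0 None
th 0
  gz 36.0 (np.float64(-30.0), np.float64(14.0), 45)
  gz 34.0 (np.float64(-30.0), np.float64(14.0), 45)
  gz 32.0 (np.float64(-30.0), np.float64(14.0), 45)
  gz 30.0 (np.float64(-30.0), np.float64(14.0), 45)
  gz 28.0 None
  gz 26.0 None
  gz 24.0 None
  gz 22.0 None
  gz 20.0 None
  gz 18.0 (np.float64(-2.0), np.float64(2.0), 5)
  gz 16.0 (np.float64(-2.0), np.float64(2.0), 5)
  gz 14.0 (np.float64(-2.0), np.float64(2.0), 5)
  gz 12.0 (np.float64(-2.0), np.float64(2.0), 5)
  gz 10.0 None
```

```bash
python3 -m crank '[{"delta_pos":[0,-4,0],"twist":0,"grip":1},{"delta_pos":[0,-9,-2],"twist":0,"grip":1},{"delta_pos":[0,-9,-4],"twist":0,"grip":1},{"delta_pos":[0,-9,-4],"twist":0,"grip":1},{"delta_pos":[0,-9,-4],"twist":0,"grip":1}]' 
python3 - <<'E'
from plane import *
bot.capture('side')
s=bot.get_state();P=bot.camera_params('wrist');_,d=snap('wrist','w18');fit(d,P,s)
go([.591,-.008,.055],1.1);print(s['contact_force'])
E
```

```text
t: 21.32
ee_pos: [0.5898, -0.0081, 0.0526]
tool_rot: [[0.018, -0.001, 1.0], [-1.0, -0.0, 0.018], [0.0, -1.0, -0.001]]
contact_force: [0.1, 0.2, -2.9]
finger_gap: 0.0136
tilt 21.8 roll 0.1 h_top 22.3 inl 5269/10562 farrim [-2.14138093 -0.20924772 42.23307996] xr -37.98957921930098 37.99926104281773
t 21.42 ee [ 0.5899 -0.0081  0.0526] yaw 1.04 DELTA [-0.1 -2.4  1.1] TWIST -0.0011
[-0.32943022 -0.0920425  -2.6523451 ]
```

```bash
python3 -m crank '[{"delta_pos":[0,0.5,-1.5],"twist":0,"grip":1},{"delta_pos":[0,1.5,-3],"twist":0,"grip":1},{"delta_pos":[0,2.6,-5],"twist":0,"grip":1},{"delta_pos":[0,3.6,-6],"twist":0,"grip":1},{"delta_pos":[0,4.6,-7],"twist":0,"grip":1},{"delta_pos":[0,5.5,-8],"twist":0,"grip":1},{"delta_pos":[0,5.5,-8],"twist":0,"grip":1}]' 20
python3 - <<'E'
from plane import *
bot.capture('side')
s=bot.get_state();P=bot.camera_params('wrist');_,d=snap('wrist','w19');fit(d,P,s)
go([.592,-.008,.056],1.1);print(s['contact_force'])
E
```

```text
t: 22.0
ee_pos: [0.5819, -0.0082, 0.0476]
tool_rot: [[0.018, -0.0, 1.0], [-1.0, -0.0, 0.018], [0.0, -1.0, -0.0]]
contact_force: [0.4, 0.3, -1.6]
finger_gap: 0.0137
tilt 22.2 roll 0.2 h_top 22.3 inl 5187/10761 farrim [-0.90846334 -1.40988246 42.13938497] xr -37.96065561729397 36.3848695973243
t 22.1 ee [ 0.5822 -0.0081  0.0478] yaw 1.05 DELTA [ 0.  -8.2  9.8] TWIST -0.0009
[ 0.21712474  0.4411779  -2.18700622]
```

View pics/w19.png

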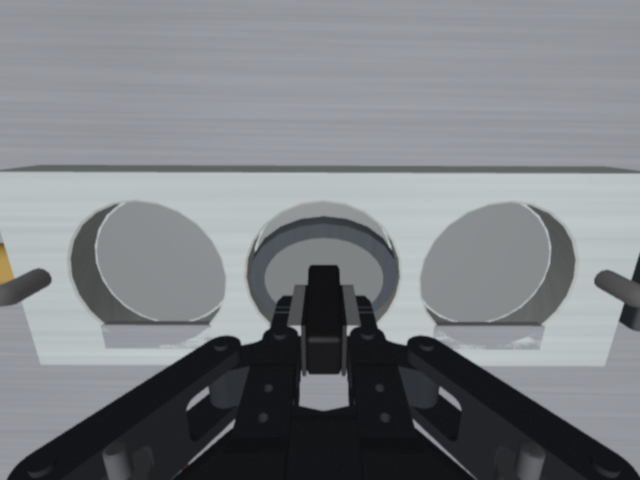

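```bash
python3 -m crank '[{"delta_pos":[0,1.2,-1],"twist":0,"grip":1},{"delta_pos":[0,2.3,-1],"twist":0,"grip":1},{"delta_pos":[0,3.3,0.5],"twist":0,"grip":1},{"delta_pos":[0,4.5,2],"twist":0,"grip":1},{"delta_pos":[0,5.7,3.5],"twist":0,"grip":1},{"delta_pos":[0,7,5],"twist":0,"grip":1},{"delta_pos":[0,8.3,6.2],"twist":0,"grip":1},{"delta_pos":[0,9.5,7],"twist":0,"grip":1}]' 20
python3 - <<'E'
from plane import *
s=bot.get_state();P=bot.camera_params('wrist');_,d=snap('wrist','w20');fit(d,P,s)
go([.592,-.008,.056],1.1);print(s['contact_force'])
E
```

```text
t: 22.77
ee_pos: [0.5895, -0.0081, 0.0397]
tool_rot: [[0.019, 0.001, 1.0], [-1.0, -0.0, 0.019], [0.0, -1.0, 0.001]]
contact_force: [-3.1, 0.0, 10.0]
finger_gap: 0.0139
tilt 10.6 roll 0.1 h_top 21.1 inl 6187/10891 farrim [-0.91616148  5.39992263 43.79040669] xr -37.93011471501644 35.97972823319796
t 22.82 ee [ 0.5897 -0.0081  0.0396] yaw 1.08 DELTA [ -0.1 -16.4   2.4] TWIST -0.0004
[-3.06646941  0.04220141  9.96016438]
```

View pics/w20.png

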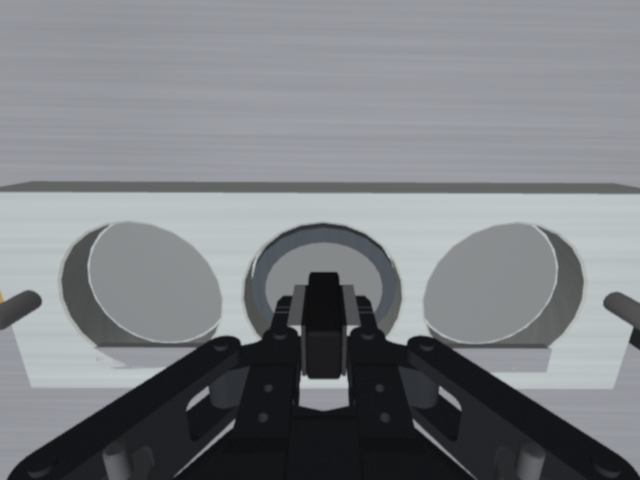

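```bash
python3 -m crank '[{"delta_pos":[0,0,-1.5],"twist":0,"grip":1},{"delta_pos":[0,1.5,-1.5],"twist":0,"grip":1},{"delta_pos":[0,3,-1],"twist":0,"grip":1},{"delta_pos":[0,4,-0.5],"twist":0,"grip":1},{"delta_pos":[0,5,0],"twist":0,"grip":1},{"delta_pos":[0,5,0],"twist":0,"grip":1}]' 20
python3 - <<'E'
from plane import *
s=bot.get_state();P=bot.camera_params('wrist');_,d=snap('wrist','w21');fit(d,P,s)
go([.592,-.008,.056],1.1);print(s['contact_force'])
E
```

```text
t: 23.32
ee_pos: [0.5925, -0.008, 0.0367]
tool_rot: [[0.02, 0.007, 1.0], [-1.0, -0.0, 0.02], [0.001, -1.0, 0.007]]
contact_force: [0.4, 0.0, 13.0]
finger_gap: 0.0135
tilt 6.9 roll 0.0 h_top 20.8 inl 4009/10889 farrim [-0.97069206  7.94486123 35.94310374] xr -37.99876658733091 35.92172419777561
t 23.37 ee [ 0.5925 -0.008   0.0367] yaw 1.14 DELTA [  0.  -19.3  -0.4] TWIST 0.0006
[ 0.44391265  0.03292803 13.02813336]
```

```bash
python3 -m crank '[{"delta_pos":[0,-2,0],"twist":0,"grip":0.7},{"delta_pos":[0,-2,0],"twist":0,"grip":0.7},{"delta_pos":[0,-2,0],"twist":0,"grip":0.7},{"delta_pos":[0,-15,0],"twist":0,"grip":0.7},{"delta_pos":[0,-35,0],"twist":0,"grip":0.7},{"delta_pos":[0,-55,0],"twist":0,"grip":0.7},{"delta_pos":[0,-60,0],"twist":0,"grip":1},{"delta_pos":[0,-60,0],"twist":0,"grip":1}]' 
python3 - <<'E'
from plane import *
bot.capture('side')
s=bot.get_state();P=bot.camera_params('wrist');im,d=snap('wrist','w22')
go([.592,-.008,.056],1.1);print(s['contact_force'],s['finger_gap'])
im,_=snap('side','s22');cv2.imwrite('pics/c22.png',cv2.resize(im[200:320,290:420],None,fx=5,fy=5,interpolation=2))
E
```

```text
t: 24.03
ee_pos: [0.5903, -0.0079, 0.0948]
tool_rot: [[0.018, 0.003, 1.0], [-1.0, 0.001, 0.018], [-0.0, -1.0, 0.003]]
contact_force: [-0.5, 0.9, -0.4]
finger_gap: 0.0026
t 24.13 ee [ 0.5886 -0.0079  0.0923] yaw 1.03 DELTA [ 0.1 36.3  3.4] TWIST -0.0013
[ 0.16302008 -0.38009233  0.01049379] 8.183243715057209e-05
```

View pics/w22.png

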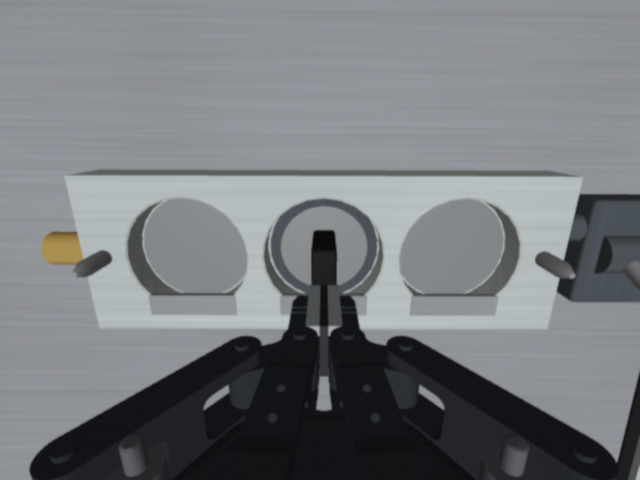

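View pics/c22.png

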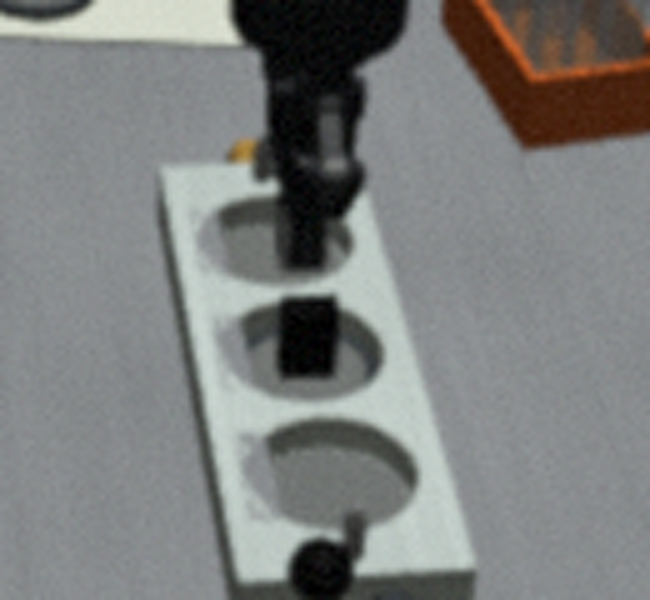

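```bash
cat >> plane.py <<'E'
def wfit(d,P,c,r=30,rin=17,zr=(.005,.028)):
    """world plane fit of disc top around c (xy)"""
    pts=[]
    for v in range(0,480,2):
        for u in range(0,640,2):
            q=d[v,u]
            if q<=0: continue
            X=w('',(u,v),depth=q,P=P)
            rr=np.hypot(X[0]-c[0],X[1]-c[1])
            if rin/1e3<rr<r/1e3 and zr[0]<X[2]<zr[1]: pts.append(X)
    Q=np.array(pts)
    for _ in range(3):
        m=Q.mean(0);n=np.linalg.svd(Q-m)[2][2];n*=np.sign(n[2]);k=abs((Q-m)@n)<.0025;Q=Q[k]
    print('plane c',np.round(m,4),'tilt x,y deg',np.round(np.degrees(n[:2]),2),len(Q))
E
python3 - <<'E'
from plane import *
P=bot.camera_params('wrist');_,d=snap('wrist','w23')
wfit(d,P,(.592,-.008)); wfit(d,P,(.5904,.076)); wfit(d,P,(.5936,-.092))
E
```

```text
plane c [ 0.5966 -0.0079  0.0207] tilt x,y deg [-0.58 -0.01] 950
plane c [0.5917 0.0761 0.0144] tilt x,y deg [-0.08 -0.01] 1021
plane c [ 0.5949 -0.0921  0.0145] tilt x,y deg [ 0.04 -0.1 ] 1020
```

```bash
python3 -m crank '[{"delta_pos":[0,0,11],"twist":0,"grip":1},{"delta_pos":[0,15,11],"twist":0,"grip":1},{"delta_pos":[0,19,11],"twist":0,"grip":1},{"delta_pos":[0,21,11],"twist":0,"grip":1},{"delta_pos":[0,22,11],"twist":0,"grip":1},{"delta_pos":[0,23,11],"twist":0,"grip":1}]'; python3 -m crank '[{"delta_pos":[0,1,0],"twist":0,"grip":1},{"delta_pos":[0,2,0],"twist":0,"grip":1}]'
```

```text
t: 24.73
ee_pos: [0.6002, -0.0079, 0.0703]
tool_rot: [[0.018, 0.0, 1.0], [-1.0, -0.0, 0.018], [0.0, -1.0, 0.0]]
contact_force: [-0.3, -0.6, 0.7]
finger_gap: -0.0003
t: 24.9
ee_pos: [0.6003, -0.0079, 0.0701]
tool_rot: [[0.019, 0.001, 1.0], [-1.0, -0.0, 0.019], [0.0, -1.0, 0.001]]
contact_force: [-6.2, 1.4, 15.0]
finger_gap: -0.0
```

```bash
python3 -m crank '[{"delta_pos":[0,-30,0],"twist":0,"grip":0.4},{"delta_pos":[0,-70,0],"twist":0,"grip":0.4},{"delta_pos":[0,-90,0],"twist":0,"grip":0.4},{"delta_pos":[0,-90,0],"twist":0,"grip":0.4}]'; python3 - <<'E'
from h import *
snap('top','t24')
im=cv2.imread('pics/t24.png');cv2.imwrite('pics/c24.png',cv2.resize(im[150:330,160:420],None,fx=3,fy=3))
go([.46,.355,.16],6)
E
```

```text
t: 25.23
ee_pos: [0.6034, -0.0078, 0.1651]
tool_rot: [[0.019, 0.012, 1.0], [-1.0, 0.001, 0.019], [-0.0, -1.0, 0.012]]
contact_force: [0.1, -0.2, 1.0]
finger_gap: 0.048
t 25.28 ee [ 0.602  -0.0076  0.1621] yaw 1.06 DELTA [-365.2    1.4 -135.3] TWIST -0.0863
```

View pics/c24.png

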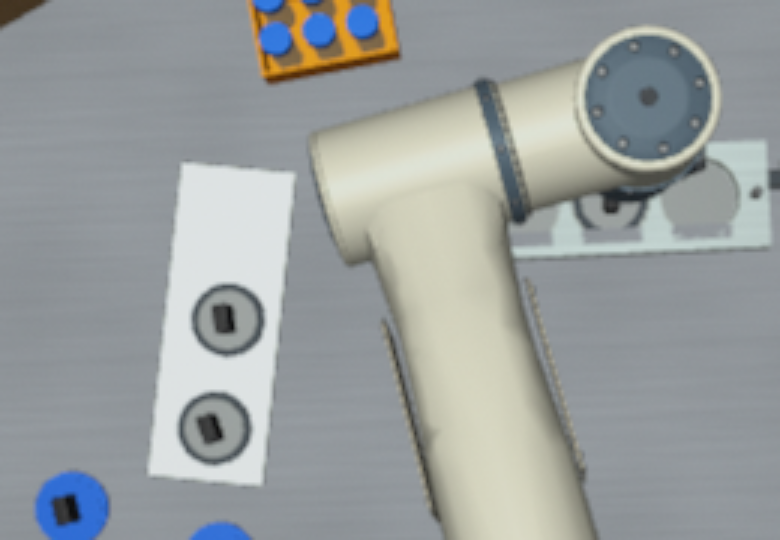

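```bash
python3 -m crank '[{"delta_pos":[-60,0,-18],"twist":-0.02,"grip":0.4},{"delta_pos":[-100,0,-30],"twist":-0.03,"grip":0.4},{"delta_pos":[-140,0,-42],"twist":-0.05,"grip":0.4},{"delta_pos":[-180,0,-55],"twist":-0.08,"grip":0.4},{"delta_pos":[-220,0,-68],"twist":-0.087,"grip":0.4},{"delta_pos":[-260,0,-80],"twist":-0.087,"grip":0.4},{"delta_pos":[-300,0,-92],"twist":-0.087,"grip":0.4},{"delta_pos":[-340,0,-100],"twist":-0.087,"grip":0.4}]'; python3 - <<'E'
from h import *
go([.493,.357,.13],6)
E
```

```text
t: 25.95
ee_pos: [0.4976, 0.3113, 0.1579]
tool_rot: [[0.105, -0.001, 0.994], [-0.994, -0.0, 0.105], [0.0, -1.0, -0.001]]
contact_force: [0.7, -0.8, 0.1]
finger_gap: 0.0512
t 25.95 ee [0.4976 0.3113 0.1579] yaw 6.04 DELTA [-46.   27.9   0.2] TWIST 0.0007
```

```bash
python3 -m crank '[{"delta_pos":[0,0,0],"twist":0,"grip":0.4},{"delta_pos":[0,0,0],"twist":0,"grip":0.4},{"delta_pos":[0,0,0],"twist":0,"grip":0.4}]'; python3 - <<'E'
from h import *
go([.493,.357,.13],6)
E
```

```text
t: 26.2
ee_pos: [0.4988, 0.3097, 0.1576]
tool_rot: [[0.106, -0.001, 0.994], [-0.994, -0.001, 0.106], [0.001, -1.0, -0.001]]
contact_force: [-0.0, -0.0, -0.1]
finger_gap: 0.0514
t 26.2 ee [0.4988 0.3097 0.1576] yaw 6.07 DELTA [-47.7  27.6  -0.7] TWIST 0.0013
```

```bash
python3 -m crank '[{"delta_pos":[-25,10,0],"twist":0,"grip":0.4},{"delta_pos":[-47.5,28,0],"twist":0,"grip":0.4},{"delta_pos":[-47.5,28,0],"twist":0,"grip":0.4},{"delta_pos":[-47.5,28,0],"twist":0,"grip":0.4},{"delta_pos":[-47.5,28,0],"twist":0,"grip":0.4}]'; cat > rim.py <<'E'
from plane import *
def rim(d,P,c,r0=26):
    """disc centre from depth: top-surface points near c at z .006-.0145"""
    pts=[]
    for v in range(0,480):
        for u in range(0,640):
            q=d[v,u]
            if q<=0: continue
            X=w('',(u,v),depth=q,P=P)
            if np.hypot(X[0]-c[0],X[1]-c[1])<.05: pts.append((X[0],X[1],X[2],u,v))
    return np.array(pts)
def hough(im,P,box,z=.010):
    x0,y0,x1,y1=box
    g=im[y0:y1,x0:x1]; hsv=cv2.cvtColor(g,cv2.COLOR_BGR2HSV)
    ok=((g.max(2)<175)&(g.min(2)>20)).astype(np.uint8)
    return ok
E
python3 - <<'E'
from h import *
bot.capture('side')
P=bot.camera_params('wrist');im,d=snap('wrist','w25')
go([.493,.357,.07],6)
for m in bot.mark_of('disc1_c','wrist')[:3]: print(m['confidence'],m['at'],w('',m['at'],.027,P=P))
E
```

```text
t: 26.62
ee_pos: [0.4949, 0.3558, 0.1305]
tool_rot: [[0.104, 0.0, 0.995], [-0.995, -0.001, 0.104], [0.001, -1.0, 0.0]]
contact_force: [-0.2, -0.1, -0.2]
finger_gap: 0.0515
t 26.72 ee [0.495  0.356  0.1312] yaw 5.95 DELTA [-1.1 61.2 -2. ] TWIST -0.0009
```

View pics/w25.png

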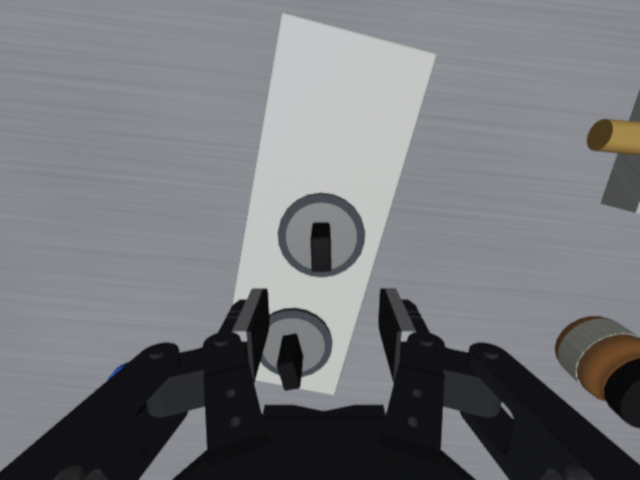

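```bash
python3 - <<'E'
from h import *
P=bot.camera_params('wrist');X=w('',(321.5,235),.010,P=P);print(X);go([X[0],X[1],.028],6)
E
```

```text
[0.49372469 0.35838752 0.01      ]
t 26.77 ee [0.495  0.3562 0.1312] yaw 5.95 DELTA [ -2.3 103.2  -1.1] TWIST -0.0009
```

```bash
python3 -m crank '[{"delta_pos":[-2.3,35,-1],"twist":0,"grip":0.4},{"delta_pos":[-2.3,70,-1],"twist":0,"grip":0.4},{"delta_pos":[-2.3,94,-1],"twist":0,"grip":0.4},{"delta_pos":[-2.3,101,-1],"twist":0,"grip":0.4},{"delta_pos":[-2.3,101,-1],"twist":0,"grip":0.4},{"delta_pos":[-2.3,101,-1],"twist":0,"grip":1},{"delta_pos":[-2.3,101,-1],"twist":0,"grip":1},{"delta_pos":[-2.3,101,-1],"twist":0,"grip":1}]' 25; python3 -m crank '[{"delta_pos":[0,0,0],"twist":0,"grip":1},{"delta_pos":[0,0,0],"twist":0,"grip":1},{"delta_pos":[0,0,0],"twist":0,"grip":1}]'
```

```text
t: 27.43
ee_pos: [0.4941, 0.36, 0.0316]
tool_rot: [[0.105, 0.003, 0.994], [-0.994, 0.002, 0.105], [-0.002, -1.0, 0.003]]
contact_force: [-0.2, -1.4, 2.3]
finger_gap: 0.0156
t: 27.68
ee_pos: [0.4942, 0.3601, 0.0316]
tool_rot: [[0.106, 0.003, 0.994], [-0.994, 0.002, 0.106], [-0.002, -1.0, 0.003]]
contact_force: [-0.8, -1.0, 6.2]
finger_gap: 0.0137
```

```bash
python3 -m crank '[{"delta_pos":[0,-20,0],"twist":0,"grip":1},{"delta_pos":[0,-60,0],"twist":0,"grip":1},{"delta_pos":[0,-100,0],"twist":0,"grip":1},{"delta_pos":[0,-120,0],"twist":0,"grip":1},{"delta_pos":[0,-120,0],"twist":0,"grip":1}]';python3 - <<'E'
from h import *
go([.5198,-.009,.15],1.1)
E
```

```text
t: 28.1
ee_pos: [0.4954, 0.3612, 0.1562]
tool_rot: [[0.106, 0.009, 0.994], [-0.994, 0.008, 0.106], [-0.007, -1.0, 0.009]]
contact_force: [1.4, -0.1, -0.5]
finger_gap: 0.0138
t 28.1 ee [0.4954 0.3612 0.1562] yaw 6.06 DELTA [370.8   3.5 -15. ] TWIST 0.0866
```

```bash
python3 -m crank '[{"delta_pos":[40,0,-2],"twist":0.03,"grip":1},{"delta_pos":[85,0,-4],"twist":0.06,"grip":1},{"delta_pos":[130,0,-6],"twist":0.087,"grip":1},{"delta_pos":[175,0,-8],"twist":0.087,"grip":1},{"delta_pos":[220,0,-10],"twist":0.087,"grip":1},{"delta_pos":[260,0,-12],"twist":0.087,"grip":1},{"delta_pos":[295,0,-13],"twist":0.087,"grip":1},{"delta_pos":[310,0,-14],"twist":0.087,"grip":1}]';python3 -m crank '[{"delta_pos":[0,0,0],"twist":0,"grip":1},{"delta_pos":[0,0,0],"twist":0,"grip":1}]';python3 - <<'E'
from h import *
go([.5198,-.009,.068],1.1)
E
```

```text
t: 28.77
ee_pos: [0.5106, 0.0457, 0.1489]
tool_rot: [[0.016, -0.001, 1.0], [-1.0, -0.0, 0.016], [0.0, -1.0, -0.001]]
contact_force: [0.6, 0.6, -2.5]
finger_gap: 0.0137
t: 28.93
ee_pos: [0.5111, 0.0483, 0.1488]
tool_rot: [[0.015, -0.001, 1.0], [-1.0, 0.0, 0.015], [-0.0, -1.0, -0.001]]
contact_force: [-0.3, 0.7, -1.2]
finger_gap: 0.0135
t 28.93 ee [0.5111 0.0483 0.1488] yaw 0.89 DELTA [57.5 80.8  7.9] TWIST -0.0037
```

```bash
python3 -m crank '[{"delta_pos":[30,0,8],"twist":-0.004,"grip":1},{"delta_pos":[57.5,20,8],"twist":-0.004,"grip":1},{"delta_pos":[57.5,50,8],"twist":-0.004,"grip":1},{"delta_pos":[57.5,75,8],"twist":-0.004,"grip":1},{"delta_pos":[57.5,86,8],"twist":-0.004,"grip":1},{"delta_pos":[57.5,86,8],"twist":-0.004,"grip":1},{"delta_pos":[57.5,86,8],"twist":-0.004,"grip":1},{"delta_pos":[57.5,86,8],"twist":-0.004,"grip":1}]' 20
python3 - <<'E'
from plane import *
bot.capture('side')
s=bot.get_state();P=bot.camera_params('wrist');im,d=snap('wrist','w26');fit(d,P,s)
go([.5198,-.009,.0596],1.1)
E
```

```text
t: 29.6
ee_pos: [0.5216, -0.0071, 0.0642]
tool_rot: [[0.023, 0.002, 1.0], [-1.0, 0.0, 0.023], [-0.0, -1.0, 0.002]]
contact_force: [0.4, -0.9, -1.4]
finger_gap: 0.0137
tilt 2.5 roll 0.2 h_top 27.8 inl 3358/8711 farrim [-0.47996976 18.84101965 33.18273855] xr -35.3001455342488 33.777522154101796
t 29.7 ee [ 0.5216 -0.0072  0.0644] yaw 1.32 DELTA [ 1.7  4.8 -1.9] TWIST 0.0038
```

```bash
python3 -m crank '[{"delta_pos":[2,5,-2],"twist":0.004,"grip":1},{"delta_pos":[2,8,-5],"twist":0.004,"grip":1},{"delta_pos":[2,11,-8],"twist":0.004,"grip":1},{"delta_pos":[2,14,-11],"twist":0.004,"grip":1},{"delta_pos":[2,17,-13],"twist":0.004,"grip":1},{"delta_pos":[2,20,-15],"twist":0.004,"grip":1},{"delta_pos":[2,22,-16],"twist":0.004,"grip":1},{"delta_pos":[2,22,-16],"twist":0.004,"grip":1}]'
python3 - <<'E'
from plane import *
s=bot.get_state();P=bot.camera_params('wrist');im,d=snap('wrist','w27');fit(d,P,s)
go([.5198,-.009,.0596],1.1)
E
```

```text
t: 30.37
ee_pos: [0.5067, -0.01, 0.043]
tool_rot: [[0.019, 0.005, 1.0], [-1.0, 0.001, 0.019], [-0.0, -1.0, 0.005]]
contact_force: [0.2, 0.5, 7.0]
finger_gap: 0.0136
tilt 25.2 roll -0.0 h_top 25.6 inl 5165/8389 farrim [ 0.31383708  0.619878   42.84250385] xr -35.05259841044571 33.59935811311399
t 30.42 ee [ 0.5067 -0.01    0.043 ] yaw 1.09 DELTA [ -0.8 -16.5  13.2] TWIST -0.0003
```

```bash
python3 - <<'E'
from plane import *
s=bot.get_state();P=bot.camera_params('wrist');d=np.load('pics/w27.npy')
R=np.array(s['tool_rot']);tp=np.array(s['ee_pos']);A=[]
for v in range(255,480,2):
    for u in range(0,640,2):
        if d[v,u]>0:
            X=R.T@(w('',(u,v),depth=d[v,u],P=P)-tp)*1000
            if X[1]<12 and abs(X[2])<45: A.append(X)
A=np.array(A)
for y in range(-70,15,5):
    k=A[(A[:,1]>=y)&(A[:,1]<y+5)]
    if len(k): print(y,np.round(np.percentile(k,[0,100],axis=0),0).tolist())
E
python3 -m crank '[{"delta_pos":[0,-20,-5],"twist":0,"grip":1},{"delta_pos":[0,-45,-5],"twist":0,"grip":1},{"delta_pos":[0,-60,-5],"twist":0,"grip":1},{"delta_pos":[0,-60,-5],"twist":0,"grip":1},{"delta_pos":[0,-60,-5],"twist":0,"grip":1}]' 40
python3 - <<'E'
from plane import *
bot.capture('side')
s=bot.get_state();P=bot.camera_params('wrist');im,d=snap('wrist','w28');fit(d,P,s)
go([.5904,.076,.075],1.1)
E
```

```text
-70 [[-59.0, -70.0, -12.0], [57.0, -65.0, 18.0]]
-65 [[-55.0, -65.0, -13.0], [53.0, -60.0, 18.0]]
-60 [[-53.0, -60.0, -13.0], [50.0, -55.0, 18.0]]
-55 [[-49.0, -55.0, -12.0], [48.0, -50.0, 17.0]]
-50 [[-46.0, -50.0, -12.0], [45.0, -45.0, 13.0]]
-45 [[-43.0, -45.0, -11.0], [41.0, -40.0, 14.0]]
-40 [[-40.0, -40.0, -12.0], [38.0, -35.0, 14.0]]
-35 [[-32.0, -35.0, -7.0], [28.0, -30.0, 14.0]]
-30 [[-19.0, -30.0, -11.0], [16.0, -25.0, 12.0]]
-25 [[-21.0, -25.0, -10.0], [19.0, -20.0, 12.0]]
-20 [[-21.0, -20.0, -17.0], [20.0, -15.0, 12.0]]
-15 [[-21.0, -15.0, -17.0], [19.0, -10.0, 14.0]]
-10 [[-21.0, -10.0, 6.0], [20.0, -5.0, 16.0]]
-5 [[-21.0, -5.0, 6.0], [20.0, -0.0, 19.0]]
0 [[-19.0, 0.0, 7.0], [18.0, 5.0, 20.0]]
5 [[-32.0, 5.0, 10.0], [31.0, 10.0, 25.0]]
10 [[-34.0, 10.0, 15.0], [32.0, 12.0, 23.0]]
t: 30.83
ee_pos: [0.4998, -0.0102, 0.1017]
tool_rot: [[0.018, 0.002, 1.0], [-1.0, 0.001, 0.018], [-0.001, -1.0, 0.002]]
contact_force: [0.9, -0.9, -2.5]
finger_gap: 0.0134
tilt 25.2 roll 0.0 h_top 25.7 inl 5219/7180 farrim [-1.74299213  0.74420585 43.24063653] xr -35.09853296653247 33.73481353736426
t 30.93 ee [ 0.4987 -0.0104  0.1001] yaw 1.02 DELTA [-84.8  24.9  93.2] TWIST -0.0015
```

```bash
python3 - <<'E'
from col import *
for th in (25,):
  for l in (31.6,33):
    for gz in np.arange(40,22,-1.):
        ok=[gx for gx in np.arange(-30,15,.5) if pen(gx,gz,th,l)<.15]
        print(l,th,gz,(min(ok),max(ok)) if ok else None)
E
python3 -m crank '[{"delta_pos":[-40,0,0],"twist":0,"grip":1},{"delta_pos":[-80,0,2],"twist":0,"grip":1},{"delta_pos":[-85,0,30],"twist":0,"grip":1},{"delta_pos":[-85,5,65],"twist":0,"grip":1},{"delta_pos":[-85,15,92],"twist":0,"grip":1},{"delta_pos":[-85,25,92],"twist":0,"grip":1},{"delta_pos":[-85,25,92],"twist":0,"grip":1},{"delta_pos":[-85,25,92],"twist":0,"grip":1}]'
python3 - <<'E'
from plane import *
bot.capture('side');bot.capture('side')
s=bot.get_state();P=bot.camera_params('wrist');im,d=snap('wrist','w29');fit(d,P,s)
go([.5904-.003,.076,.059],1.1)
for uv in [(323,v) for v in range(250,330,8)]: pass
E
```

```text
31.6 25 40.0 (np.float64(-6.5), np.float64(14.5))
31.6 25 39.0 (np.float64(-5.5), np.float64(14.5))
31.6 25 38.0 (np.float64(-5.5), np.float64(14.5))
31.6 25 37.0 (np.float64(-5.0), np.float64(14.5))
31.6 25 36.0 (np.float64(-5.0), np.float64(14.5))
31.6 25 35.0 (np.float64(-5.0), np.float64(14.5))
31.6 25 34.0 (np.float64(-5.5), np.float64(14.5))
31.6 25 33.0 (np.float64(-7.5), np.float64(12.5))
31.6 25 32.0 (np.float64(-9.5), np.float64(9.0))
31.6 25 31.0 (np.float64(-11.5), np.float64(6.0))
31.6 25 30.0 (np.float64(-14.0), np.float64(2.5))
31.6 25 29.0 (np.float64(-16.0), np.float64(0.0))
31.6 25 28.0 (np.float64(-16.0), np.float64(-1.0))
31.6 25 27.0 (np.float64(-16.0), np.float64(-3.0))
31.6 25 26.0 (np.float64(-16.0), np.float64(-4.5))
31.6 25 25.0 (np.float64(-16.0), np.float64(-6.0))
31.6 25 24.0 None
31.6 25 23.0 None
33 25 40.0 (np.float64(-6.0), np.float64(14.5))
33 25 39.0 (np.float64(-5.5), np.float64(14.5))
33 25 38.0 (np.float64(-5.5), np.float64(14.5))
33 25 37.0 (np.float64(-5.5), np.float64(14.5))
33 25 36.0 (np.float64(-5.5), np.float64(14.5))
33 25 35.0 (np.float6
[... 193 characters left out ...]
(-15.0), np.float64(2.0))
33 25 30.0 (np.float64(-16.5), np.float64(-0.5))
33 25 29.0 (np.float64(-16.5), np.float64(-3.0))
33 25 28.0 (np.float64(-16.5), np.float64(-4.5))
33 25 27.0 (np.float64(-16.5), np.float64(-6.0))
33 25 26.0 (np.float64(-16.5), np.float64(-7.0))
33 25 25.0 None
33 25 24.0 None
33 25 23.0 None
t: 31.6
ee_pos: [0.5885, 0.0757, 0.0742]
tool_rot: [[0.018, -0.005, 1.0], [-1.0, -0.001, 0.018], [0.001, -1.0, -0.005]]
contact_force: [-0.2, -1.0, -0.6]
finger_gap: 0.0135
tilt 25.5 roll 0.1 h_top 25.8 inl 5066/7183 farrim [-4.59645035  0.49162533 42.46211525] xr -35.12266204430936 33.78594510686955
t 31.75 ee [0.5897 0.0762 0.0769] yaw 1.05 DELTA [ 0.1 17.9 -2.3] TWIST -0.0008
```

View pics/w29.png

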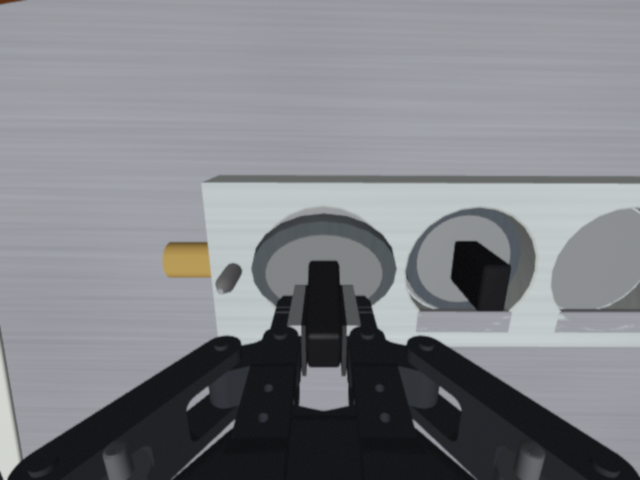

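```bash
python3 -m crank '[{"delta_pos":[0,10,0],"twist":0,"grip":1},{"delta_pos":[0,17,0],"twist":0,"grip":1},{"delta_pos":[0,18,0],"twist":0,"grip":1},{"delta_pos":[0,18,0],"twist":0,"grip":1},{"delta_pos":[0,21,-3.5],"twist":0,"grip":1},{"delta_pos":[0,23,-7.5],"twist":0,"grip":1},{"delta_pos":[0,24.5,-10],"twist":0,"grip":1},{"delta_pos":[0,24.5,-10.5],"twist":0,"grip":1}]' 20
python3 - <<'E'
from plane import *
bot.capture('side')
s=bot.get_state();P=bot.camera_params('wrist');im,d=snap('wrist','w30');fit(d,P,s)
go([.5904,.076,.056],1.1);print(s['contact_force'])
E
```

```text
t: 32.42
ee_pos: [0.5788, 0.076, 0.0515]
tool_rot: [[0.018, -0.001, 1.0], [-1.0, -0.0, 0.018], [0.0, -1.0, -0.001]]
contact_force: [-0.0, -0.1, -2.2]
finger_gap: 0.0133
tilt 25.2 roll 0.1 h_top 25.7 inl 5299/9911 farrim [-1.73708468  0.8829569  42.78620442] xr -37.995456067904435 37.342796820237936
t 32.52 ee [0.5796 0.0761 0.052 ] yaw 1.06 DELTA [ 0.3 -4.  10.8] TWIST -0.0008
[-0.21993838  0.46786674 -2.49822427]
```

View pics/w30.png

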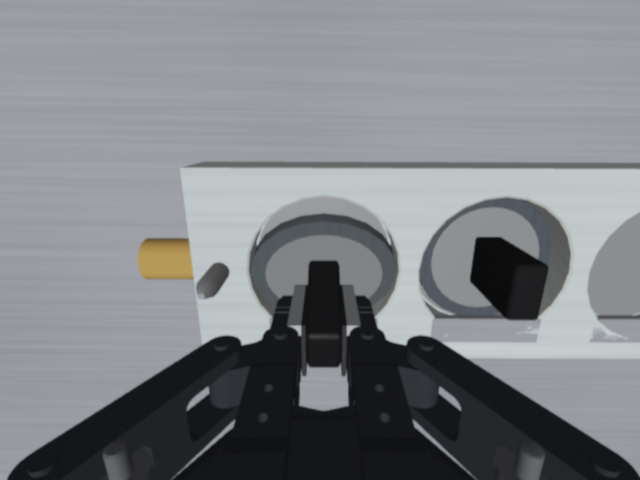

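```bash
python3 -m crank '[{"delta_pos":[0,1.5,-2],"twist":0,"grip":1},{"delta_pos":[0,3.2,-2.7],"twist":0,"grip":1},{"delta_pos":[0,4.8,-1.5],"twist":0,"grip":1},{"delta_pos":[0,6.7,1],"twist":0,"grip":1},{"delta_pos":[0,8,2.8],"twist":0,"grip":1},{"delta_pos":[0,9.3,4.4],"twist":0,"grip":1},{"delta_pos":[0,10.7,6],"twist":0,"grip":1},{"delta_pos":[0,12.5,7.5],"twist":0,"grip":1}]' 20
python3 - <<'E'
from plane import *
s=bot.get_state();P=bot.camera_params('wrist');im,d=snap('wrist','w31');fit(d,P,s)
go([.5904,.076,.056],1.1);print(s['contact_force'])
E
```

```text
t: 33.18
ee_pos: [0.5894, 0.0765, 0.0424]
tool_rot: [[0.019, 0.005, 1.0], [-1.0, 0.0, 0.019], [-0.0, -1.0, 0.005]]
contact_force: [-0.9, -0.5, 13.4]
finger_gap: 0.0135
tilt 10.7 roll -0.2 h_top 24.0 inl 6250/10899 farrim [-3.07514787  8.24796883 43.0724174 ] xr -37.79987378656183 36.34895468875954
t 33.23 ee [0.5897 0.0765 0.0421] yaw 1.12 DELTA [  0.5 -13.9   0.8] TWIST 0.0003
[-0.8500575  -0.5311671  13.36575986]
```

```bash
python3 -m crank '[{"delta_pos":[0.4,0,-1.5],"twist":0,"grip":1},{"delta_pos":[0.4,1.5,-1.5],"twist":0,"grip":1},{"delta_pos":[0.4,3,-1],"twist":0,"grip":1},{"delta_pos":[0.4,4,-0.5],"twist":0,"grip":1},{"delta_pos":[0.4,5,0],"twist":0,"grip":1},{"delta_pos":[0.4,5,0],"twist":0,"grip":1}]' 20
python3 - <<'E'
from plane import *
s=bot.get_state();P=bot.camera_params('wrist');im,d=snap('wrist','w32');fit(d,P,s)
go([.5904,.076,.056],1.1);print(s['contact_force'])
E
python3 -m crank '[{"delta_pos":[0,-2,0],"twist":0,"grip":0.7},{"delta_pos":[0,-2,0],"twist":0,"grip":0.7},{"delta_pos":[0,-2,0],"twist":0,"grip":0.7},{"delta_pos":[0,-15,0],"twist":0,"grip":0.7},{"delta_pos":[0,-35,0],"twist":0,"grip":0.7},{"delta_pos":[0,-55,0],"twist":0,"grip":0.7},{"delta_pos":[0,-60,0],"twist":0,"grip":1},{"delta_pos":[0,-60,0],"twist":0,"grip":1}]' 
python3 - <<'E'
from plane import *
bot.capture('side')
s=bot.get_state();P=bot.camera_params('wrist');im,d=snap('wrist','w33')
wfit(d,P,(.5904,.076))
go([.598,.076,.07],1.1);print(s['contact_force'],s['finger_gap'])
E
```

```text
t: 33.73
ee_pos: [0.5919, 0.0765, 0.0397]
tool_rot: [[0.021, 0.011, 1.0], [-1.0, 0.001, 0.021], [-0.001, -1.0, 0.011]]
contact_force: [-0.1, -0.3, 20.5]
finger_gap: 0.0135
tilt 6.8 roll -0.1 h_top 23.1 inl 3828/10921 farrim [-0.9279132  10.8429952  35.09315959] xr -37.87120333620645 36.407217889986576
t 33.78 ee [0.5919 0.0765 0.0397] yaw 1.18 DELTA [  0.5 -16.3  -1.3] TWIST 0.0013
[-0.12592131 -0.33274756 20.51916575]
t: 34.45
ee_pos: [0.5881, 0.0761, 0.0955]
tool_rot: [[0.018, 0.003, 1.0], [-1.0, 0.001, 0.018], [-0.001, -1.0, 0.003]]
contact_force: [-0.5, -0.1, -0.3]
finger_gap: 0.0024
plane c [0.5948 0.0758 0.0207] tilt x,y deg [-0.37 -0.09] 929
t 34.55 ee [0.5865 0.0758 0.0932] yaw 1.02 DELTA [ 0.  23.2 11.5] TWIST -0.0013
[ 0.52485788 -0.04463144 -0.65855028] -0.00018246324785496426
```

View pics/w33.png

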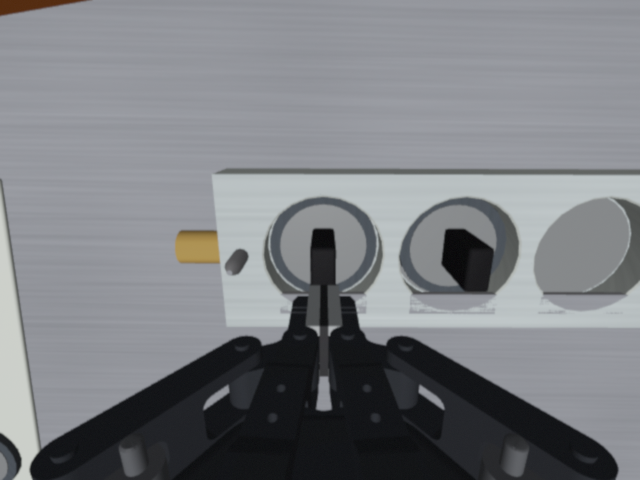

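Seated level. A short press check, then the last disc.

```bash
python3 -m crank '[{"delta_pos":[0,0,11],"twist":0,"grip":1},{"delta_pos":[0,15,11],"twist":0,"grip":1},{"delta_pos":[0,20,11],"twist":0,"grip":1},{"delta_pos":[0,22,11],"twist":0,"grip":1},{"delta_pos":[0,24,11],"twist":0,"grip":1},{"delta_pos":[0,25,11],"twist":0,"grip":1}]'; python3 -m crank '[{"delta_pos":[0,-30,0],"twist":0,"grip":0.4},{"delta_pos":[0,-70,0],"twist":0,"grip":0.4},{"delta_pos":[0,-90,0],"twist":0,"grip":0.4},{"delta_pos":[0,-90,0],"twist":0,"grip":0.4}]'; python3 - <<'E'
from h import *
snap('top','t34')
im=cv2.imread('pics/t34.png');cv2.imwrite('pics/c34.png',cv2.resize(im[150:330,160:420],None,fx=3,fy=3))
go([.395,.37,.14],19)
E
```

```text
t: 35.05
ee_pos: [0.5968, 0.0756, 0.0701]
tool_rot: [[0.019, -0.003, 1.0], [-1.0, -0.001, 0.019], [0.001, -1.0, -0.003]]
contact_force: [-9.8, 1.8, 16.7]
finger_gap: -0.0004
t: 35.38
ee_pos: [0.6008, 0.0763, 0.1652]
tool_rot: [[0.019, 0.01, 1.0], [-1.0, 0.002, 0.019], [-0.001, -1.0, 0.01]]
contact_force: [-0.0, -0.2, 0.5]
finger_gap: 0.0481
t 35.43 ee [0.5995 0.0764 0.1622] yaw 1.06 DELTA [-297.3   21.6 -199.1] TWIST -0.3132
```

View pics/c34.png

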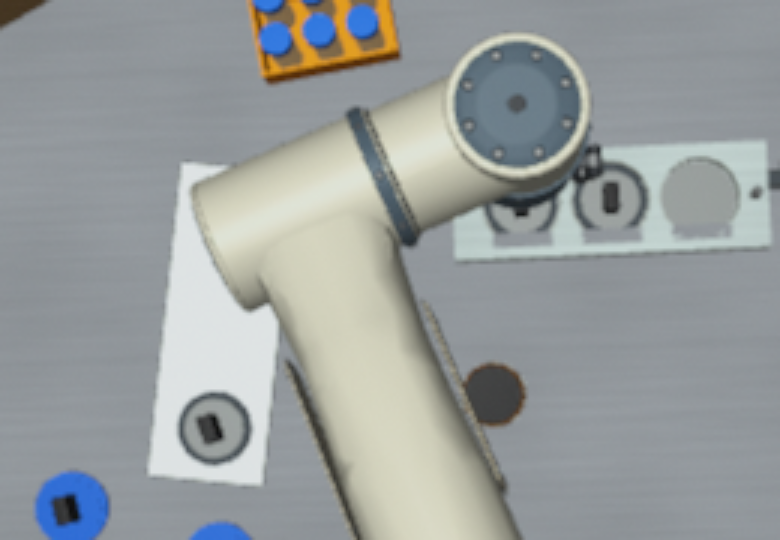

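```bash
python3 -m crank '[{"delta_pos":[-60,0,-20],"twist":-0.05,"grip":0.4},{"delta_pos":[-100,0,-40],"twist":-0.1,"grip":0.4},{"delta_pos":[-135,0,-65],"twist":-0.2,"grip":0.4},{"delta_pos":[-170,0,-90],"twist":-0.31,"grip":0.4},{"delta_pos":[-200,0,-115],"twist":-0.31,"grip":0.4},{"delta_pos":[-235,0,-140],"twist":-0.31,"grip":0.4},{"delta_pos":[-265,0,-165],"twist":-0.31,"grip":0.4},{"delta_pos":[-290,0,-190],"twist":-0.31,"grip":0.4}]'; python3 -m crank '[{"delta_pos":[0,0,0],"twist":0,"grip":0.4},{"delta_pos":[0,0,0],"twist":0,"grip":0.4}]'; python3 - <<'E'
from h import *
go([.395,.37,.135],19)
E
```

```text
t: 36.1
ee_pos: [0.4122, 0.3515, 0.158]
tool_rot: [[0.322, -0.001, 0.947], [-0.947, -0.002, 0.322], [0.001, -1.0, -0.002]]
contact_force: [0.8, 1.7, -0.5]
finger_gap: 0.0512
t: 36.27
ee_pos: [0.4122, 0.3517, 0.1582]
tool_rot: [[0.326, -0.002, 0.945], [-0.945, -0.002, 0.326], [0.001, -1.0, -0.002]]
contact_force: [-0.3, 0.0, -0.1]
finger_gap: 0.0513
t 36.27 ee [0.4122 0.3517 0.1582] yaw 19.04 DELTA [-22.9  23.2 -10.2] TWIST 0.0007
```

```bash
python3 -m crank '[{"delta_pos":[-23,23,-10],"twist":0,"grip":0.4},{"delta_pos":[-23,23,-10],"twist":0,"grip":0.4},{"delta_pos":[-23,23,-10],"twist":0,"grip":0.4},{"delta_pos":[-23,23,-10],"twist":0,"grip":0.4}]'; python3 - <<'E'
from h import *
bot.capture('side');bot.capture('side')
P=bot.camera_params('wrist');im,d=snap('wrist','w36')
go([.395,.37,.07],19)
for m in bot.mark_of('disc1_c','wrist')[:3]: print(m['confidence'],m['at'],w('',m['at'],.027,P=P))
z=im[180:330,240:400];cv2.imwrite('pics/c36.png',cv2.resize(z,None,fx=4,fy=4,interpolation=2))
E
```

```text
t: 36.6
ee_pos: [0.398, 0.3682, 0.136]
tool_rot: [[0.322, -0.0, 0.947], [-0.947, -0.001, 0.322], [0.001, -1.0, -0.001]]
contact_force: [0.1, -0.5, 0.5]
finger_gap: 0.0513
t 36.75 ee [0.3982 0.3687 0.1368] yaw 18.73 DELTA [-2.3 66.8 -2.7] TWIST -0.0047
```

View pics/w36.png

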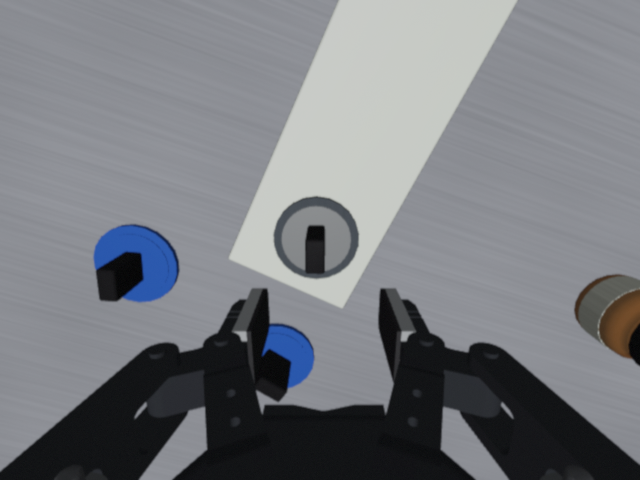

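View pics/c36.png

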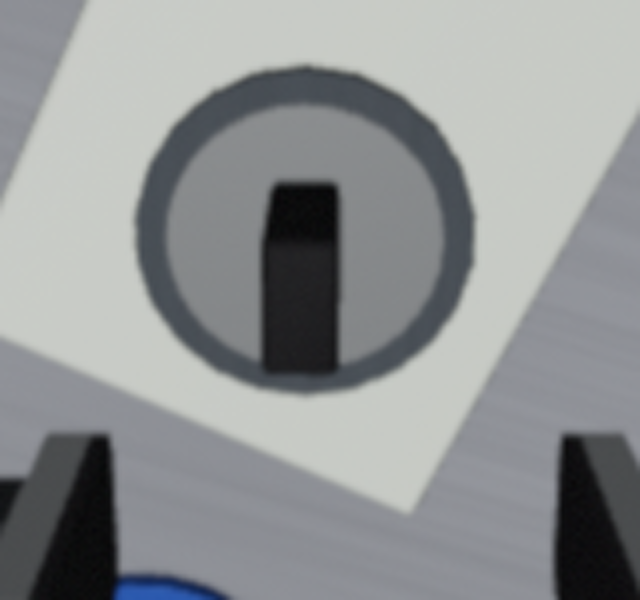

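```bash
python3 - <<'E'
from h import *
P=bot.camera_params('wrist');X=w('',(316.3,237.5),.010,P=P);print(X);go([X[0],X[1],.0305],19)
R=np.array(bot.get_state()['tool_rot'])
for uv in [(282,358),(136,263)]:
    b=w('',uv,.006,P=P); print('blue rel disc in tool axes',np.round(R.T@(b-X)*1000))
E
```

```text
[0.39153473 0.37338096 0.01      ]
t 36.8 ee [0.3981 0.3687 0.1368] yaw 18.74 DELTA [ -6.5 106.3  -4.8] TWIST -0.0046
blue rel disc in tool axes [ -33.    4. -119.]
blue rel disc in tool axes [-153.    4.  -24.]
```

```bash
python3 -m crank '[{"delta_pos":[-6.5,35,-5],"twist":-0.003,"grip":0.4},{"delta_pos":[-6.5,70,-5],"twist":-0.003,"grip":0.4},{"delta_pos":[-6.5,98,-5],"twist":-0.003,"grip":0.4},{"delta_pos":[-6.5,106,-5],"twist":-0.003,"grip":0.4},{"delta_pos":[-6.5,106,-5],"twist":-0.003,"grip":0.4},{"delta_pos":[-6.5,106,-5],"twist":-0.003,"grip":1},{"delta_pos":[-6.5,106,-5],"twist":-0.003,"grip":1},{"delta_pos":[-6.5,106,-5],"twist":-0.003,"grip":1}]' 25; python3 -m crank '[{"delta_pos":[0,0,0],"twist":0,"grip":1},{"delta_pos":[0,0,0],"twist":0,"grip":1},{"delta_pos":[0,0,0],"twist":0,"grip":1}]';python3 -m crank '[{"delta_pos":[0,-20,0],"twist":0,"grip":1},{"delta_pos":[0,-60,0],"twist":0,"grip":1},{"delta_pos":[0,-100,0],"twist":0,"grip":1},{"delta_pos":[0,-120,0],"twist":0,"grip":1},{"delta_pos":[0,-120,0],"twist":0,"grip":1}]';python3 - <<'E'
from plane import *
s=bot.get_state();P=bot.camera_params('wrist');im,d=snap('wrist','w37');fit(d,P,s)
go([.5198,-.009,.15],1.1)
E
```

```text
t: 37.47
ee_pos: [0.3916, 0.3749, 0.0324]
tool_rot: [[0.325, 0.002, 0.946], [-0.946, 0.003, 0.325], [-0.002, -1.0, 0.003]]
contact_force: [0.2, -1.9, 1.9]
finger_gap: 0.016
t: 37.72
ee_pos: [0.3915, 0.3749, 0.0324]
tool_rot: [[0.326, 0.003, 0.945], [-0.945, 0.003, 0.326], [-0.002, -1.0, 0.003]]
contact_force: [-0.9, -0.3, 7.1]
finger_gap: 0.0134
t: 38.13
ee_pos: [0.3926, 0.3762, 0.1567]
tool_rot: [[0.326, 0.007, 0.945], [-0.945, 0.009, 0.326], [-0.006, -1.0, 0.01]]
contact_force: [0.8, 0.7, -1.1]
finger_gap: 0.0136
tilt -0.4 roll -0.0 h_top 29.0 inl 3668/5210 farrim [-1.84055229 21.79753425 33.03381432] xr -34.89200541285211 33.895710817978596
t 38.18 ee [0.3913 0.3751 0.1535] yaw 18.98 DELTA [405.    1.7  -3.5] TWIST 0.3121
```

```bash
python3 -m crank '[{"delta_pos":[40,0,0],"twist":0.06,"grip":1},{"delta_pos":[85,0,0],"twist":0.12,"grip":1},{"delta_pos":[130,0,0],"twist":0.2,"grip":1},{"delta_pos":[175,0,-1],"twist":0.28,"grip":1},{"delta_pos":[220,0,-2],"twist":0.312,"grip":1},{"delta_pos":[260,0,-3],"twist":0.312,"grip":1},{"delta_pos":[295,0,-3],"twist":0.312,"grip":1},{"delta_pos":[310,0,-3],"twist":0.312,"grip":1}]';python3 -m crank '[{"delta_pos":[0,0,0],"twist":0,"grip":1},{"delta_pos":[0,0,0],"twist":0,"grip":1}]';python3 - <<'E'
from h import *
go([.5198,-.009,.066],1.1)
E
```

```text
t: 38.85
ee_pos: [0.4879, 0.0757, 0.149]
tool_rot: [[0.017, -0.003, 1.0], [-1.0, -0.001, 0.017], [0.001, -1.0, -0.003]]
contact_force: [-0.3, -0.3, -1.4]
finger_gap: 0.014
t: 39.02
ee_pos: [0.4878, 0.0783, 0.1489]
tool_rot: [[0.016, -0.003, 1.0], [-1.0, -0.0, 0.016], [0.0, -1.0, -0.003]]
contact_force: [-0.4, -0.2, -1.0]
finger_gap: 0.0138
t 39.02 ee [0.4878 0.0783 0.1489] yaw 0.93 DELTA [87.8 82.9 30.8] TWIST -0.003
```

```bash
python3 -m crank '[{"delta_pos":[35,0,10],"twist":-0.003,"grip":1},{"delta_pos":[70,0,30],"twist":-0.003,"grip":1},{"delta_pos":[88,25,31],"twist":-0.003,"grip":1},{"delta_pos":[88,55,31],"twist":-0.003,"grip":1},{"delta_pos":[88,78,31],"twist":-0.003,"grip":1},{"delta_pos":[88,83,31],"twist":-0.003,"grip":1},{"delta_pos":[88,83,31],"twist":-0.003,"grip":1},{"delta_pos":[88,83,31],"twist":-0.003,"grip":1}]' 20
python3 - <<'E'
from plane import *
bot.capture('side');bot.capture('side')
s=bot.get_state();P=bot.camera_params('wrist');im,d=snap('wrist','w38');fit(d,P,s)
go([.5198,-.009,.0604],1.1)
E
```

```text
t: 39.68
ee_pos: [0.5217, -0.0071, 0.0681]
tool_rot: [[0.024, 0.001, 1.0], [-1.0, -0.0, 0.024], [0.0, -1.0, 0.001]]
contact_force: [0.8, -0.1, -0.4]
finger_gap: 0.0134
tilt -0.1 roll 0.1 h_top 29.1 inl 3643/5453 farrim [-0.93788338 21.82371825 32.81798036] xr -35.053199189880544 33.71416613722284
t 39.83 ee [ 0.5224 -0.0071  0.069 ] yaw 1.34 DELTA [ 1.9  8.6 -2.7] TWIST 0.0042
```

```bash
python3 -m crank '[{"delta_pos":[2,6,-3],"twist":0.004,"grip":1},{"delta_pos":[2,10,-4],"twist":0.004,"grip":1},{"delta_pos":[2,13.5,-7],"twist":0.004,"grip":1},{"delta_pos":[2,17,-10],"twist":0.004,"grip":1},{"delta_pos":[2,20,-12.5],"twist":0.004,"grip":1},{"delta_pos":[2,23,-14.5],"twist":0.004,"grip":1},{"delta_pos":[2,26,-16.5],"twist":0.004,"grip":1},{"delta_pos":[2,26,-16.5],"twist":0.004,"grip":1}]'
python3 - <<'E'
from plane import *
s=bot.get_state();P=bot.camera_params('wrist');im,d=snap('wrist','w39');fit(d,P,s)
go([.5198,-.009,.0596],1.1)
E
```

```text
t: 40.5
ee_pos: [0.5064, -0.0099, 0.0429]
tool_rot: [[0.019, 0.005, 1.0], [-1.0, 0.0, 0.019], [-0.0, -1.0, 0.005]]
contact_force: [0.1, 0.7, 5.6]
finger_gap: 0.0133
tilt 25.4 roll -0.1 h_top 25.7 inl 4890/8297 farrim [-0.89933157  0.79657928 41.53066264] xr -35.188705708992636 33.84536609003217
t 40.55 ee [ 0.5064 -0.0099  0.0429] yaw 1.09 DELTA [ -0.7 -16.6  13.5] TWIST -0.0002
```

```bash
python3 -m crank '[{"delta_pos":[0,-20,-5],"twist":0,"grip":1},{"delta_pos":[0,-45,-5],"twist":0,"grip":1},{"delta_pos":[0,-60,-5],"twist":0,"grip":1},{"delta_pos":[40,-60,-5],"twist":0,"grip":1},{"delta_pos":[80,-60,-5],"twist":0,"grip":1},{"delta_pos":[83,-60,-5],"twist":0,"grip":1},{"delta_pos":[83,-60,-5],"twist":0,"grip":1},{"delta_pos":[83,-60,-5],"twist":0,"grip":1}]' 40
python3 - <<'E'
from plane import *
bot.capture('side');bot.capture('side')
s=bot.get_state();P=bot.camera_params('wrist');im,d=snap('wrist','w40');fit(d,P,s)
for n,z in [('pin1',.058),('lip1',.032)]:
    for m in bot.mark_of(n,'wrist')[:4]: print(n,m['confidence'],m['at'],w('',m['at'],z,P=P))
for u in (300,323,345):
    for v in range(60,215):
        a=w('',(u,v),depth=d[v,u],P=P);b=w('',(u,v+1),depth=d[v+1,u],P=P)
        if abs(a[2]-b[2])>.01: print(u,v,np.round(a*1000,1),np.round(b*1000,1))
go([.594,-.092,.075],1.1)
E
```

```text
t: 41.22
ee_pos: [0.5009, -0.0934, 0.1011]
tool_rot: [[0.017, -0.0, 1.0], [-1.0, 0.0, 0.017], [-0.0, -1.0, -0.0]]
contact_force: [0.3, 0.4, -2.0]
finger_gap: 0.0134
tilt 25.0 roll 0.2 h_top 25.6 inl 4866/6873 farrim [-0.91407807  1.47437855 41.78261731] xr -35.095089596609434 33.62838528788491
pin1 0.76 [434.5, 97.2] [ 0.59537537 -0.14396052  0.058     ]
lip1 0.81 [34.5, 152.1] [0.56370089 0.07838825 0.032     ]
lip1 0.78 [179.6, 153.2] [ 0.56467358 -0.00636606  0.032     ]
lip1 0.56 [328.1, 148.2] [ 0.56914277 -0.09319401  0.032     ]
300 150 [566.9 -75.7  15.1] [567.3 -76.9  32.7]
300 191 [543.8 -76.8  32.2] [537.6 -74.7   1.1]
323 150 [567.1 -90.2  14.6] [567.5 -90.3  32.1]
323 191 [544.2 -90.7  32.9] [537.9 -90.8   0.8]
323 193 [537.2 -90.8   1.2] [579.1 -90.3 233.9]
323 194 [579.1 -90.3 233.9] [535.9 -90.8   1.4]
345 150 [ 567.3 -104.2   13.9] [ 567.8 -103.    33.8]
345 191 [ 544.5 -103.9   33.5] [ 538.3 -106.1    1.4]
t 41.47 ee [ 0.5013 -0.0924  0.1012] yaw 1.12 DELTA [ 1.5 26.2 92.7] TWIST 0.0004
```

View pics/w40.png

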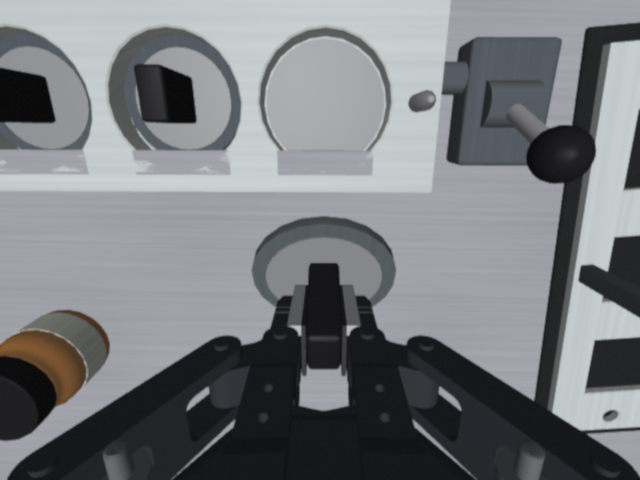

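```bash
python3 -m crank '[{"delta_pos":[1.5,0,30],"twist":0,"grip":1},{"delta_pos":[1.5,5,65],"twist":0,"grip":1},{"delta_pos":[1.5,15,92],"twist":0,"grip":1},{"delta_pos":[1.5,24,92],"twist":0,"grip":1},{"delta_pos":[1.5,24,92],"twist":0,"grip":1},{"delta_pos":[1.5,24,92],"twist":0,"grip":1}]'
python3 - <<'E'
from plane import *
bot.capture('side');bot.capture('side')
s=bot.get_state();P=bot.camera_params('wrist');im,d=snap('wrist','w41');fit(d,P,s)
go([.5936,-.092,.060],1.1)
E
```

```text
t: 41.97
ee_pos: [0.5923, -0.0926, 0.0764]
tool_rot: [[0.019, -0.003, 1.0], [-1.0, -0.0, 0.019], [0.0, -1.0, -0.003]]
contact_force: [0.1, -0.3, -2.4]
finger_gap: 0.0133
tilt 24.8 roll -0.0 h_top 25.7 inl 4915/6862 farrim [-2.99840459  2.16169318 41.15560953] xr -35.046074501669516 33.729763764446524
t 42.12 ee [ 0.593  -0.0929  0.0783] yaw 1.07 DELTA [-0.9 18.3  0.6] TWIST -0.0005
```

```bash
python3 -m crank '[{"delta_pos":[-0.8,10,0],"twist":0,"grip":1},{"delta_pos":[-0.8,18,0],"twist":0,"grip":1},{"delta_pos":[-0.8,19.4,0],"twist":0,"grip":1},{"delta_pos":[-0.8,19.4,0],"twist":0,"grip":1},{"delta_pos":[-0.8,22.4,-3.5],"twist":0,"grip":1},{"delta_pos":[-0.8,24.4,-7.5],"twist":0,"grip":1},{"delta_pos":[-0.8,26,-10],"twist":0,"grip":1},{"delta_pos":[-0.8,26,-10.5],"twist":0,"grip":1}]' 20
python3 - <<'E'
from plane import *
bot.capture('side')
s=bot.get_state();P=bot.camera_params('wrist');im,d=snap('wrist','w42');fit(d,P,s)
go([.5936,-.092,.056],1.1);print(s['contact_force'])
E
```

```text
t: 42.78
ee_pos: [0.5819, -0.0925, 0.051]
tool_rot: [[0.018, -0.001, 1.0], [-1.0, 0.0, 0.018], [-0.0, -1.0, -0.001]]
contact_force: [-0.7, -0.2, -1.5]
finger_gap: 0.0137
tilt 25.2 roll -0.0 h_top 25.7 inl 5050/9534 farrim [-1.76303396  1.30743244 41.36208131] xr -37.93808806214676 36.9947385212916
t 42.88 ee [ 0.5826 -0.0925  0.0515] yaw 1.05 DELTA [-0.3 -4.5 11. ] TWIST -0.0009
[-1.06113379 -1.49340787 -0.86032521]
```

View pics/w42.png

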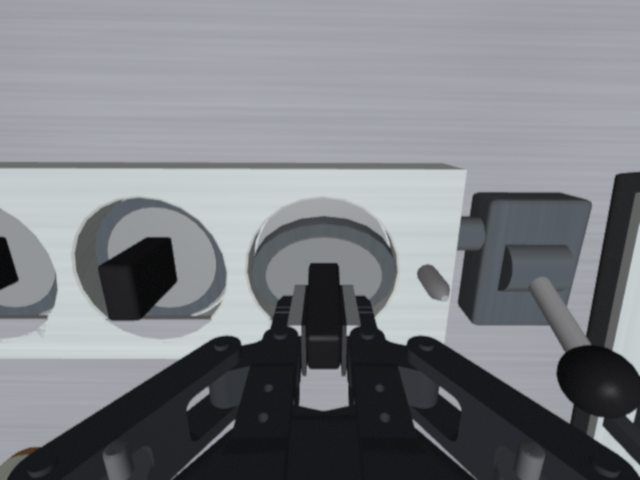

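Same state as the previous insertion, so the same levelling arc.

```bash
python3 -m crank '[{"delta_pos":[0,1.3,-2],"twist":0,"grip":1},{"delta_pos":[0,2.8,-2.7],"twist":0,"grip":1},{"delta_pos":[0,4.4,-1.5],"twist":0,"grip":1},{"delta_pos":[0,6.3,1],"twist":0,"grip":1},{"delta_pos":[0,7.6,2.8],"twist":0,"grip":1},{"delta_pos":[0,9,4.4],"twist":0,"grip":1},{"delta_pos":[0,10.3,6],"twist":0,"grip":1},{"delta_pos":[0,12,7.5],"twist":0,"grip":1}]' 20
python3 - <<'E'
from plane import *
s=bot.get_state();P=bot.camera_params('wrist');im,d=snap('wrist','w43');fit(d,P,s)
go([.5936,-.092,.056],1.1);print(s['contact_force'])
E
python3 -m crank '[{"delta_pos":[0,0,-1.5],"twist":0,"grip":1},{"delta_pos":[0,1.5,-1.5],"twist":0,"grip":1},{"delta_pos":[0,3,-1],"twist":0,"grip":1},{"delta_pos":[0,4,-0.5],"twist":0,"grip":1},{"delta_pos":[0,5,0],"twist":0,"grip":1},{"delta_pos":[0,5,0],"twist":0,"grip":1}]' 20
python3 - <<'E'
from plane import *
s=bot.get_state();P=bot.camera_params('wrist');im,d=snap('wrist','w44');fit(d,P,s)
go([.5936,-.092,.056],1.1);print(s['contact_force'])
E
```

```text
t: 43.55
ee_pos: [0.5925, -0.0924, 0.0426]
tool_rot: [[0.019, 0.006, 1.0], [-1.0, -0.001, 0.019], [0.001, -1.0, 0.006]]
contact_force: [-0.1, 2.0, 13.4]
finger_gap: 0.0135
tilt 10.4 roll -0.2 h_top 23.9 inl 6156/10767 farrim [ 2.97430838  8.36929668 43.06272283] xr -37.95523235615245 35.582570357146714
t 43.6 ee [ 0.5928 -0.0924  0.0423] yaw 1.12 DELTA [ -0.4 -13.7   0.8] TWIST 0.0003
[-0.06846945  2.02474416 13.35566235]
t: 44.1
ee_pos: [0.5956, -0.0923, 0.0394]
tool_rot: [[0.02, 0.012, 1.0], [-1.0, -0.001, 0.02], [0.001, -1.0, 0.012]]
contact_force: [3.3, 1.8, 16.2]
finger_gap: 0.0136
tilt -1.1 roll -0.5 h_top 14.0 inl 3860/10814 farrim [-0.48832073  6.20909852 43.58484288] xr -36.36718584542794 34.90322448660833
t 44.15 ee [ 0.5956 -0.0923  0.0394] yaw 1.17 DELTA [ -0.3 -16.6  -1.7] TWIST 0.0012
[ 3.25531519  1.77811342 16.2228106 ]
```

```bash
python3 -m crank '[{"delta_pos":[0,-2,0],"twist":0,"grip":0.7},{"delta_pos":[0,-2,0],"twist":0,"grip":0.7},{"delta_pos":[0,-2,0],"twist":0,"grip":0.7},{"delta_pos":[0,-15,0],"twist":0,"grip":0.7},{"delta_pos":[0,-35,0],"twist":0,"grip":0.7},{"delta_pos":[0,-55,0],"twist":0,"grip":0.7},{"delta_pos":[0,-60,0],"twist":0,"grip":1},{"delta_pos":[0,-60,0],"twist":0,"grip":1}]' 
python3 - <<'E'
from plane import *
bot.capture('side');bot.capture('side')
s=bot.get_state();P=bot.camera_params('wrist');im,d=snap('wrist','w45')
wfit(d,P,(.5936,-.092));wfit(d,P,(.592,-.008))
go([.601,-.092,.07],1.1);print(s['contact_force'],s['finger_gap'])
E
```

```text
t: 44.82
ee_pos: [0.591, -0.0924, 0.0955]
tool_rot: [[0.018, 0.003, 1.0], [-1.0, 0.0, 0.018], [0.0, -1.0, 0.003]]
contact_force: [0.7, 0.0, -0.1]
finger_gap: 0.0022
plane c [ 0.5981 -0.092   0.0207] tilt x,y deg [-0.19 -0.07] 946
plane c [ 0.5972 -0.0132  0.0207] tilt x,y deg [-0.34 -0.18] 828
t 44.97 ee [ 0.5892 -0.0922  0.0927] yaw 1.03 DELTA [-0.  22.7 11.8] TWIST -0.0013
[-0.15882383 -0.83675318 -0.76198445] 1.1427400722558183e-05
```

View pics/w45.png

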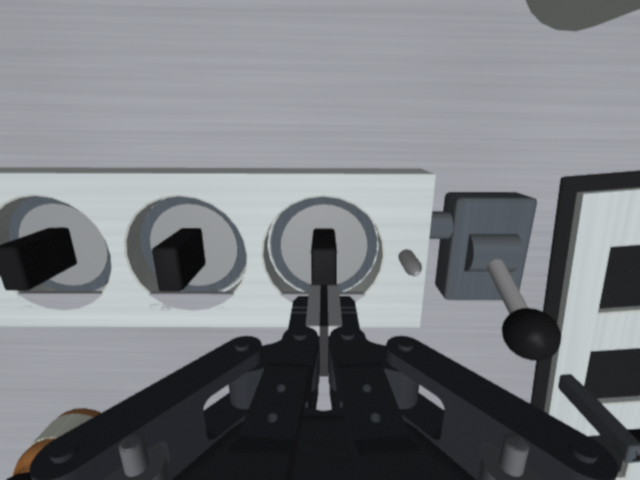

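```bash
python3 -m crank '[{"delta_pos":[0,0,11],"twist":0,"grip":1},{"delta_pos":[0,15,11],"twist":0,"grip":1},{"delta_pos":[0,20,11],"twist":0,"grip":1},{"delta_pos":[0,22,11],"twist":0,"grip":1},{"delta_pos":[0,24,11],"twist":0,"grip":1},{"delta_pos":[0,24.5,11],"twist":0,"grip":1}]'; python3 -m crank '[{"delta_pos":[0,-30,0],"twist":0,"grip":0.5},{"delta_pos":[0,-70,0],"twist":0,"grip":0.5},{"delta_pos":[0,-110,0],"twist":0,"grip":0.5},{"delta_pos":[0,-130,0],"twist":0,"grip":0.5},{"delta_pos":[0,-130,0],"twist":0,"grip":0.5}]'; python3 - <<'E'
from h import *
go([.4887,-.3213,.2],-84.2)
E
```

```text
t: 45.47
ee_pos: [0.5999, -0.0921, 0.0702]
tool_rot: [[0.018, -0.003, 1.0], [-1.0, -0.0, 0.018], [0.0, -1.0, -0.003]]
contact_force: [-5.4, 2.3, 9.5]
finger_gap: 0.0
t: 45.88
ee_pos: [0.6037, -0.0927, 0.2064]
tool_rot: [[0.019, 0.011, 1.0], [-1.0, -0.001, 0.019], [0.001, -1.0, 0.011]]
contact_force: [0.7, -0.1, 0.1]
finger_gap: 0.0426
t 45.88 ee [ 0.6037 -0.0927  0.2064] yaw 1.07 DELTA [ 226.4    5.5 -119.3] TWIST 1.4882
```

```bash
python3 -m crank '[{"delta_pos":[20,0,-10],"twist":0.124,"grip":0.5},{"delta_pos":[45,0,-24],"twist":0.248,"grip":0.5},{"delta_pos":[75,0,-40],"twist":0.37,"grip":0.5},{"delta_pos":[105,0,-56],"twist":0.49,"grip":0.5},{"delta_pos":[135,0,-72],"twist":0.61,"grip":0.5},{"delta_pos":[165,0,-88],"twist":0.73,"grip":0.5},{"delta_pos":[190,0,-102],"twist":0.85,"grip":0.5},{"delta_pos":[210,0,-112],"twist":0.97,"grip":0.5}]'; python3 -m crank '[{"delta_pos":[0,0,0],"twist":0,"grip":0.5},{"delta_pos":[0,0,0],"twist":0,"grip":0.5}]'; python3 - <<'E'
from h import *
go([.4887,-.3213,.15],-84.2)
E
```

```text
t: 46.55
ee_pos: [0.4912, -0.3058, 0.1994]
tool_rot: [[-0.819, -0.001, 0.574], [-0.574, 0.0, -0.819], [0.001, -1.0, -0.001]]
contact_force: [0.2, 0.2, -0.3]
finger_gap: 0.043
t: 46.72
ee_pos: [0.4921, -0.3049, 0.1993]
tool_rot: [[-0.815, -0.001, 0.579], [-0.579, 0.0, -0.815], [0.0, -1.0, -0.001]]
contact_force: [-0.0, -0.5, -0.6]
finger_gap: 0.0427
t 46.72 ee [ 0.4921 -0.3049  0.1993] yaw -54.61 DELTA [12.3 49.3 11.5] TWIST 0.5165
```

```bash
python3 -m crank '[{"delta_pos":[12,0,11.5],"twist":0.5165,"grip":0.5},{"delta_pos":[12,0,11.5],"twist":0.5165,"grip":0.5},{"delta_pos":[12,0,11.5],"twist":0.5165,"grip":0.5},{"delta_pos":[12,25,11.5],"twist":0.5165,"grip":0.5},{"delta_pos":[12,49,11.5],"twist":0.5165,"grip":0.5},{"delta_pos":[12,49,11.5],"twist":0.5165,"grip":0.5},{"delta_pos":[12,49,11.5],"twist":0.5165,"grip":0.5},{"delta_pos":[12,49,11.5],"twist":0.5165,"grip":0.5}]'; python3 - <<'E'
from h import *
bot.capture('side');bot.capture('side')
snap('wrist','w46');snap('top','t46')
go([.4887,-.3213,.0572],-84.2)
im=cv2.imread('pics/t46.png');cv2.imwrite('pics/c46.png',cv2.resize(im[150:330,160:420],None,fx=3,fy=3))
E
```

```text
t: 47.38
ee_pos: [0.4908, -0.3204, 0.1521]
tool_rot: [[-0.994, 0.001, 0.105], [-0.105, -0.001, -0.994], [-0.001, -1.0, 0.001]]
contact_force: [-0.6, -0.9, 1.0]
finger_gap: 0.043
t 47.58 ee [ 0.4907 -0.3206  0.1522] yaw -84.08 DELTA [ 2.3 95.   0.3] TWIST 0.0022
```

View pics/w46.png

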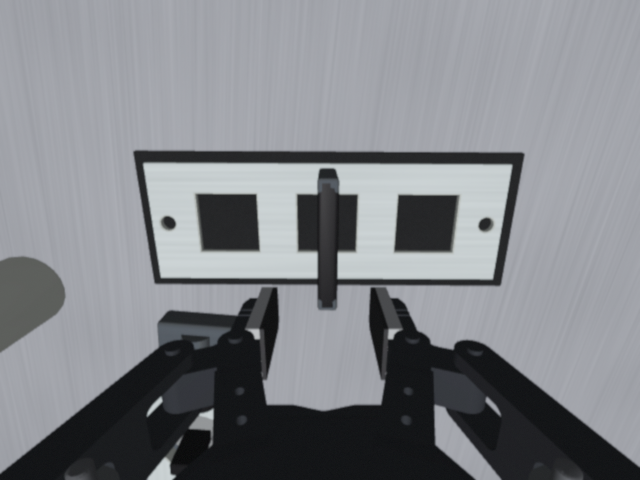

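View pics/c46.png

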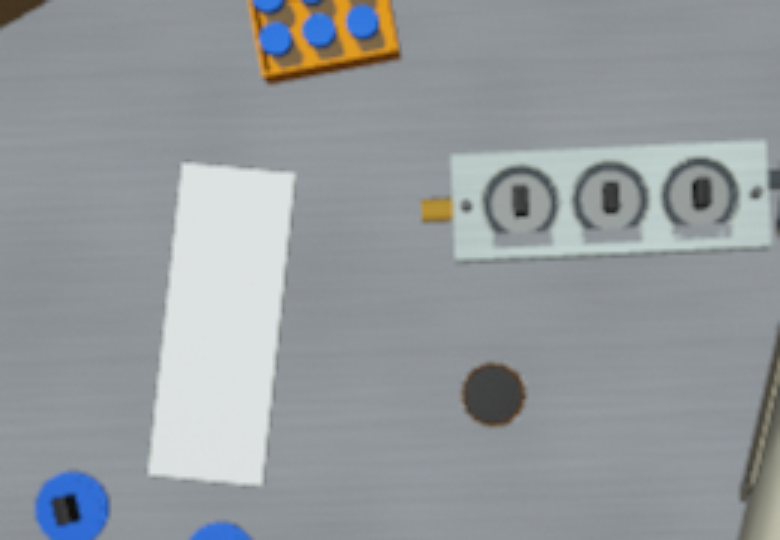

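```bash
python3 -m crank '[{"delta_pos":[2.3,30,0],"twist":0.002,"grip":0.5},{"delta_pos":[2.3,60,0],"twist":0.002,"grip":0.5},{"delta_pos":[2.3,85,0],"twist":0.002,"grip":0.5},{"delta_pos":[2.3,95,0],"twist":0.002,"grip":0.5},{"delta_pos":[2.3,95,0],"twist":0.002,"grip":0.5},{"delta_pos":[2.3,95,0],"twist":0.002,"grip":0.5}]' 80; python3 - <<'E'
from h import *
bot.capture('side')
go([.4887,-.3213,.0572],-84.2)
E
python3 -m crank '[{"delta_pos":[0,0,0],"twist":0,"grip":1},{"delta_pos":[0,0,0],"twist":0,"grip":1},{"delta_pos":[0,0,0],"twist":0,"grip":1},{"delta_pos":[0,0,0],"twist":0,"grip":1},{"delta_pos":[0,0,0],"twist":0,"grip":1},{"delta_pos":[0,0,0],"twist":0,"grip":1}]'
```

```text
t: 48.08
ee_pos: [0.4883, -0.3212, 0.0569]
tool_rot: [[-0.995, 0.001, 0.101], [-0.101, -0.001, -0.995], [-0.001, -1.0, 0.001]]
contact_force: [0.8, 0.5, 0.8]
finger_gap: 0.0422
t 48.13 ee [ 0.4889 -0.3214  0.0577] yaw -84.21 DELTA [ 0.2  0.5 -0.1] TWIST -0.0001
t: 48.63
ee_pos: [0.4888, -0.3211, 0.0575]
tool_rot: [[-0.995, 0.003, 0.101], [-0.101, -0.001, -0.995], [-0.003, -1.0, 0.002]]
contact_force: [-0.6, 0.8, 6.5]
finger_gap: 0.0128
```

```bash
python3 -m crank '[{"delta_pos":[0,-10,0],"twist":0,"grip":1},{"delta_pos":[0,-30,0],"twist":0,"grip":1},{"delta_pos":[0,-60,0],"twist":0,"grip":1},{"delta_pos":[0,-90,0],"twist":0,"grip":1},{"delta_pos":[0,-120,0],"twist":0,"grip":1},{"delta_pos":[0,-150,0],"twist":0,"grip":1},{"delta_pos":[0,-150,0],"twist":0,"grip":1},{"delta_pos":[0,-150,0],"twist":0,"grip":1}]'; python3 - <<'E'
from h import *
go([.5905,-.0077,.206],1.0)
E
```

```text
t: 49.3
ee_pos: [0.4882, -0.3207, 0.2075]
tool_rot: [[-0.995, 0.003, 0.1], [-0.1, -0.0, -0.995], [-0.003, -1.0, 0.001]]
contact_force: [-0.8, 0.3, -4.6]
finger_gap: 0.0126
t 49.3 ee [ 0.4882 -0.3207  0.2075] yaw -84.25 DELTA [-133.2    1.7 -301.1] TWIST -1.4879
```

```bash
python3 -m crank '[{"delta_pos":[-7,0,-15],"twist":-0.06,"grip":1},{"delta_pos":[-17,0,-38],"twist":-0.15,"grip":1},{"delta_pos":[-29,0,-65],"twist":-0.26,"grip":1},{"delta_pos":[-42,0,-94],"twist":-0.37,"grip":1},{"delta_pos":[-54,0,-121],"twist":-0.48,"grip":1},{"delta_pos":[-64,0,-145],"twist":-0.59,"grip":1},{"delta_pos":[-71,0,-160],"twist":-0.68,"grip":1},{"delta_pos":[-73,0,-165],"twist":-0.73,"grip":1}]'; python3 - <<'E'
from h import *
bot.capture('side')
go([.5905,-.0077,.206],1.0)
E
```

```text
t: 49.97
ee_pos: [0.5432, -0.1462, 0.2033]
tool_rot: [[-0.669, -0.004, 0.743], [-0.743, 0.002, -0.669], [0.002, -1.0, -0.005]]
contact_force: [-1.0, -0.1, -4.0]
finger_gap: 0.0128
t 50.02 ee [ 0.5431 -0.1464  0.2034] yaw -41.95 DELTA [-134.9   -2.6  -57.5] TWIST -0.7497
```

```bash
python3 -m crank '[{"delta_pos":[-20,-2,-8],"twist":-0.1,"grip":1},{"delta_pos":[-45,-2,-19],"twist":-0.21,"grip":1},{"delta_pos":[-72,-2,-31],"twist":-0.33,"grip":1},{"delta_pos":[-98,-2,-42],"twist":-0.45,"grip":1},{"delta_pos":[-118,-2,-50],"twist":-0.56,"grip":1},{"delta_pos":[-130,-2,-56],"twist":-0.66,"grip":1},{"delta_pos":[-135,-2,-57.5],"twist":-0.75,"grip":1},{"delta_pos":[-135,-2,-57.5],"twist":-0.75,"grip":1}]';python3 -m crank '[{"delta_pos":[0,0,0],"twist":0,"grip":1},{"delta_pos":[0,0,0],"twist":0,"grip":1},{"delta_pos":[0,0,0],"twist":0,"grip":1}]'; python3 - <<'E'
from h import *
bot.capture('side')
im,d=snap('wrist','w50')
go([.5905,-.0077,.115],1.0)
E
```

```text
t: 50.68
ee_pos: [0.5917, -0.0098, 0.2057]
tool_rot: [[0.013, -0.004, 1.0], [-1.0, 0.0, 0.013], [-0.0, -1.0, -0.004]]
contact_force: [-0.1, -0.1, -4.2]
finger_gap: 0.0124
t: 50.93
ee_pos: [0.5919, -0.0116, 0.2074]
tool_rot: [[0.007, -0.001, 1.0], [-1.0, -0.0, 0.007], [0.0, -1.0, -0.001]]
contact_force: [0.5, -0.3, -4.9]
finger_gap: 0.0125
t 51.03 ee [ 0.5921 -0.0114  0.2077] yaw 0.43 DELTA [-3.7 92.7 -1.5] TWIST -0.01
```

View pics/w50.png

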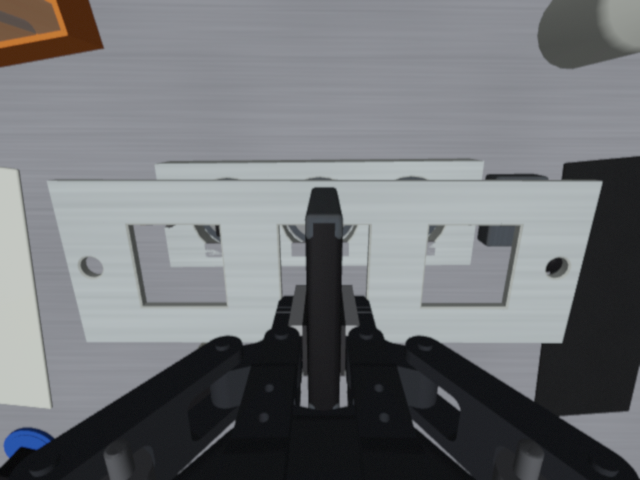

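```bash
python3 -m crank '[{"delta_pos":[-3.7,0,-1.5],"twist":-0.01,"grip":1},{"delta_pos":[-3.7,25,-1.5],"twist":-0.01,"grip":1},{"delta_pos":[-3.7,50,-1.5],"twist":-0.01,"grip":1},{"delta_pos":[-3.7,72,-1.5],"twist":-0.01,"grip":1},{"delta_pos":[-3.7,85,-1.5],"twist":-0.01,"grip":1},{"delta_pos":[-3.7,88,-1.5],"twist":-0.01,"grip":1},{"delta_pos":[-3.7,88,-1.5],"twist":-0.01,"grip":1},{"delta_pos":[-3.7,88,-1.5],"twist":-0.01,"grip":1}]'; python3 - <<'E'
from h import *
bot.capture('side');bot.capture('side');bot.capture('side')
go([.5905,-.0077,.115],1.0)
im,d=snap('wrist','w51')
E
```

```text
t: 51.7
ee_pos: [0.5915, -0.0071, 0.121]
tool_rot: [[0.02, 0.002, 1.0], [-1.0, -0.0, 0.02], [0.0, -1.0, 0.002]]
contact_force: [-0.3, -0.3, -3.0]
finger_gap: 0.0126
t 51.85 ee [ 0.5917 -0.0069  0.1213] yaw 1.13 DELTA [ 0.7  6.3 -1.2] TWIST 0.0023
```

View pics/w51.png

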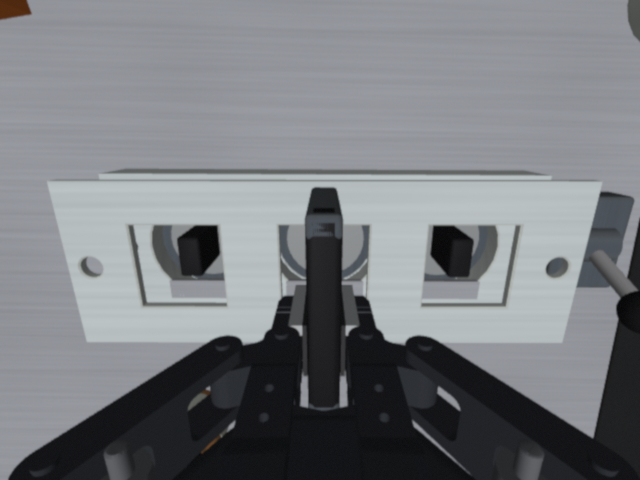

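```bash
python3 -m crank '[{"delta_pos":[0.7,0,-1.2],"twist":0.002,"grip":1},{"delta_pos":[0.7,3,-1.2],"twist":0.002,"grip":1},{"delta_pos":[0.7,6,-1.2],"twist":0.002,"grip":1},{"delta_pos":[0.7,6,-1.2],"twist":0.002,"grip":1},{"delta_pos":[0.7,6,-1.2],"twist":0.002,"grip":1},{"delta_pos":[0.7,6,-1.2],"twist":0.002,"grip":1}]'; python3 - <<'E'
from h import *
bot.capture('side');bot.capture('side')
go([.5905,-.0077,.0852],1.0)
E
```

```text
t: 52.4
ee_pos: [0.5896, -0.0078, 0.1137]
tool_rot: [[0.018, -0.0, 1.0], [-1.0, -0.0, 0.018], [0.0, -1.0, -0.0]]
contact_force: [1.1, -0.6, -4.4]
finger_gap: 0.0125
t 52.5 ee [ 0.5897 -0.0078  0.1138] yaw 1.02 DELTA [-0.1 28.6  0.8] TWIST 0.0003
```

```bash
python3 -m crank '[{"delta_pos":[0,2,0.8],"twist":0,"grip":1},{"delta_pos":[0,4,0.8],"twist":0,"grip":1},{"delta_pos":[0,6,0.8],"twist":0,"grip":1},{"delta_pos":[0,8,0.8],"twist":0,"grip":1},{"delta_pos":[0,10,0.8],"twist":0,"grip":1},{"delta_pos":[0,10,0.8],"twist":0,"grip":1},{"delta_pos":[0,10,0.8],"twist":0,"grip":1}]'
```

```text
t: 53.08
ee_pos: [0.5903, -0.0078, 0.1036]
tool_rot: [[0.018, -0.0, 1.0], [-1.0, -0.0, 0.018], [0.0, -1.0, -0.0]]
contact_force: [-0.1, 0.2, -4.1]
finger_gap: 0.0128
```

```bash
python3 -m crank '[{"delta_pos":[0,2,0],"twist":0,"grip":1},{"delta_pos":[0,4,0],"twist":0,"grip":1},{"delta_pos":[0,6,0],"twist":0,"grip":1},{"delta_pos":[0,8,0],"twist":0,"grip":1},{"delta_pos":[0,10,0],"twist":0,"grip":1},{"delta_pos":[0,12,0],"twist":0,"grip":1},{"delta_pos":[0,14,0],"twist":0,"grip":1},{"delta_pos":[0,14,0],"twist":0,"grip":1}]';python3 -m crank '[{"delta_pos":[0,1,0],"twist":0,"grip":1},{"delta_pos":[0,2,0],"twist":0,"grip":1},{"delta_pos":[0,3,0],"twist":0,"grip":1},{"delta_pos":[0,3.5,0],"twist":0,"grip":1},{"delta_pos":[0,4,0],"twist":0,"grip":1},{"delta_pos":[0,4,0],"twist":0,"grip":1}]'
```

```text
t: 53.75
ee_pos: [0.5901, -0.0078, 0.0892]
tool_rot: [[0.018, -0.001, 1.0], [-1.0, -0.0, 0.018], [0.0, -1.0, -0.001]]
contact_force: [-0.3, -0.4, -3.9]
finger_gap: 0.0126
t: 54.25
ee_pos: [0.5905, -0.0078, 0.0858]
tool_rot: [[0.018, 0.0, 1.0], [-1.0, -0.0, 0.018], [0.0, -1.0, 0.0]]
contact_force: [-0.2, 0.2, -3.6]
finger_gap: 0.0123
```

```bash
python3 -m crank '[{"delta_pos":[0,0.5,0],"twist":0,"grip":1},{"delta_pos":[0,1,0],"twist":0,"grip":1},{"delta_pos":[0,1.5,0],"twist":0,"grip":1},{"delta_pos":[0,1.5,0],"twist":0,"grip":1}]'
```

```text
t: 54.58
ee_pos: [0.5906, -0.0078, 0.0856]
tool_rot: [[0.018, 0.001, 1.0], [-1.0, -0.0, 0.018], [0.0, -1.0, 0.001]]
contact_force: [-5.0, 0.9, 4.2]
finger_gap: 0.0128
```

```bash
python3 -m crank '[{"delta_pos":[0,0,0],"twist":0,"grip":0.5},{"delta_pos":[0,0,0],"twist":0,"grip":0.5},{"delta_pos":[0,0,0],"twist":0,"grip":0.5},{"delta_pos":[0,-20,0],"twist":0,"grip":0.5},{"delta_pos":[0,-60,0],"twist":0,"grip":0.5},{"delta_pos":[0,-100,0],"twist":0,"grip":0.5},{"delta_pos":[0,-120,0],"twist":0,"grip":0.5},{"delta_pos":[0,-120,0],"twist":0,"grip":0.5}]'; python3 - <<'E'
from h import *
bot.capture('side');bot.capture('side')
P=bot.camera_params('wrist')
im,d=snap('wrist','w52');snap('side','s52')
for y,x in [(-.05,.63),(-.05,.55),(.04,.63),(.04,.55),(.125,.63),(-.12,.55),(-.125,.63)]:
    # sample plate-top height by projecting
    R=np.array(P['orientation']);c=R.T@(np.array([x,y,.038])-P['eye']);u=int(P['fx']*c[0]/c[2]+P['cx']);v=int(P['fy']*c[1]/c[2]+P['cy'])
    if 3<u<636 and 3<v<476: print((x,y),u,v,np.round(w('',(u,v),depth=np.median(d[v-2:v+3,u-2:u+3]),P=P),4))
for m in bot.mark_of('valve_tip','wrist')[:2]: print(m,w('',m['at'],.072,P=P))
go([.545,-.195,.2],1.1)
E
```

```text
t: 55.25
ee_pos: [0.5936, -0.0079, 0.2109]
tool_rot: [[0.018, 0.012, 1.0], [-1.0, 0.0, 0.018], [-0.0, -1.0, 0.012]]
contact_force: [0.2, -0.8, 0.5]
finger_gap: 0.0426
(0.63, -0.05) 372 177 [ 0.6307 -0.049   0.0393]
(0.55, -0.05) 367 261 [ 0.551  -0.0491  0.0394]
(0.63, 0.04) 271 175 [0.6309 0.0403 0.0393]
(0.55, 0.04) 274 259 [0.5514 0.0398 0.039 ]
(0.63, 0.125) 175 174 [0.6303 0.1251 0.0391]
(0.55, -0.12) 440 262 [ 0.5512 -0.119   0.0392]
(0.63, -0.125) 457 179 [ 0.6303 -0.1245  0.039 ]
{'at': [552.9, 259.7], 'confidence': 0.67} [ 0.56789106 -0.20228712  0.072     ]
{'at': [232.7, 212.4], 'confidence': 0.37} [0.60432405 0.06733406 0.072     ]
t 55.5 ee [ 0.5898 -0.0078  0.2028] yaw 1.01 DELTA [186.4   3.  -48.1] TWIST -0.0016
```

View pics/w52.png

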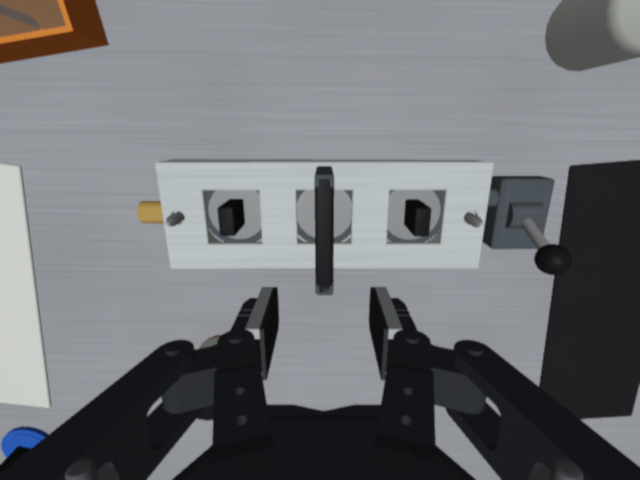

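View pics/s52.png

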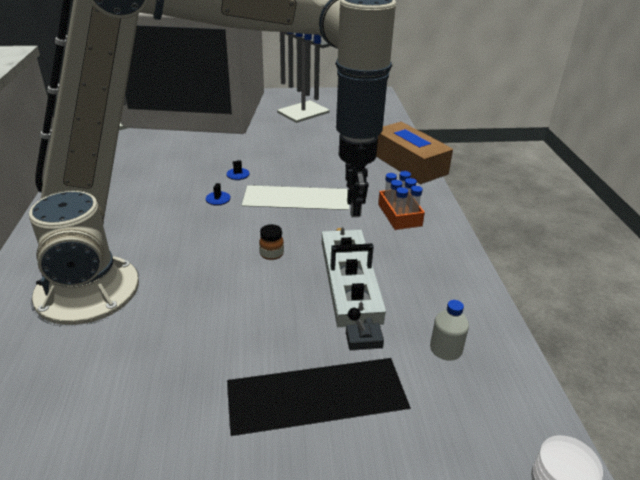

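```bash
python3 -m crank '[{"delta_pos":[40,0,-15],"twist":0,"grip":1},{"delta_pos":[80,0,-31],"twist":0,"grip":1},{"delta_pos":[120,0,-47],"twist":0,"grip":1},{"delta_pos":[155,0,-62],"twist":0,"grip":1},{"delta_pos":[180,0,-73],"twist":0,"grip":1},{"delta_pos":[190,0,-78],"twist":0,"grip":1},{"delta_pos":[190,0,-78],"twist":0,"grip":1},{"delta_pos":[190,0,-78],"twist":0,"grip":1}]'; python3 - <<'E'
from h import *
bot.capture('side');bot.capture('side')
P=bot.camera_params('wrist')
im,d=snap('wrist','w53')
ms=bot.mark_of('valve_tip','wrist')
for m in ms[:2]: print(m,w('',m['at'],.0747,P=P), d[int(m['at'][1]),int(m['at'][0])], w('',m['at'],depth=d[int(m['at'][1]),int(m['at'][0])],P=P))
go([.515,-.1985,.071],1.1)
E
```

```text
t: 56.17
ee_pos: [0.5155, -0.1992, 0.2035]
tool_rot: [[0.017, -0.001, 1.0], [-1.0, 0.0, 0.017], [-0.0, -1.0, -0.001]]
contact_force: [0.3, 0.5, -0.0]
finger_gap: -0.0003
{'at': [324.2, 161.3], 'confidence': 0.83} [ 0.57136764 -0.19699216  0.0747    ] 0.24004564 [ 0.57281154 -0.19693337  0.09123616]
t 56.37 ee [ 0.5163 -0.198   0.2039] yaw 1.1 DELTA [  0.5 132.9  -1.3] TWIST 0.0001
```

View pics/w53.png

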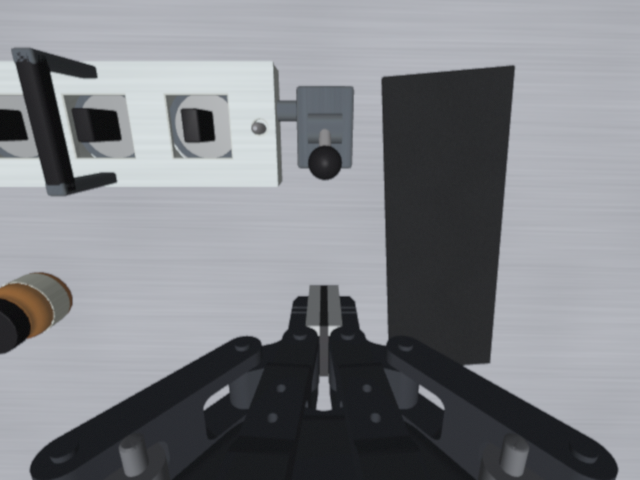

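```bash
python3 -m crank '[{"delta_pos":[0,40,0],"twist":0,"grip":1},{"delta_pos":[0,80,0],"twist":0,"grip":1},{"delta_pos":[0,115,0],"twist":0,"grip":1},{"delta_pos":[0,132,0],"twist":0,"grip":1},{"delta_pos":[0,132,0],"twist":0,"grip":1},{"delta_pos":[0,132,0],"twist":0,"grip":1}]';python3 -m crank '[{"delta_pos":[0,0,12],"twist":0,"grip":1},{"delta_pos":[0,0,24],"twist":0,"grip":1},{"delta_pos":[0,0,34],"twist":0,"grip":1},{"delta_pos":[0,0,44],"twist":0,"grip":1},{"delta_pos":[0,0,54],"twist":0,"grip":1},{"delta_pos":[0,0,62],"twist":0,"grip":1},{"delta_pos":[0,0,68],"twist":0,"grip":1},{"delta_pos":[0,0,72],"twist":0,"grip":1}]'
```

```text
t: 56.87
ee_pos: [0.5159, -0.1986, 0.0721]
tool_rot: [[0.019, -0.002, 1.0], [-1.0, -0.0, 0.019], [0.0, -1.0, -0.002]]
contact_force: [1.0, -1.3, 1.2]
finger_gap: 0.0003
t: 57.53
ee_pos: [0.5891, -0.1978, 0.0736]
tool_rot: [[0.018, 0.002, 1.0], [-1.0, -0.0, 0.018], [0.0, -1.0, 0.002]]
contact_force: [-1.4, -0.6, 0.4]
finger_gap: 0.0002
```

```bash
python3 -m crank '[{"delta_pos":[0,0,3],"twist":0,"grip":1},{"delta_pos":[0,0,6],"twist":0,"grip":1},{"delta_pos":[0,0,9],"twist":0,"grip":1},{"delta_pos":[0,0,11],"twist":0,"grip":1},{"delta_pos":[0,0,11],"twist":0,"grip":1}]'; python3 -m crank '[{"delta_pos":[0,0,1],"twist":0,"grip":1},{"delta_pos":[0,0,2],"twist":0,"grip":1},{"delta_pos":[0,0,3],"twist":0,"grip":1},{"delta_pos":[0,0,3],"twist":0,"grip":1}]'
```

```text
t: 57.95
ee_pos: [0.5988, -0.1976, 0.0719]
tool_rot: [[0.018, -0.001, 1.0], [-1.0, 0.0, 0.018], [-0.0, -1.0, -0.001]]
contact_force: [-0.2, 0.3, -0.7]
finger_gap: -0.0003
t: 58.28
ee_pos: [0.6006, -0.1976, 0.072]
tool_rot: [[0.017, -0.003, 1.0], [-1.0, 0.0, 0.017], [-0.0, -1.0, -0.003]]
contact_force: [-5.1, 0.5, -0.2]
finger_gap: -0.0001
```

```bash
python3 -m crank '[{"delta_pos":[0,0,1],"twist":0,"grip":1},{"delta_pos":[0,0,2],"twist":0,"grip":1},{"delta_pos":[0,0,2],"twist":0,"grip":1}]'; python3 -m crank '[{"delta_pos":[0,0,-15],"twist":0,"grip":1},{"delta_pos":[0,0,-40],"twist":0,"grip":1},{"delta_pos":[0,0,-80],"twist":0,"grip":1},{"delta_pos":[0,-30,-85],"twist":0,"grip":1},{"delta_pos":[0,-70,-85],"twist":0,"grip":1},{"delta_pos":[0,-110,-85],"twist":0,"grip":1},{"delta_pos":[0,-130,-85],"twist":0,"grip":1},{"delta_pos":[0,-130,-85],"twist":0,"grip":1}]'; python3 - <<'E'
from h import *
bot.capture('side');bot.capture('side')
P={'wrist':bot.camera_params('wrist'),'side':bot.camera_params('side'),'top':bot.camera_params('top')}
im,d=snap('wrist','w54');snap('side','s54');snap('top','t54')
ms={c:bot.mark_of('valve_tip',c) for c in P}
for c in ms:
    for m in ms[c][:2]: print(c,m,w('',m['at'],.0747,P=P[c]))
s=bot.get_state();print(s['t'],s['ee_pos'],s['contact_force'])
im=cv2.imread('pics/s54.png');cv2.imwrite('pics/c54.png',cv2.resize(im[190:380,290:480],None,fx=3,fy=3,interpolation=2))
E
```

```text
t: 58.53
ee_pos: [0.6008, -0.1976, 0.0718]
tool_rot: [[0.017, -0.006, 1.0], [-1.0, 0.0, 0.017], [-0.001, -1.0, -0.006]]
contact_force: [-11.3, 0.2, 4.7]
finger_gap: 0.0005
t: 59.2
ee_pos: [0.5224, -0.2002, 0.2095]
tool_rot: [[0.018, 0.014, 1.0], [-1.0, -0.004, 0.018], [0.004, -1.0, 0.014]]
contact_force: [0.2, 0.1, 0.9]
finger_gap: 0.0002
wrist {'at': [324.5, 90.8], 'confidence': 0.85} [ 0.62572036 -0.19725223  0.0747    ]
side {'at': [382.0, 310.1], 'confidence': 0.64} [ 0.63063712 -0.18947225  0.0747    ]
59.6 [ 0.51854435 -0.19900266  0.20125317] [0.53711146 0.61525402 0.04754985]
```

View pics/w54.png

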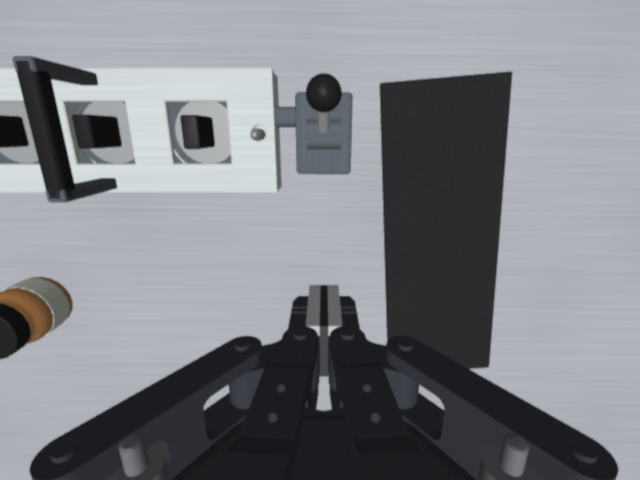

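View pics/c54.png

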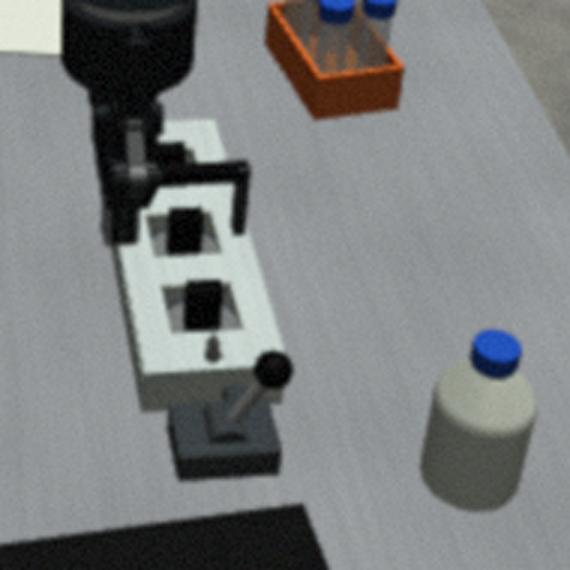

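View pics/t54.png

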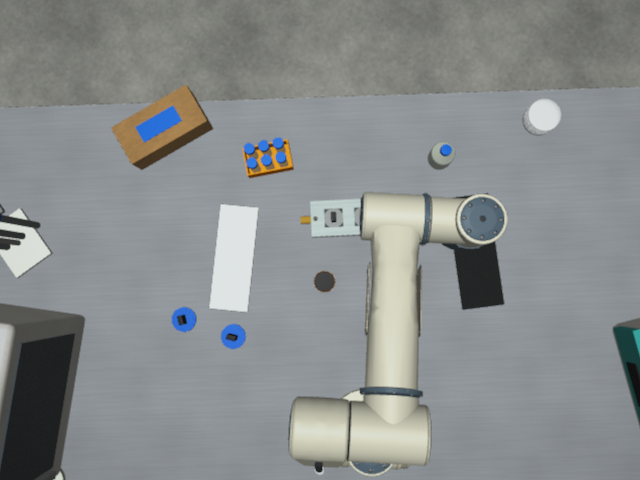

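```bash
python3 -c "
from cell import bot
print(bot.job_done())"
```

```text
the job is handed in; nothing more can be done
None
```

The whole job was done in the order asked, and I handed it in at about 60 s of the 210 s allowed.

**Plate removal:** I lifted the clamp plate straight off the pins and laid it flat and centred on the black mat.

**Discs:** All three discs were on the white mat. I tilted each one to about 22–25° against the manifold's edge, tucked it under the lip and levelled it. They went into the middle, left and right cells in that order.

- On the first disc, my first lowering hit the cell's rim with about 28 N. I backed off and went in along a diagonal path instead.
- Depth measurements put all three disc tops at 20.7 mm, against 19 mm expected. The bare cell floor read about 1.4 mm high too, so the discs sit about 6.2 mm above it for a 6 mm disc. Their tilt read 0.6° or less.
- Pressing lightly on each bar met resistance at the height of a seated disc.

**Plate return:** The plate went back over both pins without catching. It came to rest within 0.4 mm of its original height, and its top read 39.0–39.4 mm at seven points, so it is level. That is about 1 mm above the nominal 38 mm, in line with the depth error seen at the cell floors.

**Valve:** I pushed the lever to its end stop, confirmed by a contact force rising to 11 N. The ball measured about +30 mm, against +29 mm expected.

**Bystanders:** The last pictures show the jar, bottle, rack and blue look-alikes where they were. The robot was clear of everything. The networks sometimes missed or mislabelled things (for example, one side view disagreed on the ball by about 9 mm), so I relied on the wrist depth images and contact forces instead.

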